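# Prop open a sample chamber and load its spindle

### The arm

A 6-joint arm with a two-finger parallel gripper is mounted at the origin on a cart in front of the work surface, level with it; the furniture and walls round the work are solid. World frame = base frame: x ahead of the robot, y to its left, z up, the work surface at z = 0. Lengths are in m, angles in rad, forces in N, time in s.
With the tool pointing down it reaches from about 0.25 to 0.725 m from the base axis. Payload 4 kg.
Tool frame: the origin (TCP) lies on the front face of the gripper's body, between the roots of the fingers; the fingertips stand 73 mm ahead of it and the grasp point (between the pads) lies 54 mm ahead of it; z points along the fingers, y is the direction in which the jaws open and shut (so a half turn about z gives the same grasp; the last joint's range is limited). The gripper opens to 85 mm and grips with 20 to 120 N. Pads are 22 mm wide; open, the fingers measure 114 mm over their backs; the gripper's body (76 mm by 85 mm) begins 54 mm behind the grasp point. The pads swing forward as they close: fully open they stand 13 mm farther back than shut.
Start: joints at [-1.293, 0.241, 0.005, 1.335, 0, 1.571], TCP at [0.137, -0.481, 0.304] pointing down, gripper open.
Joint ranges: [-2.72, 2.72], [-1.05, 1.87], [-1.09, 1.28], [-1.99, 2.15], [-1.42, 1.44], [-3.14, 3.14]. Speed limits (rad/s): [2.79, 2.79, 3.14, 3.14, 3.14, 3.14].

### API

Orientations are given as a unit quaternion [x, y, z, w].
In Python, from workcell import sensors, camera, order gives the robot as it stands. The module is installed in compiled form; this text tells all that it offers.
- The arm moves only by the shell command python3 -m inch 'ROWS'. ROWS is JSON, one flat list of numbers, 5 for each row, row after row: the opening, from -1 (shut) to 1 (fully open), then the shift along the tool's x, y, z in mm, then the turn about the tool's z in units of 6 degrees (1.0 is 6 degrees). A call has 1 to 8 rows; each row is the pose to reach, as a shift and turn from the pose commanded when the call began, along the tool's axes at that moment; what a row does not reach only later rows make up. A row lasts 1/10 s, in which the tool goes at most 50 mm and 8.59 degrees, less where a joint would pass 70% of its speed; a pose out of reach is approached as far as the arm can. A call with a gripper value outside its range is refused whole. The fingers move at their own pace and stop on an object; the grip force is fixed at half the most. Time passes only in rows, so rows that repeat a pose let the fingers close. It gives the time, the measured TCP pose, the force and the opening at its end, in the units of the state.
- sensors.get_obs(): the state, without advancing time (a new reading comes with each control period).
- camera(name): name is "scene" or "top"; returns a dict with "pixels" (384x512x3 uint8, red, green, blue), "intrinsics" (3x3 intrinsics, pixels), "k1" (the pictures are not rectified: a ray, as slopes to the right and down, at radius r is drawn at 1 + k1 r^2 times it, then the intrinsics apply), "extrinsics" (4x4, takes a point from camera to world coordinates). Camera axes: x right, y down, z forward; pixel columns grow to the right and rows downward; lengths in m; the calibration is good to about 2 mm. A picture is of the moment at which its call begins. There is no depth.
- order.job_done(): hands the job in, once; it reports no verdict.
The state is a dict: "clock": time; "joint_pos": joint angles; "joint_vel": joint speeds; "tau": joint torques, N m; "eef_pos": TCP position; "tool_rot": TCP orientation; "ft_force": force on the tool from outside, world axes, zero at the start; "ft_torque": the same for the moment, N m; "grip_width": finger opening in m.
Only numpy, scipy, OpenCV 4.12 (cv2) and the standard library are available. Lean on these libraries where they do the work, as an engineer would, in place of code of your own. Each camera call takes 0.05 s, during which the arm holds its last target.

### The job

Lift the chamber's lid and prop it open: swing the rod on the chamber's left side up and let the lid down onto it so that the rod's tip sits in the hole under the lid's ear and the lid rests there. Then load the spindle inside from the bottom up: the ball bearing first, then every spacer ring that is on the bench, then the thin washer, and last the stepped retaining collar with its flange down, all lying flat on one another. Leave the lid propped, and do not disturb the vials and the carton.

Things in the scene. Friction and masses are not known exactly. Their poses are not given: they have to be found in the camera images.
- chest: white sheet-metal sample chamber, an open-topped box 175 mm deep (x) by 240 mm wide (y) by 100 mm high with 8 mm walls, fixed to the bench right of the middle. Origin at the centre of its underside; x points from its front wall to its hinge side (away from the robot), y to its left, z up. Inner floor 32 mm above the bench. Its yaw varies by 0.15 rad
- spindle_seat (a point): foot of the upright steel spindle inside the chamber, on the spindle's axis, level with the chamber's inner floor (32 mm above the bench). The shaft is 12 mm thick and 61 mm high, its last 7 mm tapering to 6 mm; it stands 30 mm in front of the chamber's middle, so that its top lies 7 mm below the rim
- lid (a joint): lid angle in rad: 0 shut, grows as the front edge rises; stop at 1.83. The lid weighs 0.45 kg and has a nearly free hinge (friction 0.03 N m): it falls shut if let go below about 1.5 and stays leaning back by itself when let go beyond 1.62. With the rod tip in its hole it rests at about 1.40 (1.3 to 1.5)
- lid_hinge (a point): point on the lid's hinge axis, in the middle of the chamber's far rim, 104 mm above the bench; the axis is parallel to the chamber's y
- lid_bar (a point): middle of the lid's grip bar: round steel bar, 10 mm thick, 110 mm long, parallel to the chamber's y, standing 42 mm clear of the lid's front edge in the plane of the lid and 217 mm from the hinge axis, carried by a post at each end. Frame turns with the lid
- lid_hole (a point): centre of the prop hole, where the centre of the rod's tip belongs: a square steel socket 21 mm by 20 mm, open on the lid's underside, on an ear that sticks out at the left edge of the lid, 100 mm from the hinge axis; the socket's back lies 5 mm behind this point and its side walls reach 6 mm below it. Frame turns with the lid; its -z looks out of the hole
- prop_rod (a joint): angle in rad of the prop rod about its pivot: 0 stowed (level, pointing to the chamber's back), grows as the free end rises, up to 1.3. Stiff pivot (0.16 N m): the rod stays where it is left. It starts at 0 to 0.12. At 0.75 its tip meets the prop hole when the lid comes down to 1.40; the rod tip is caught by the hole from about 0.725 to 0.775
- rod_pivot (a point): pivot of the prop rod on the outside of the chamber's left wall, near the front, 74 mm above the bench; axis parallel to the chamber's y
- rod_tip (a point): centre of the rod's round 10 mm rubber tip, 188 mm from the pivot. The rod itself is 8 mm thick and swings upright, 14 mm outside the left wall. The rod and lid touch only tip to socket
- rod_pin (a point): grip point on the rod's cross pin, a round 9 mm pin that sticks out 50 mm to the chamber's left (parallel to its y) from the rod, 110 mm from the pivot; this point is 32 mm out from the rod's axis
- bearing_mid (a point): steel ball bearing with a thick outer and inner race and a sunk shield between: outer diameter 64 mm, 14 mm thick, bore 17 mm right through, about 200 g (varies by 40 %), lying flat on the bench somewhere left of the chamber. This point is its centre, half-way up, on the bore axis; z is the bore axis
- spacer_a_mid (a point): one of up to three identical plain aluminium spacer rings (between one and three are present in a run): outer diameter 50 mm, 10 mm thick, bore 17 mm right through, about 70 g (varies by 40 %), lying flat on the bench somewhere left of the chamber. This point is its centre, half-way up, on the bore axis; z is the bore axis
- spacer_b_mid (a point): one of up to three identical plain aluminium spacer rings (between one and three are present in a run): outer diameter 50 mm, 10 mm thick, bore 17 mm right through, about 70 g (varies by 40 %), lying flat on the bench somewhere left of the chamber. This point is its centre, half-way up, on the bore axis; z is the bore axis
- spacer_c_mid (a point): one of up to three identical plain aluminium spacer rings (between one and three are present in a run): outer diameter 50 mm, 10 mm thick, bore 17 mm right through, about 70 g (varies by 40 %), lying flat on the bench somewhere left of the chamber. This point is its centre, half-way up, on the bore axis; z is the bore axis
- washer_mid (a point): thin wide flat steel washer: outer diameter 62 mm, 5 mm thick, bore 17 mm right through, about 80 g (varies by 40 %), lying flat on the bench somewhere left of the chamber. This point is its centre, half-way up, on the bore axis; z is the bore axis
- retainer_mid (a point): stepped steel retaining collar lying on its flange left of the chamber: flange 60 mm diameter and 8 mm thick below, hub 40 mm diameter and 18 mm high above it, 26 mm in all, bore 17 mm right through, about 150 g. It just slips on, flange down, with no thread. This point is its centre, half-way up (13 mm above the flange's underside), on the bore axis; z points from flange to hub
- rig_left (a point): left front corner, on the bench, of the black base plate (28 mm high) of the fixed instrument that stands behind the loose parts; the plate's straight front edge runs from here to rig_right
- rig_right (a point): right front corner, on the bench, of the same base plate
- desk_meter (a point): middle, on the bench, of a fixed desk thermometer lying flat left of the parts, 132 mm square, 24 mm high
- vial_one: glass sample vial with a dark cap, 28 mm by 59 mm, a bystander at the far left; origin at its foot
- vial_two: glass sample vial with a light cap, 28 mm by 59 mm, a bystander at the far left; origin at its foot
- carton: small flat carton 45 x 85 x 28 mm, a bystander behind the chamber; origin under its middle
Not all that is in view belongs to the job. What is shaped like the part that bears bearing_mid but brown is not meant.

How it is judged:
On the way, in this order (a step that is already met when the one before it is completed fails the run):
1. the lid is propped: the rod's tip sits in the prop hole (distance between rod_tip and lid_hole below 0.009 m and value of joint lid between 1.2 and 1.55 rad), for 0.3 s.
2. the bearing lies on the chamber floor on the spindle (horizontal distance between bearing_mid and spindle_seat below 0.006 m and angle between bearing_mid's own z axis and vertical below 0.12 rad and z of bearing_mid in the frame of spindle_seat below 0.01 m), for 0.2 s.
3. every spacer present is on the spindle above the bearing (horizontal distance between each of spacer_a_mid, spacer_b_mid, spacer_c_mid and spindle_seat below 0.006 m and angle between each of spacer_a_mid, spacer_b_mid, spacer_c_mid's own z axis and vertical below 0.12 rad and z of each of spacer_a_mid, spacer_b_mid, spacer_c_mid in the frame of bearing_mid above 0.009 m and z of each of spacer_a_mid, spacer_b_mid, spacer_c_mid in the frame of spindle_seat below 0.043 m), for 0.2 s.
4. the washer is on the spindle above the spacers (horizontal distance between washer_mid and spindle_seat below 0.006 m and angle between washer_mid's own z axis and vertical below 0.12 rad and z of washer_mid in the frame of spacer_a_mid above 0.005 m and z of washer_mid in the frame of spacer_b_mid above 0.005 m and z of washer_mid in the frame of spacer_c_mid above 0.005 m and z of washer_mid in the frame of spindle_seat below 0.051 m), for 0.2 s.
5. the retaining collar is on the spindle above the washer (horizontal distance between retainer_mid and spindle_seat below 0.006 m and angle between retainer_mid's own z axis and vertical below 0.12 rad and z of retainer_mid in the frame of washer_mid above 0.012 m and z of retainer_mid in the frame of spindle_seat below 0.066 m and z of washer_mid in the frame of retainer_mid above -0.019 m), for 0.2 s.
At the end, for the whole second after the job is handed in: The lid stands propped (1.2 to 1.55 rad) with the rod tip within 9 mm of the hole's centre; bearing, all spacers present, washer and collar (hub up) are on the spindle in that order from below, each within 6 mm of its axis, flat within 0.12 rad, seated on one another (all of step 1 and all of step 2 and all of step 3 and all of step 4 and all of step 5 and velocity of joint lid between -0.05 and 0.05 rad/s); the robot touches nothing.
It fails at once if a bystander (vial_one) is pushed more than 30 mm or tipped (distance of vial_one from where it was at the start of the episode above 0.03 m or angle between vial_one's own z axis and vertical above 0.6 rad).
It fails at once if a bystander (vial_two) is pushed more than 30 mm or tipped (distance of vial_two from where it was at the start of the episode above 0.03 m or angle between vial_two's own z axis and vertical above 0.6 rad).
It fails at once if a bystander (carton) is pushed more than 30 mm or tipped (distance of carton from where it was at the start of the episode above 0.03 m or angle between carton's own z axis and vertical above 0.6 rad).
Of spacer_a, spacer_b, spacer_c only 1 to 3 are there at a start; the rules pass over those that are not, and their reading is None.
At some moment in a run one of washer, retainer may be knocked a few centimetres aside while the robot is not near it.
Once in a run the grip may slacken for a moment while it holds something.
It also fails if it takes over 210 s, if anything falls off the work surface, if the arm or the gripper's body presses on something with over 40 N, if the wrist force passes 120 N, or if a joint passes its speed limit or range.

## Working session

There is one attempt and no reset: what is moved stays moved. The work goes in short steps, Python scripts to look and compute and a shell command to move; the robot and the scene stay as the last step left them, time stands still between calls to the robot, and variables do not carry over. Pictures are saved under pics/ and viewed, and the job is handed in when it is done.

```bash
ls; mkdir -p pics; python3 - <<'E'
from workcell import sensors, camera, order
import cv2, numpy as np
print(sensors.get_obs())
for n in ("scene","top"):
    c=camera(n); print(n,c["intrinsics"],c["k1"],c["extrinsics"])
    cv2.imwrite(f"pics/{n}0.png",cv2.resize(c["pixels"][:,:,::-1],(800,600),interpolation=cv2.INTER_CUBIC))
E
```

```text
pics
{'clock': 0.0, 'joint_pos': array([-1.29300121e+00,  2.41409128e-01,  3.71043812e-03,  1.33518422e+00,
       -4.16829372e-05,  1.57078503e+00]), 'joint_vel': array([-0.00184452,  0.00131358, -0.00156704, -0.00245786, -0.00057139,
       -0.00044668]), 'tau': array([-3.97212007e-04, -3.72318041e+01,  2.52407759e+01,  1.70102413e-02,
       -4.13919838e-05,  8.77796396e-06]), 'eef_pos': array([ 0.13697674, -0.48037103,  0.30300945]), 'tool_rot': array([ 9.90367908e-01,  1.38456915e-01, -1.65079835e-04, -1.03035757e-03]), 'ft_force': array([-0.10168016, -0.07933361, -1.08596358]), 'ft_torque': array([-0.02206959,  0.01328325, -0.03108255]), 'grip_width': 0.08502674370704257}
scene [[470.63775759   0.         249.4743697 ]
 [  0.         470.63775759 186.37328618]
 [  0.           0.           1.        ]] -0.0865113063853138 [[-0.88258321 -0.24571459  0.40083815  0.02277475]
 [-0.47004351  0.44247975 -0.76372166  1.06598368]
 [ 0.01029479 -0.86245928 -0.50602175  0.77893135]
 [ 0.          0.          0.          1.        ]]
top [[440.30539953   0.         252.7660747 ]
 [  0.         440.30539953 197.83801905]
 [  0.           0.           1.        ]] -0.04478738758710527 [[ 0.02307158 -0.98069262  0.19418984  0.30717081]
 [-0.99970609 -0.02118479  0.01178759 -0.01934472]
 [-0.00744613 -0.19440472 -0.98089314  1.3941516 ]
 [ 0.          0.          0.          1.        ]]
```

View pics/scene0.png

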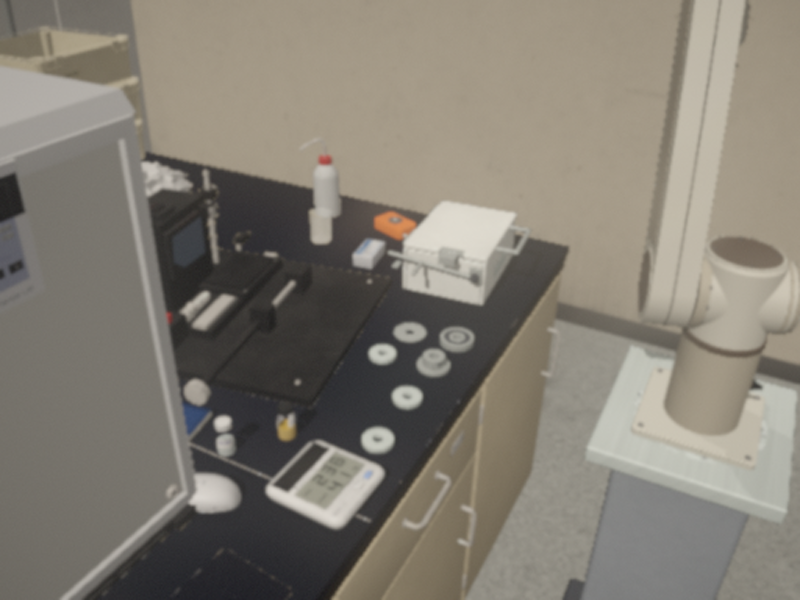

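View pics/top0.png

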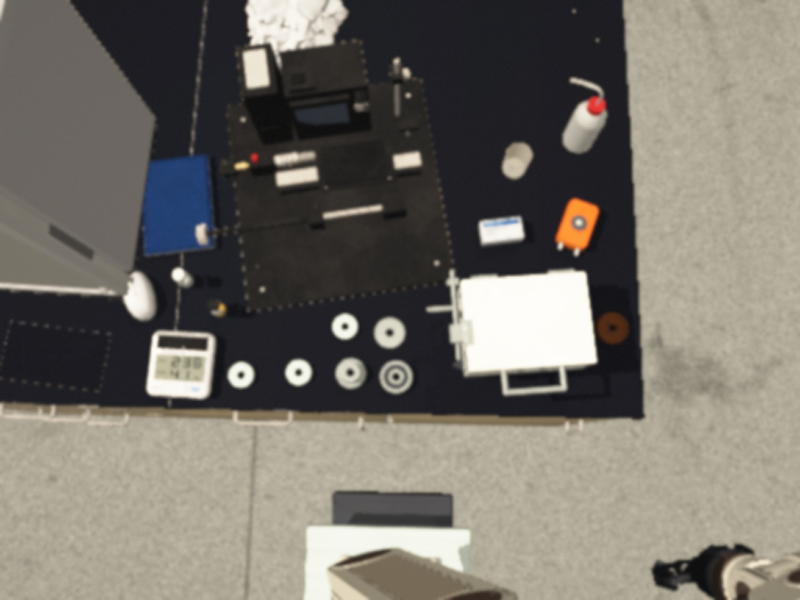

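```bash
cat > h.py <<'E'
from workcell import sensors, camera, order
import cv2, numpy as np
from scipy.spatial.transform import Rotation as R
def proj(c,P):
    P=np.atleast_2d(P); T=np.linalg.inv(c["extrinsics"]); q=P@T[:3,:3].T+T[:3,3]
    s=q[:,:2]/q[:,2:]; r2=(s**2).sum(1,keepdims=True); s=s*(1+c["k1"]*r2)
    K=c["intrinsics"]; return s*[K[0,0],K[1,1]]+[K[0,2],K[1,2]]
def ray(c,uv):
    K=c["intrinsics"]; d=(np.atleast_2d(uv)-[K[0,2],K[1,2]])/[K[0,0],K[1,1]]; s=d.copy()
    for _ in range(20): s=d/(1+c["k1"]*(s**2).sum(1,keepdims=True))
    v=np.c_[s,np.ones(len(s))]@c["extrinsics"][:3,:3].T
    return c["extrinsics"][:3,3],v
def atz(c,uv,z):
    o,v=ray(c,uv); return o+v*((z-o[2])/v[:,2:])
def crop(c,name,u0,v0,u1,v1,k=8):
    im=c["pixels"][v0:v1,u0:u1,::-1]; im=cv2.resize(im,None,fx=k,fy=k,interpolation=cv2.INTER_CUBIC)
    for u in range((u0+9)//10*10,u1,10): 
        cv2.line(im,((u-u0)*k,0),((u-u0)*k,6),(0,255,255),1); cv2.putText(im,str(u),((u-u0)*k+1,16),0,.35,(0,255,0))
    for v in range((v0+9)//10*10,v1,10): 
        cv2.line(im,(0,(v-v0)*k),(6,(v-v0)*k),(0,255,255),1); cv2.putText(im,str(v),(8,(v-v0)*k+4),0,.35,(0,255,0))
    cv2.imwrite(f"pics/{name}.png",im)
def st():
    o=sensors.get_obs(); Rm=R.from_quat(o["tool_rot"]).as_matrix()
    print("t%.2f tcp %s grip %.4f F %s"%(o["clock"],o["eef_pos"].round(4),o["grip_width"],o["ft_force"].round(1)))
    print("axes x%s y%s z%s"%tuple(Rm[:,i].round(3) for i in range(3)), "q",o["joint_pos"].round(3))
    return o,Rm
E
python3 - <<'E'
from h import *
c=camera("top"); crop(c,"t1a",140,190,275,260,6); crop(c,"t1b",270,165,410,260,5)
c=camera("scene"); crop(c,"s1a",225,190,325,300,5);crop(c,"s1b",240,120,360,200,6)
E
```

```text
(no output)
```

View pics/t1a.png

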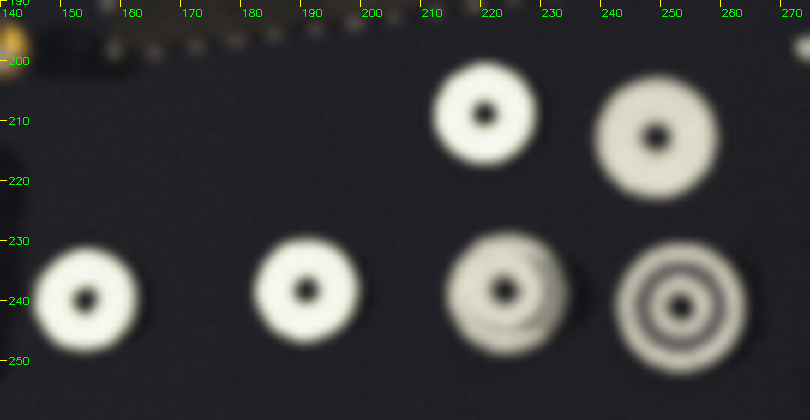

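View pics/t1b.png

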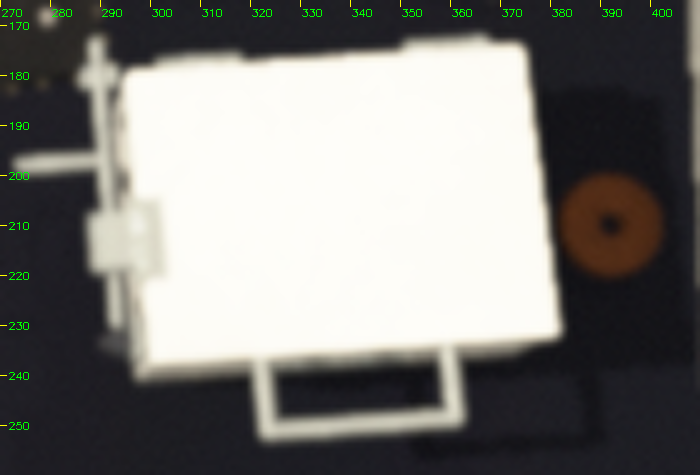

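View pics/s1b.png

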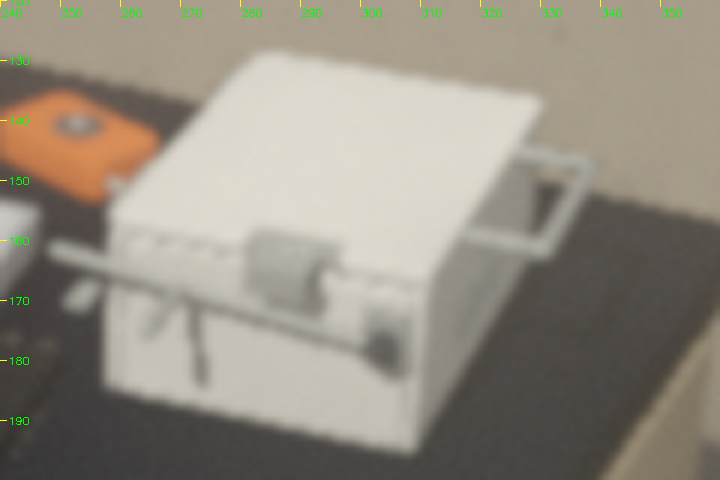

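View pics/s1a.png

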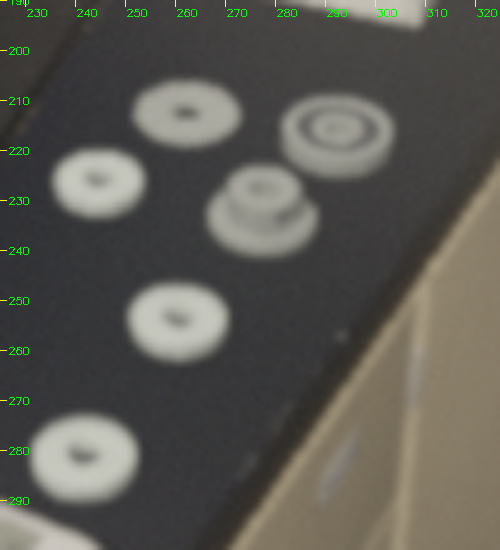

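```bash
python3 - <<'E'
from h import *
from scipy.optimize import least_squares
t=camera("top"); s=camera("scene")
st()
# rings: contour centroid by threshold in top
g=cv2.cvtColor(t["pixels"],cv2.COLOR_RGB2GRAY)
for n,(u,v),z,rad in [("bearing",(252.5,241),.014,.032),("spA",(154,240),.010,.025),("spB",(190.5,238.5),.010,.025),("spC",(220.5,208.5),.010,.025),("washer",(248.5,212.5),.005,.031),("retHub",(224,238.5),.026,.02)]:
    m=np.zeros_like(g); cv2.circle(m,(int(u),int(v)),14,255,-1)
    b=((g>90)&(m>0)).astype(np.uint8)
    cs,_=cv2.findContours(b,cv2.RETR_EXTERNAL,cv2.CHAIN_APPROX_NONE); k=max(cs,key=cv2.contourArea)
    (a,bb),r=cv2.minEnclosingCircle(k); el=cv2.fitEllipse(k)
    # model-based: project top and bottom circle, hull, fit center
    print(n,np.round(el[0],2),np.round(el[1],1),atz(t,[el[0]],z)[0].round(4),atz(t,[(u,v)],z)[0].round(4))
# chest
top=dict(bar=(342.6,250.4),BL=(295,179.4),BR=(375,174),FR=(382,232),FL=(297,237.4))
sc=dict(b1=(337,147),b2=(331,161))
def model(p):
    x,y,a,xp=p; Rz=np.array([[np.cos(a),-np.sin(a),0],[np.sin(a),np.cos(a),0],[0,0,1]])
    W=lambda q:(Rz@np.array(q))+[x,y,0]
    return W
def res(p):
    W=model(p); r=[]
    r.append((proj(t,W([-.1295,0,.106]))[0]-top["bar"])*2)
    for k,q in dict(BL=(.0875,.12,.108),BR=(.0875,-.12,.108),FR=(-.0875,-.12,.108),FL=(-.0875,.12,.108)).items(): r.append(proj(t,W(q))[0]-top[k])
    r.append(proj(t,W((p[3],.134,.074)))[0]-(292,231.5))
    r.append(proj(s,W((p[3],.134,.074)))[0]-(304,178.5))
    r.append(proj(s,W((-.1295,-.052,.106)))[0]-sc["b1"]); r.append(proj(s,W((-.1295,.052,.106)))[0]-sc["b2"])
    return np.concatenate(r)
f=least_squares(res,[.45,-.2,0,-.07],loss="soft_l1"); print(f.x.round(4)); print(res(f.x).reshape(-1,2).round(1))
W=model(f.x)
for n,q in dict(bar=(-.1295,0,.104),seat=(-.03,0,.032),hinge=(.0875,0,.104),bar175=(.0875+.0387,0,.104+.2135),bar140=(.0875-.0369,0,.104+.2138),hole0=(-.0125,.134,.1)).items(): print(n,W(q).round(4),np.hypot(*W(q)[:2]).round(3))
for k in sc: print(k)
print("rodtip0 top",proj(t,W((f.x[3]+.188,.134,.074+.188*.06))),"scene",proj(s,W((f.x[3]+.188,.134,.074+.188*.06))))
E
```

```text
t0.30 tcp [ 0.1371 -0.4807  0.3036] grip 0.0855 F [ 0.9 -0.2  0.2]
axes x[ 0.962  0.274 -0.   ] y[ 0.274 -0.962 -0.001] z[-0.     0.001 -1.   ] q [-1.293  0.241  0.005  1.335 -0.     1.571]
bearing [252.98 240.61] [20.5 21.2] [ 0.4437 -0.0066  0.014 ] [ 0.4424 -0.0051  0.014 ]
spA [153.73 239.58] [16.7 17.3] [0.44  0.307 0.01 ] [0.4387 0.3061 0.01  ]
spB [190.56 237.83] [16.9 17.4] [0.4483 0.1906 0.01  ] [0.4462 0.1907 0.01  ]
spC [220.28 208.53] [16.8 16.9] [0.5442 0.1002 0.01  ] [0.5443 0.0995 0.01  ]
washer [248.86 212.5 ] [19.7 20. ] [0.5342 0.0087 0.005 ] [0.5341 0.0099 0.005 ]
retHub [223.72 238.43] [18.9 19.5] [0.4472 0.0846 0.026 ] [0.447  0.0837 0.026 ]
[ 0.5431 -0.2568  0.0891 -0.067 ]
[[-0.7 -1.7]
 [ 0.1  0.4]
 [-0.7  0.7]
 [-0.6  0.4]
 [ 3.1  0.5]
 [ 1.8  1.1]
 [-1.  -1.7]
 [ 1.3  0.2]
 [-0.5 -0.8]]
bar [ 0.4141 -0.2684  0.104 ] 0.493
seat [ 0.5132 -0.2595  0.032 ] 0.575
hinge [ 0.6302 -0.2491  0.104 ] 0.678
bar175 [ 0.6688 -0.2456  0.3175] 0.712
bar140 [ 0.5935 -0.2523  0.3178] 0.645
hole0 [ 0.5187 -0.1245  0.1   ] 0.533
b1
b2
rodtip0 top [[288.94024898 171.28207732]] scene [[246.90199805 162.02304932]]
```

```bash
cat >> h.py <<'E'
CH=np.array([.5431,-.2568,.0891])
def W(q,ch=None):
    x,y,a=CH if ch is None else ch; c,s=np.cos(a),np.sin(a); q=np.array(q,float)
    return np.array([x+c*q[0]-s*q[1],y+s*q[0]+c*q[1],q[2]])
def go(p,yaw=None):
    "shift in tool axes (mm) and turn units to bring TCP to p with tool-y direction yaw(deg, mod 180)"
    o,Rm=st(); d=Rm.T@(np.array(p)-o["eef_pos"])*1e3
    y0=np.degrees(np.arctan2(Rm[1,1],Rm[0,1])); tu=0
    if yaw is not None: tu=-((yaw-y0+90)%180-90)/6
    print("y0 %.1f -> shift %s turn %.2f (alt %.2f)"%(y0,d.round(1),tu,tu-30*np.sign(tu)))
E
python3 - <<'E'
from h import *
go([*W((-.1295,0))[:2] if 0 else W((-.1295,0,0))[:2],.25],5.1)
E
```

```text
File "<stdin>", line 2
    go([*W((-.1295,0))[:2] if 0 else W((-.1295,0,0))[:2],.25],5.1)
                           ^^
SyntaxError: invalid syntax
```

```bash
python3 - <<'E'
from h import *
go(W((-.1295,0,.25)),5.1)
E
```

```text
t0.30 tcp [ 0.1371 -0.4807  0.3036] grip 0.0855 F [ 0.9 -0.2  0.2]
axes x[ 0.962  0.274 -0.   ] y[ 0.274 -0.962 -0.001] z[-0.     0.001 -1.   ] q [-1.293  0.241  0.005  1.335 -0.     1.571]
y0 -74.1 -> shift [ 324.7 -128.2   53.7] turn -13.20 (alt 16.80)
```

```bash
python3 -m inch '[-0.2,40,-16,0,-1.4, -0.2,80,-32,0,-2.8, -0.2,120,-48,10,-4.2, -0.2,160,-64,20,-5.6, -0.2,200,-80,30,-7, -0.2,240,-96,40,-8.4, -0.2,285,-112,50,-9.8, -0.2,324,-128,53,-11.2]' && python3 -c "
from h import *
go(W((-.1295,0,.25)),5.1)"
```

```text
clock: 1.1
eef_pos: [0.4147, -0.2672, 0.2499]
tool_rot: [0.746, 0.666, -0.0, -0.001]
ft_force: [-0.5, -0.9, 0.8]
grip_width: 0.0341
t1.10 tcp [ 0.4147 -0.2672  0.2499] grip 0.0341 F [-0.5 -0.9  0.8]
axes x[0.113 0.994 0.001] y[ 0.994 -0.113 -0.001] z[-0.001  0.001 -1.   ] q [-0.572  0.259 -0.114  1.199  0.     1.112]
y0 -6.5 -> shift [-1.2 -0.5 -0.1] turn -1.93 (alt 28.07)
```

```bash
python3 -m inch '[-0.2,-1,0,20,-1, -0.2,-1,0,50,-1.93, -0.2,-1,0,50,-1.93]' && python3 -c "
from h import *
go(W((-.1295,0,.158)),5.1)
c=camera('scene'); crop(c,'s2',270,90,370,170,7)
c=camera('top'); crop(c,'t2',290,190,400,270,7)"
```

```text
clock: 1.4
eef_pos: [0.4117, -0.268, 0.1974]
tool_rot: [0.677, 0.736, -0.001, -0.004]
ft_force: [-0.7, 0.4, -0.2]
grip_width: 0.0344
t1.40 tcp [ 0.4117 -0.268   0.1974] grip 0.0344 F [-0.7  0.4 -0.2]
axes x[-0.083  0.997  0.005] y[ 0.997  0.083 -0.006] z[-0.007  0.004 -1.   ] q [-0.577  0.303 -0.201  1.075 -0.     0.911]
y0 4.8 -> shift [-0.7  2.7 39.4] turn -0.06 (alt 29.94)
```

View pics/s2.png

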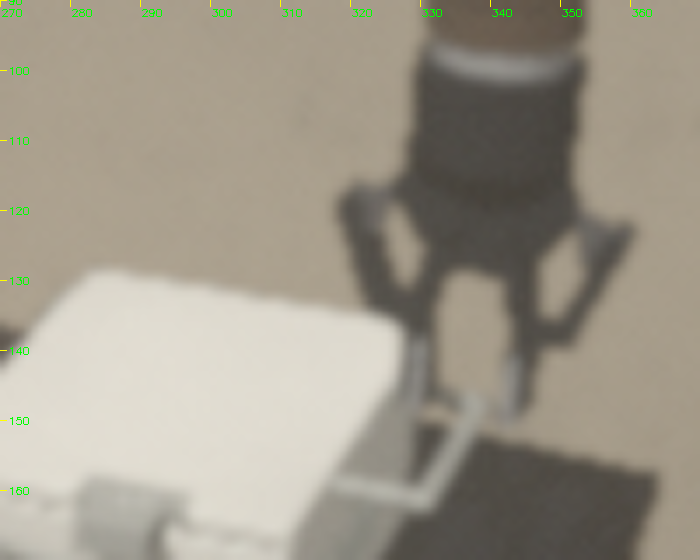

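View pics/t2.png

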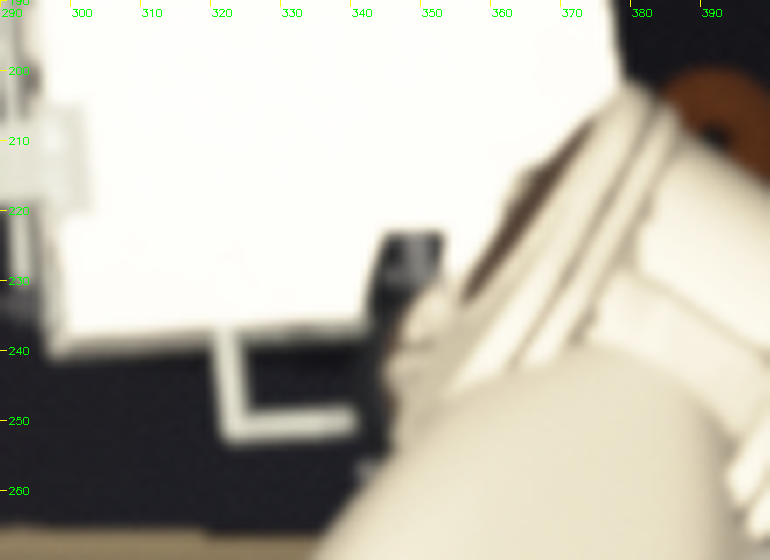

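```bash
python3 -m inch '[-0.2,0,2,20,0, -0.2,0,2,39,0, -0.2,0,2,39,0, -1,0,2,39,0, -1,0,2,39,0, -1,0,2,39,0, -1,0,2,39,0]' && python3 -c "
from h import *
st()
c=camera('scene'); crop(c,'s3',270,90,370,170,7)"
```

```text
clock: 2.2
eef_pos: [0.4147, -0.2706, 0.1637]
tool_rot: [0.678, 0.735, -0.001, 0.001]
ft_force: [-5.5, -0.6, 4.8]
grip_width: 0.0076
t2.20 tcp [ 0.4147 -0.2706  0.1637] grip 0.0076 F [-5.5 -0.6  4.8]
axes x[-0.081  0.997 -0.002] y[ 0.997  0.081 -0.001] z[-0.001 -0.003 -1.   ] q [-0.577  0.34  -0.246  0.984 -0.003  0.913]
```

View pics/s3.png

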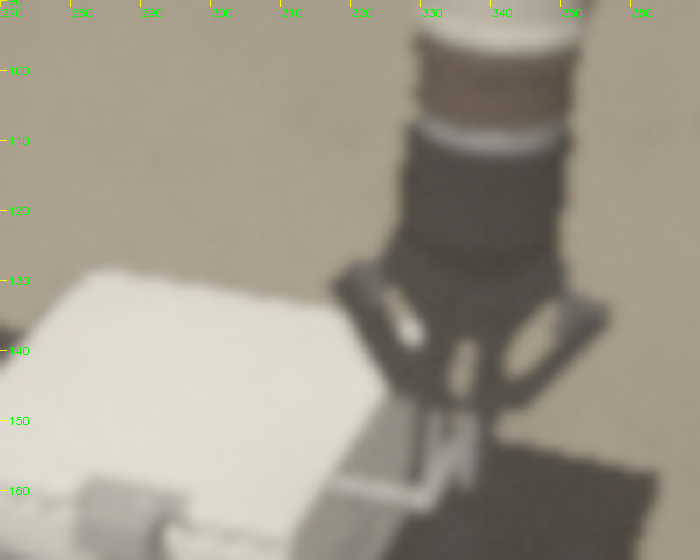

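```bash
python3 -m inch '[-1,0,0.3,-11,0, -1,0,1,-22,0, -1,0,2.5,-33,0, -1,0,4.3,-43,0, -1,0,9.7,-64,0, -1,0,17,-84.5,0]' && python3 -c "
from h import *
st()
c=camera('scene'); crop(c,'s4',240,70,370,190,5)"
```

```text
clock: 2.85
eef_pos: [0.4318, -0.2689, 0.248]
tool_rot: [0.678, 0.735, -0.001, -0.0]
ft_force: [-1.9, -4.4, -2.6]
grip_width: 0.0076
t2.85 tcp [ 0.4318 -0.2689  0.248 ] grip 0.0076 F [-1.9 -4.4 -2.6]
axes x[-0.081  0.997 -0.001] y[ 0.997  0.081 -0.002] z[-0.001 -0.002 -1.   ] q [-0.556  0.289 -0.079  1.203 -0.002  0.934]
```

View pics/s4.png

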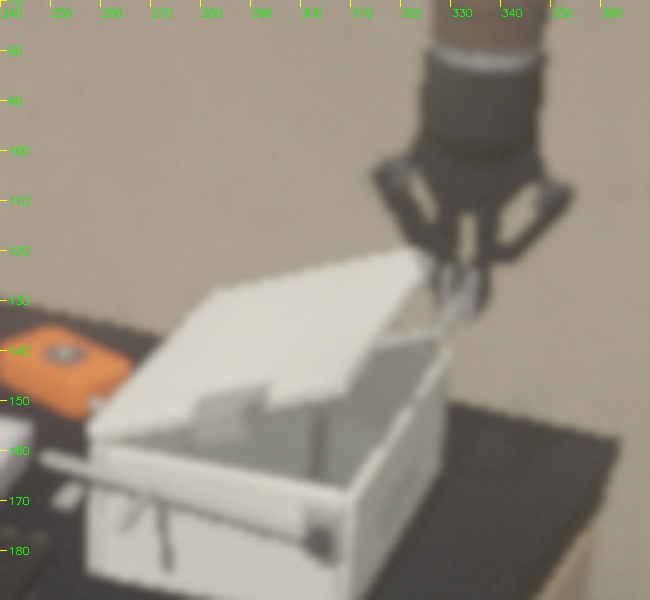

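```bash
python3 -m inch '[-1,0,9.5,-19.5,0, -1,0,20.8,-38,0, -1,0.2,33.9,-55.3,0, -1,0.4,48.7,-71.2,0, -1,0.6,65,-85.5,0, -1,0.7,82.7,-98.1,0, -1,0.8,101.5,-109,0, -1,1,121.3,-117.8,0]' && python3 -c "
from h import *
st()
c=camera('scene'); crop(c,'s5',240,50,370,190,5)"
```

```text
clock: 3.7
eef_pos: [0.5523, -0.2577, 0.3693]
tool_rot: [0.678, 0.735, -0.0, 0.002]
ft_force: [-4.3, -2.8, 6.4]
grip_width: 0.0075
t3.70 tcp [ 0.5523 -0.2577  0.3693] grip 0.0075 F [-4.3 -2.8  6.4]
axes x[-0.081  0.997 -0.003] y[0.997 0.081 0.002] z[ 0.002 -0.003 -1.   ] q [-0.436  0.456  0.481  1.593 -0.002  1.054]
```

View pics/s5.png

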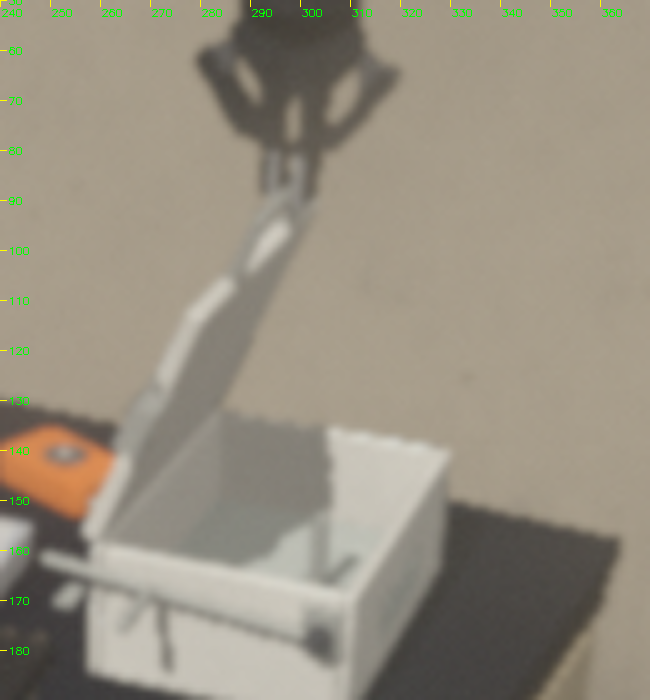

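```bash
python3 -m inch '[-1,0,20.6,-6.8,0, -1,0.2,41.7,-11.5,0, -1,0.3,63.3,-14.2,0, -1,0.5,80.6,-14.7,0, -1,0.5,84.9,-14.6,0, -1,0.5,84.9,-14.6,0]' && python3 -c "
from h import *
st()
c=camera('scene'); crop(c,'s6',240,50,370,190,5)"
```

```text
clock: 4.35
eef_pos: [0.6392, -0.2494, 0.3832]
tool_rot: [0.677, 0.736, 0.002, 0.004]
ft_force: [-1.4, -0.6, 8.6]
grip_width: 0.0077
t4.35 tcp [ 0.6392 -0.2494  0.3832] grip 0.0077 F [-1.4 -0.6  8.6]
axes x[-0.083  0.997 -0.003] y[0.997 0.083 0.008] z[ 0.008 -0.002 -1.   ] q [-3.720e-01  6.560e-01  8.520e-01  1.758e+00  1.000e-03  1.116e+00]
```

View pics/s6.png

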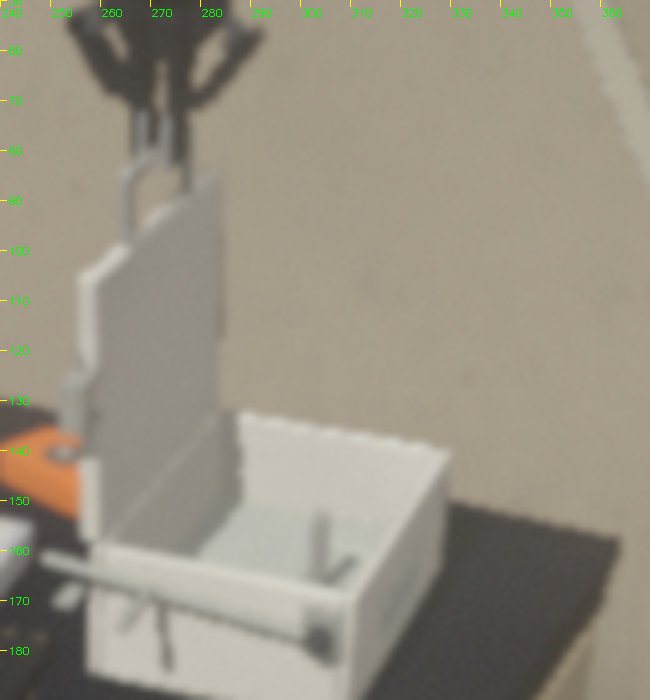

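```bash
python3 -m inch '[-1,0,-4,0,0, -1,0,-8,0,0, -1,0,-8,0,0, -1,0,-8,0,0, -0.8,0,-8,0,0, -0.6,0,-8,0,0, -0.4,0,-8,0,0, -0.3,0,-8,0,0]' && python3 -c "
from h import *
st()
c=camera('scene'); crop(c,'s7',240,50,370,190,5)"
```

```text
clock: 5.2
eef_pos: [0.63, -0.2501, 0.3789]
tool_rot: [0.677, 0.736, 0.0, -0.0]
ft_force: [1.0, -0.2, 0.9]
grip_width: 0.03
t5.20 tcp [ 0.63   -0.2501  0.3789] grip 0.0300 F [ 1.  -0.2  0.9]
axes x[-0.082  0.997  0.001] y[0.997 0.082 0.   ] z[ 0.     0.001 -1.   ] q [-3.78e-01  6.37e-01  8.07e-01  1.74e+00  1.00e-03  1.11e+00]
```

View pics/s7.png

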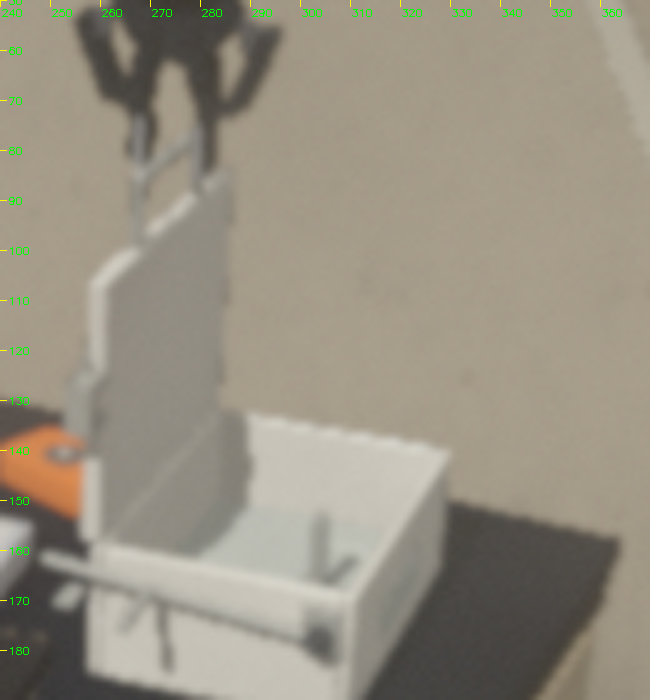

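```bash
python3 -m inch '[-0.2,0,0,0,0, -0.2,0,0,0,0, -0.2,0,0,0,0, -0.2,0,0,0,0, -0.2,0,0,-10,0, -0.2,0,0,-25,0]' && python3 -c "
from h import *
import time
st()
a=camera('scene'); crop(a,'s8',240,50,370,190,5)
"
python3 -m inch '[-0.2,0,0,0,0, -0.2,0,0,0,0, -0.2,0,0,0,0, -0.2,0,0,0,0]'
python3 -c "
from h import *
a=camera('scene'); crop(a,'s8b',240,50,370,190,5)
x=cv2.imread('pics/s8.png').astype(int);y=cv2.imread('pics/s8b.png').astype(int); print(abs(x-y)[150:].mean(), abs(x-y)[150:].max())
"
```

```text
clock: 5.85
eef_pos: [0.6295, -0.2505, 0.4029]
tool_rot: [0.678, 0.735, -0.0, -0.001]
ft_force: [0.3, -0.9, 0.3]
grip_width: 0.0342
t5.85 tcp [ 0.6295 -0.2505  0.4029] grip 0.0342 F [ 0.3 -0.9  0.3]
axes x[-0.082  0.997  0.001] y[ 0.997  0.082 -0.002] z[-0.002  0.001 -1.   ] q [-0.379  0.656  0.904  1.821  0.     1.11 ]
clock: 6.3
eef_pos: [0.6297, -0.2505, 0.403]
tool_rot: [0.678, 0.735, -0.0, -0.001]
ft_force: [-0.4, -0.9, -0.2]
grip_width: 0.0337
0.5916895104895105 9
```

View pics/s8b.png

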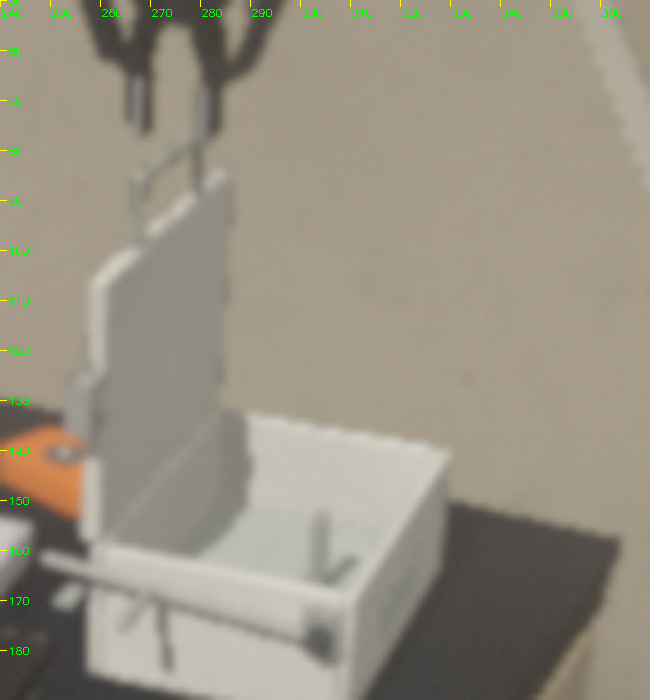

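```bash
python3 -m inch '[-0.2,0,0,-10,0, -0.4,0,-15,-10,0, -0.8,0,-30,-5,0, -1,0,-30,20,0, -1,0,-30,24,0, -1,0,-20,24,0, -1,0,-10,24,0, -1,0,-5,24,0]' && python3 -m inch '[-1,0,4,0,0, -1,0,8,0,0, -1,0,10,0,0, -1,0,10,0,0, -1,0,10,0,0, -1,0,10,0,0, -1,0,5,-30,0]' && python3 -c "
from h import *
st()
a=camera('scene'); crop(a,'s9',230,50,370,190,5)
"
```

```text
clock: 7.15
eef_pos: [0.6256, -0.2508, 0.3796]
tool_rot: [0.677, 0.736, 0.0, -0.0]
ft_force: [0.7, 0.0, -0.2]
grip_width: -0.0004
clock: 7.85
eef_pos: [0.6288, -0.25, 0.4044]
tool_rot: [0.677, 0.736, -0.002, -0.005]
ft_force: [0.7, -0.5, -0.1]
grip_width: 0.0002
t7.85 tcp [ 0.6288 -0.25    0.4044] grip 0.0002 F [ 0.7 -0.5 -0.1]
axes x[-0.082  0.997  0.005] y[ 0.997  0.082 -0.01 ] z[-0.011  0.004 -1.   ] q [-0.379  0.664  0.922  1.84   0.     1.11 ]
```

View pics/s9.png

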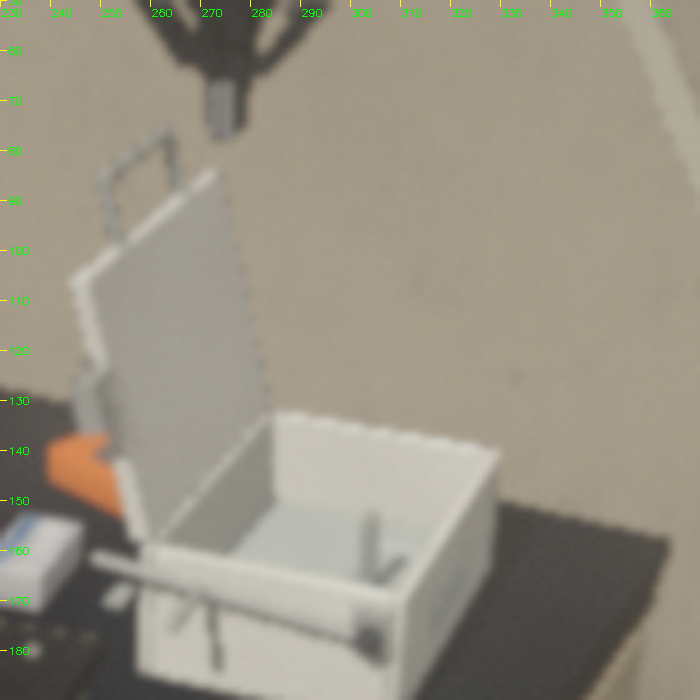

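```bash
python3 -m inch '[-1,0,-50,-10,0, -0.8,20,-95,-10,0, -0.5,60,-125,-10,0, -0.3,100,-150,0,0, -0.3,150,-170,20,0, -0.3,200,-180,30,0, -0.3,240,-180,40,0, -0.3,260,-180,50,0]' && python3 -c "
from h import *
go(W((.043,.172,.25)),5.1)
a=camera('scene'); crop(a,'s10',230,110,360,210,6)
a=camera('top'); crop(a,'t10',270,140,410,260,5)
"
```

```text
clock: 8.7
eef_pos: [0.4276, -0.0035, 0.3602]
tool_rot: [0.676, 0.736, 0.001, 0.001]
ft_force: [1.2, -0.3, 0.3]
grip_width: 0.0299
t8.70 tcp [ 0.4276 -0.0035  0.3602] grip 0.0299 F [ 1.2 -0.3  0.3]
axes x[-0.085  0.996  0.001] y[0.996 0.085 0.002] z[ 0.002  0.001 -1.   ] q [-9.000e-03  7.600e-02 -4.700e-02  1.446e+00  1.000e-03  1.477e+00]
y0 4.9 -> shift [-90.1 135.6 110.4] turn -0.04 (alt 29.96)
```

View pics/s10.png

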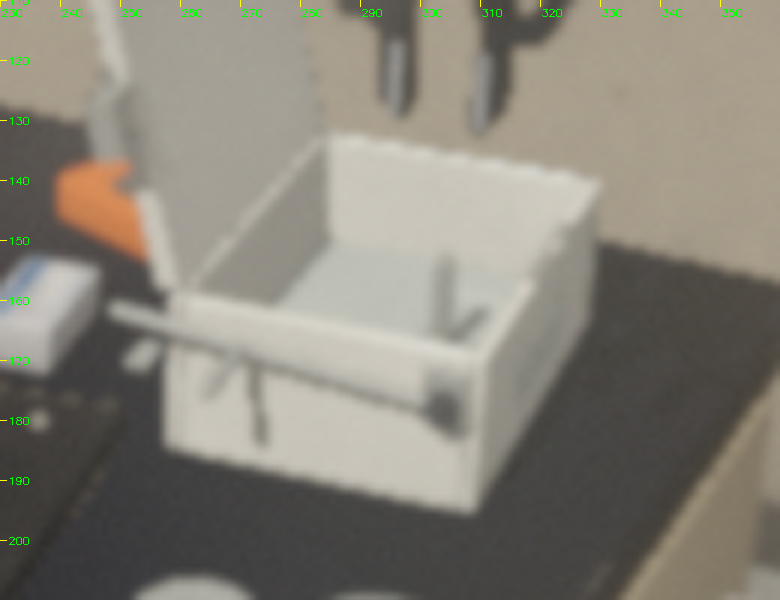

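View pics/t10.png

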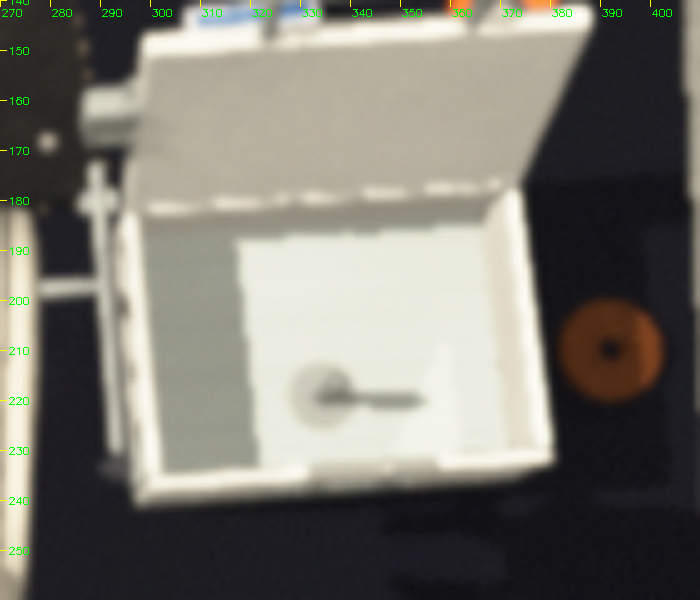

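```bash
cat >> h.py <<'E'
def model(ch,xp=-.067,phi=.06,th=1.83):
    P=lambda *q:W(q,ch); L=[]
    for z,a in ((.1,0),(.0,0)):
        q=[(-.0875,-.12,z),(-.0875,.12,z),(.0875,.12,z),(.0875,-.12,z)]; 
        for i in range(4): L.append((P(*q[i]),P(*q[(i+1)%4])))
    for z in (.1,.032):
        q=[(-.0795,-.112,z),(-.0795,.112,z),(.0795,.112,z),(.0795,-.112,z)]
        for i in range(4): L.append((P(*q[i]),P(*q[(i+1)%4])))
    L.append((P(-.03,0,.032),P(-.03,0,.093)))
    c,s=np.cos(phi),np.sin(phi)
    L.append((P(xp,.134,.074),P(xp+.188*c,.134,.074+.188*s)))
    L.append((P(xp+.11*c,.134,.074+.11*s),P(xp+.11*c,.184,.074+.11*s)))
    c,s=-np.cos(th),np.sin(th)
    L.append((P(.0875+.217*c,-.055,.104+.217*s),P(.0875+.217*c,.055,.104+.217*s)))
    L.append((P(.0875+.175*c,-.12,.104+.175*s),P(.0875+.175*c,.12,.104+.175*s)))
    L.append((P(.0875+.1*c-.006*s,.134,.104+.1*s+.006*c),P(.0875+.1*c+.005*s,.134,.104+.1*s-.005*c)))
    return L
def overlay(c,name,L,u0,v0,u1,v1,k=6):
    crop(c,name,u0,v0,u1,v1,k); im=cv2.imread(f"pics/{name}.png")
    for a,b in L:
        p=(proj(c,[a,b])-[u0,v0]+.5)*k
        cv2.line(im,tuple(int(x*8) for x in p[0]),tuple(int(x*8) for x in p[1]),(0,0,255),1,cv2.LINE_AA,3)
    cv2.imwrite(f"pics/{name}.png",im)
E
python3 - <<'E'
from h import *
a=camera('scene'); overlay(a,'s11',model(CH),230,100,350,200,6)
a=camera('top'); overlay(a,'t11',model(CH),270,140,400,250,6)
E
```

```text
(no output)
```

View pics/s11.png

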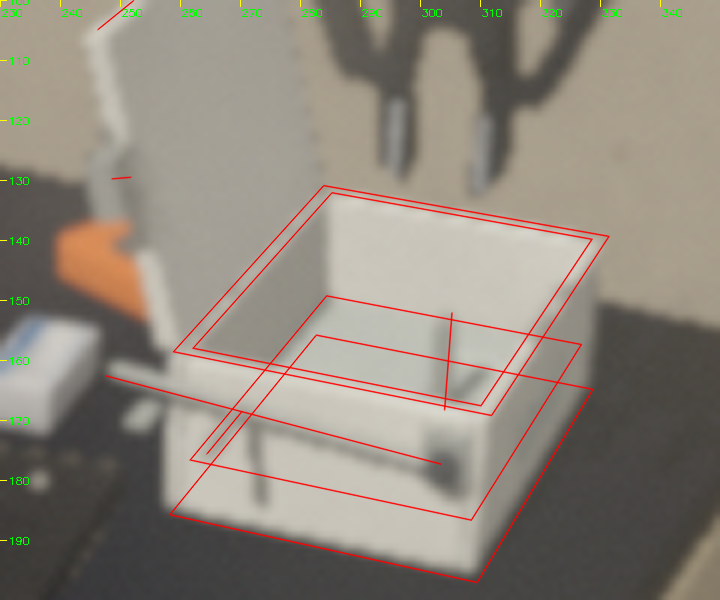

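View pics/t11.png

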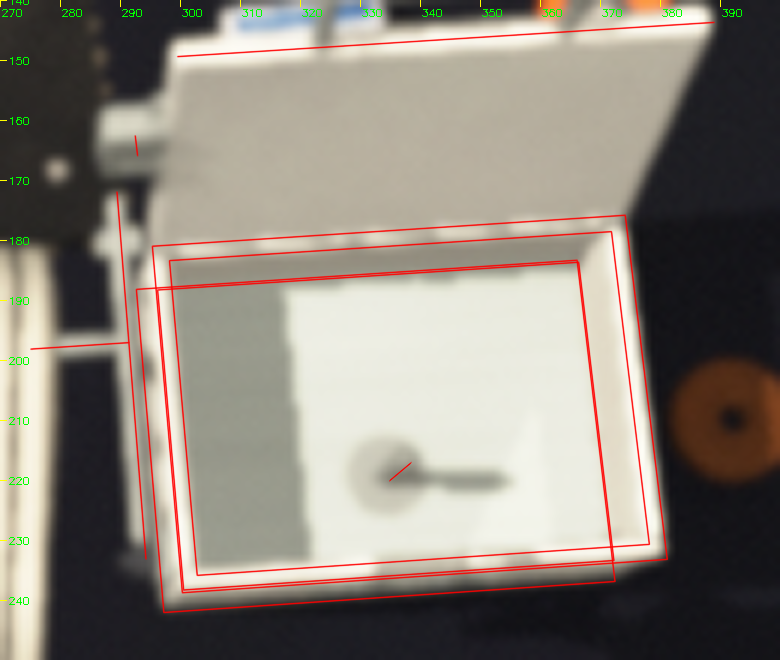

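```bash
python3 -m inch '[-0.3,-30,45,20,0, -0.3,-60,90,50,0, -0.3,-91,136,80,0, -0.3,-91,136,110,0, -0.3,-91,136,130,0, -0.3,-91,136,150,0, -0.3,-91,136,150,0]' && python3 -c "
from h import *
go(W((.043,.170,.141)),5.1)
a=camera('scene'); overlay(a,'s12',model(CH,phi=.09)[-5:-3],230,100,330,200,7)
a=camera('top'); crop(a,'t12',250,140,350,250,6)
"
```

```text
clock: 9.6
eef_pos: [0.5707, -0.0876, 0.2064]
tool_rot: [0.679, 0.734, -0.002, -0.003]
ft_force: [-0.5, -0.5, 0.2]
grip_width: 0.0305
t9.60 tcp [ 0.5707 -0.0876  0.2064] grip 0.0305 F [-0.5 -0.5  0.2]
axes x[-0.079  0.997  0.001] y[ 0.997  0.079 -0.006] z[-0.006  0.001 -1.   ] q [-0.152  0.453  0.052  1.176 -0.     1.34 ]
y0 4.5 -> shift [ 3.9  0.8 65.4] turn -0.10 (alt 29.90)
```

View pics/s12.png

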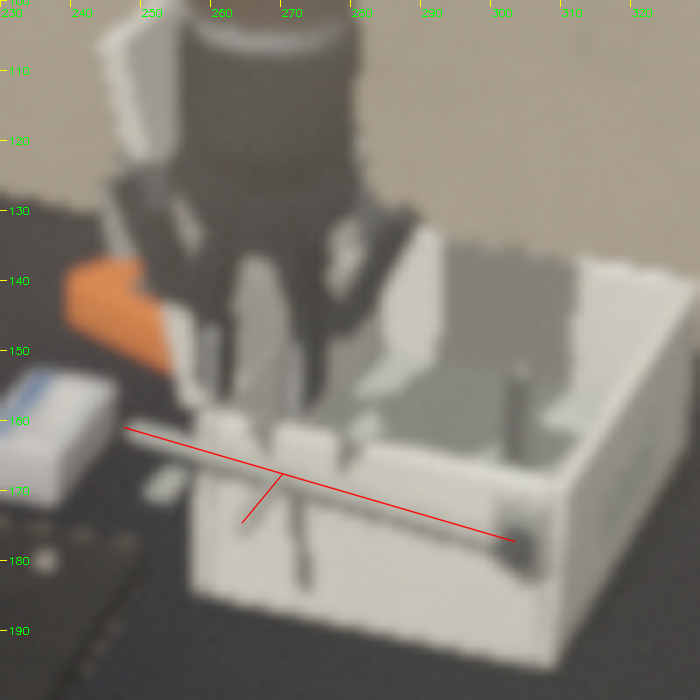

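View pics/t12.png

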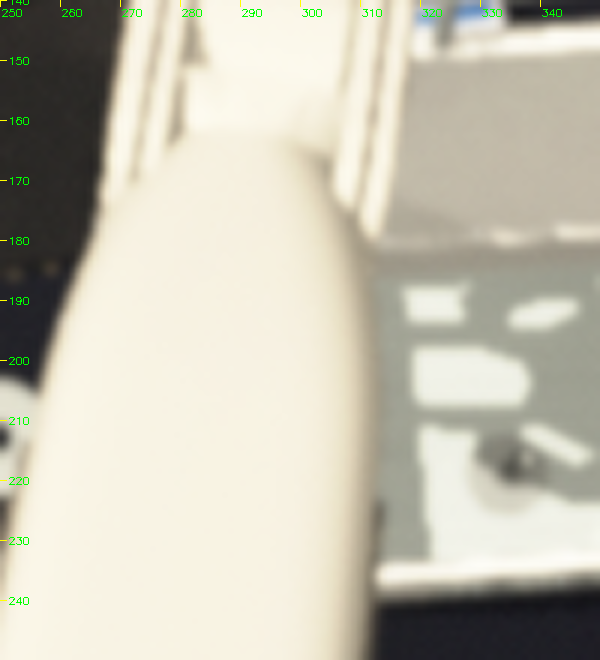

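```bash
python3 -m inch '[-0.3,4,1,25,0, -0.3,4,1,45,0, -0.3,4,1,45,0]' && python3 -c "
from h import *
go(W((.043,.170,.141)),5.1)
a=camera('scene'); overlay(a,'s13',model(CH,phi=.1)[-5:-3],230,110,320,200,8)
"
```

```text
clock: 10.0
eef_pos: [0.5721, -0.0819, 0.1643]
tool_rot: [0.678, 0.735, -0.001, -0.001]
ft_force: [0.7, -0.4, -0.4]
grip_width: 0.0297
t10.00 tcp [ 0.5721 -0.0819  0.1643] grip 0.0297 F [ 0.7 -0.4 -0.4]
axes x[-0.082  0.997  0.   ] y[ 0.997  0.082 -0.002] z[-0.002  0.    -1.   ] q [-0.142  0.487 -0.011  1.074 -0.     1.347]
y0 4.7 -> shift [-1.6 -1.4 23.3] turn -0.07 (alt 29.93)
```

View pics/s13.png

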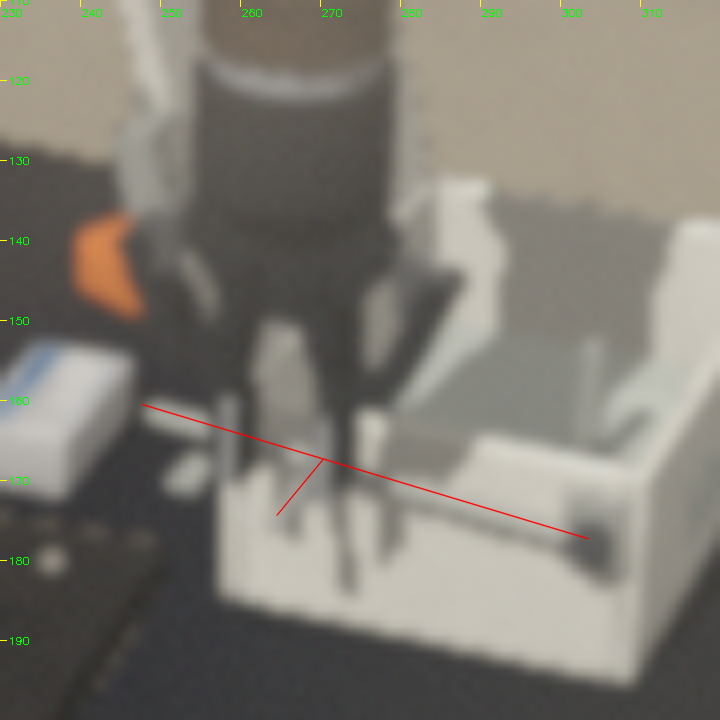

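```bash
python3 -m inch '[-0.3,-1,0,12,0, -0.3,-1,0,23,0, -0.3,-1,0,23,0, -1,-1,0,23,0, -1,-1,0,23,0, -1,-1,0,23,0, -1,-1,0,23,0]' && python3 -c "
from h import *
go(W((.043,.170,.141)),5.1)
a=camera('scene'); overlay(a,'s14',model(CH,phi=.1)[-5:-3],230,110,320,200,8)
"
```

```text
clock: 10.75
eef_pos: [0.57, -0.0829, 0.1409]
tool_rot: [0.678, 0.735, -0.003, -0.002]
ft_force: [-5.8, -1.7, -0.4]
grip_width: 0.0064
t10.75 tcp [ 0.57   -0.0829  0.1409] grip 0.0064 F [-5.8 -1.7 -0.4]
axes x[-0.082  0.997 -0.   ] y[ 0.997  0.082 -0.007] z[-0.007 -0.001 -1.   ] q [-0.144  0.51  -0.042  1.026 -0.002  1.345]
y0 4.7 -> shift [-0.8  0.7 -0.1] turn -0.07 (alt 29.93)
```

View pics/s14.png

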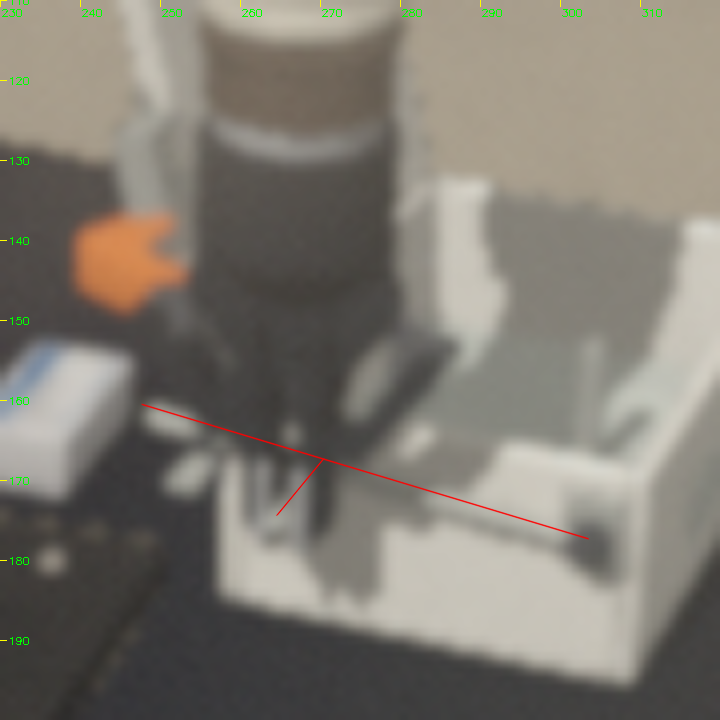

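```bash
python3 -m inch '[-1,0,-1.6,-11,0, -1,0,-4.4,-21.5,0, -1,0,-8.1,-32,0, -1,0,-12.9,-42,0, -1,0,-18.7,-51,0, -1,0,-25.3,-60,0, -1,0,-29,-64,0, -1,0,-29,-64,0]' && python3 -c "
from h import *
go(W((.043,.170,.141)),5.1)
a=camera('scene'); overlay(a,'s15',model(CH,phi=.75)[-5:-3],230,90,320,190,7)
"
```

```text
clock: 11.6
eef_pos: [0.5424, -0.0854, 0.2069]
tool_rot: [0.678, 0.735, -0.001, -0.0]
ft_force: [-6.2, -1.3, -3.0]
grip_width: 0.0064
t11.60 tcp [ 0.5424 -0.0854  0.2069] grip 0.0064 F [-6.2 -1.3 -3. ]
axes x[-0.081  0.997 -0.001] y[ 0.997  0.081 -0.002] z[-0.002 -0.001 -1.   ] q [-1.560e-01  3.970e-01 -3.400e-02  1.141e+00 -1.000e-03  1.333e+00]
y0 4.7 -> shift [-0.5 28.6 65.8] turn -0.07 (alt 29.93)
```

View pics/s15.png

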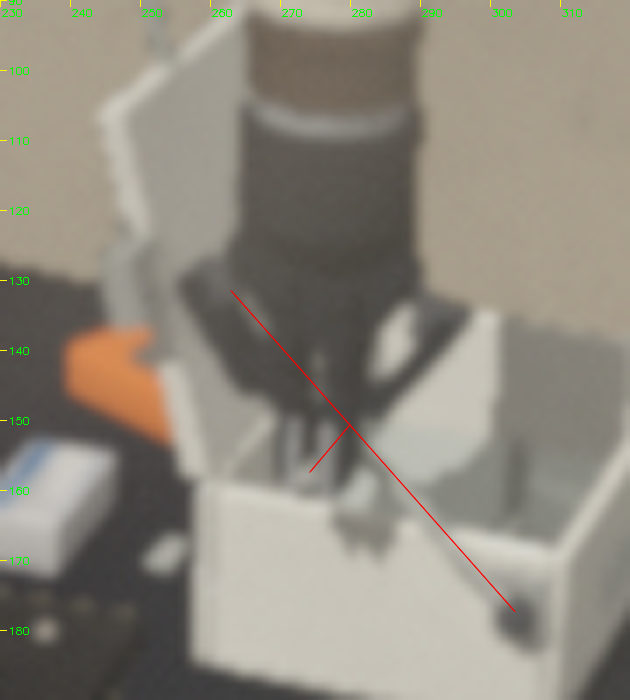

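```bash
python3 -m inch '[-0.8,0,0,0,0, -0.6,0,0,0,0, -0.4,0,0,0,0, -0.3,0,0,0,0, -0.3,25,0,0,0, -0.3,60,0,0,0, -0.3,90,-40,0,0, -0.3,120,-80,0,0]' && python3 -m inch '[-0.3,0,-50,-20,0, -0.3,20,-90,-40,0, -0.3,20,-90,-40,0]' && python3 -c "
from h import *
st()
a=camera('scene'); overlay(a,'s16',model(CH,phi=.75),230,90,330,190,7)
a=camera('scene'); crop(a,'s16b',230,110,330,190,8)
a=camera('top'); overlay(a,'t16',model(CH,phi=.75),270,140,400,250,6)
a=camera('top'); crop(a,'t16b',270,140,370,250,6)
"
```

```text
clock: 12.45
eef_pos: [0.4547, 0.0293, 0.2061]
tool_rot: [0.677, 0.736, 0.001, 0.001]
ft_force: [0.7, 0.8, 1.0]
grip_width: 0.03
clock: 12.75
eef_pos: [0.36, 0.0416, 0.2483]
tool_rot: [0.677, 0.736, 0.001, 0.001]
ft_force: [0.9, -0.0, 0.3]
grip_width: 0.0299
t12.75 tcp [0.36   0.0416 0.2483] grip 0.0299 F [ 0.9 -0.   0.3]
axes x[-0.084  0.996  0.001] y[0.996 0.084 0.003] z[ 0.003  0.001 -1.   ] q [ 1.140e-01  2.000e-03 -4.210e-01  1.145e+00  1.000e-03  1.601e+00]
```

View pics/s16.png

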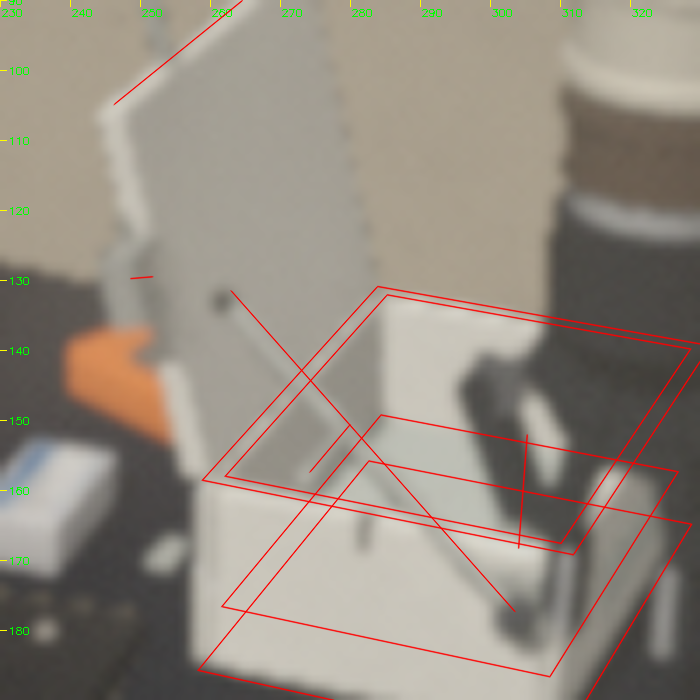

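View pics/s16b.png

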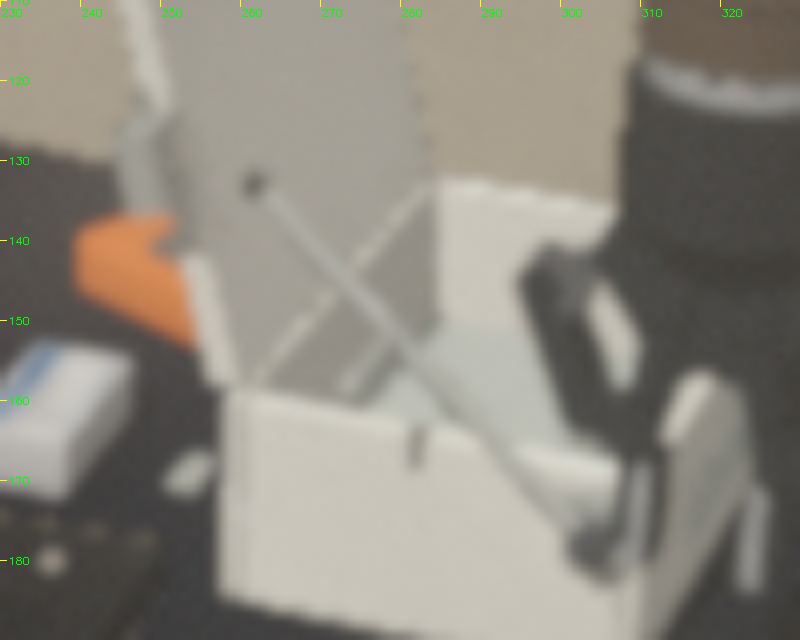

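View pics/t16.png

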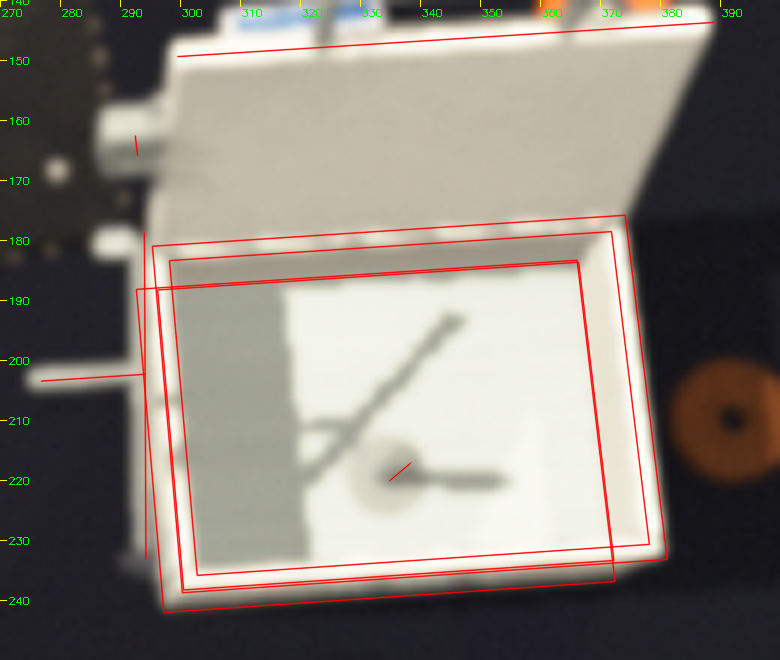

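View pics/t16b.png

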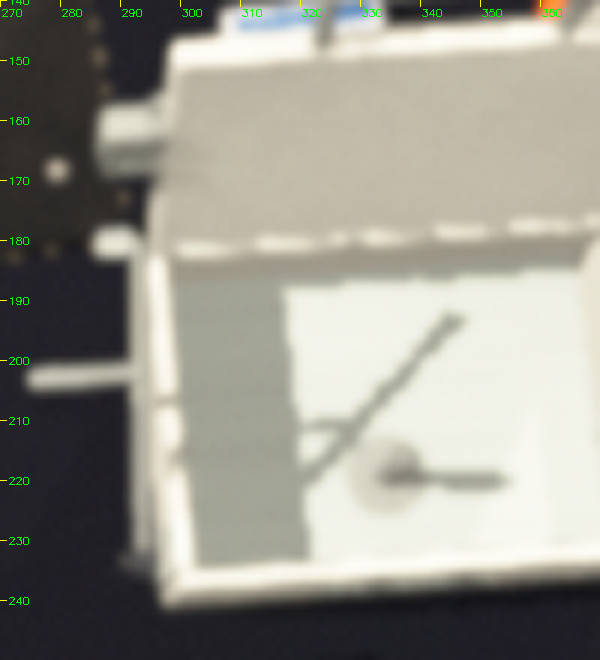

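```bash
cat > fit.py <<'E'
from h import *
from scipy.optimize import least_squares
t=camera("top"); s=camera("scene")
S=[((.0875,.12,.1),(257.6,158.)),((.0875,.12,0),(256.75,184.1)),((-.0875,.12,.1),(311.2,169)),((-.0875,.12,0),(308.7,194.8)),((-.0875,-.12,.1),(329.5,139.8)),((.0875,-.12,.1),(283.7,132.))]
T=[((-.0875,.12,0),(296.5,240.8)),((-.0875,-.12,.1),(380.3,232.3)),((.0875,-.12,.1),(374.,175.)),((-.0795,.112,.1),(302.3,234.8))]
def pts(p):
    x,y,a,xp,yr,ph=p[:6]; ch=(x,y,a); c,sn=np.cos(ph),np.sin(ph)
    tip=W((xp+.188*c,yr,.074+.188*sn),ch); pe=W((xp+.11*c,yr+.05,.074+.11*sn),ch); pv=W((xp,yr,.074),ch)
    return ch,tip,pe,pv
def res(p):
    ch,tip,pe,pv=pts(p); ds=p[6:8]; dt=p[8:10]
    r=[proj(s,W(q,ch))[0]+ds-o for q,o in S]+[proj(t,W(q,ch))[0]+dt-o for q,o in T]
    r+=[(proj(s,tip)[0]+ds-(261.4,132.4))*2,proj(s,pe)[0]+ds-(272.6,158),proj(s,pv)[0]+ds-(303.5,178.5)]
    r+=[proj(t,pe)[0]+dt-(274,202.8),(proj(t,pv)[0]+dt-(291.2,232.8))*.5]
    return np.r_[np.concatenate(r),p[6:10]*1.5,(p[4]-.134)/.003]
f=least_squares(res,[*CH,-.067,.134,.75,0,0,0,0],loss="soft_l1"); print(f.x.round(4)); print(res(f.x)[:-5].reshape(-1,2).round(1).tolist())
J=f.jac; C=np.linalg.inv(J.T@J); print("sd",np.sqrt(np.diag(C))[:6].round(4)*.6)
xp=f.x[3]
# expected xp from closure: tip at .75 meets hole at lid 1.40
print("closure xp(d=0): ",.0875-.1*np.cos(1.4)-.188*np.cos(.75))
E
python3 fit.py
```

```text
[ 0.5445 -0.2563  0.084  -0.0702  0.1384  0.7278  0.0251  0.1143 -0.0133
 -0.0441]
[[0.2, 0.0], [0.5, 1.1], [-0.5, -0.2], [-0.4, 1.8], [1.2, -0.8], [-0.5, -1.6], [-0.1, 0.0], [0.0, 0.1], [-0.4, 0.0], [-0.3, -0.2], [0.0, 0.1], [0.3, 0.1], [-0.6, -0.8], [0.6, 0.1], [0.5, 0.1]]
sd [0.0012  0.00138 0.0051  0.00138 0.00174 0.01002]
closure xp(d=0):  -0.06705422163830244
```

```bash
sed -i 's/^CH=.*/CH=np.array([.5440,-.2565,.086])/' h.py; python3 -c "
from h import *
go([.5424-.083*.07,-.0854+.07,.207],4.7); go([.5424,-.0854,.207],4.7)"
```

```text
t13.05 tcp [0.3642 0.0404 0.2456] grip 0.0299 F [ 0.5 -0.2 -0.6]
axes x[-0.081  0.997  0.   ] y[0.997 0.081 0.   ] z[ 0.  0. -1.] q [ 0.111  0.015 -0.416  1.14   0.     1.6  ]
y0 4.7 -> shift [-69.7 167.3  38.6] turn -0.01 (alt 29.99)
t13.05 tcp [0.3642 0.0404 0.2456] grip 0.0299 F [ 0.5 -0.2 -0.6]
axes x[-0.081  0.997  0.   ] y[0.997 0.081 0.   ] z[ 0.  0. -1.] q [ 0.111  0.015 -0.416  1.14   0.     1.6  ]
y0 4.7 -> shift [-139.9  167.4   38.6] turn -0.01 (alt 29.99)
```

```bash
python3 -m inch '[-0.3,-10,50,10,0, -0.3,-30,95,20,0, -0.3,-50,140,38,0, -0.3,-70,167,38,0, -0.3,-70,167,38,0, -0.3,-105,167,38,0, -0.3,-140,167,38,0, -0.3,-140,167,38,0]' && python3 -m inch '[-0.3,0,0,0,0, -0.7,0,0,0,0, -1,0,0,0,0, -1,0,0,0,0, -1,0,0,0,0]' && python3 -c "
from h import *
st()"
```

```text
clock: 13.85
eef_pos: [0.5411, -0.0888, 0.2067]
tool_rot: [0.679, 0.734, -0.001, -0.0]
ft_force: [-0.4, -0.2, -0.3]
grip_width: 0.0298
clock: 14.35
eef_pos: [0.5417, -0.0845, 0.2081]
tool_rot: [0.677, 0.736, 0.001, 0.001]
ft_force: [3.2, 1.2, -0.6]
grip_width: 0.0067
t14.35 tcp [ 0.5417 -0.0845  0.2081] grip 0.0067 F [ 3.2  1.2 -0.6]
axes x[-0.083  0.997  0.   ] y[0.997 0.083 0.002] z[ 0.002  0.    -1.   ] q [-1.550e-01  3.920e-01 -3.800e-02  1.139e+00  1.000e-03  1.332e+00]
```

```bash
python3 -m inch '[-1,0,-1,-1,0, -1,0,-2,-2,0, -1,0,-2,-2,0, -1,0,-2,-2,0]' && python3 -c "
from h import *
st()"; python3 -m inch '[-0.8,0,0,0,0, -0.6,0,0,0,0, -0.4,0,0,0,0, -0.3,0,0,0,0, -0.3,25,0,0,0, -0.3,60,0,0,0, -0.3,90,-40,0,0, -0.3,120,-80,0,0]' && python3 -m inch '[-0.3,0,-50,-20,0, -0.3,20,-90,-40,0, -0.3,20,-90,-40,0]' && python3 -c "
from h import *
st()
a=camera('scene'); crop(a,'s17b',230,110,330,190,8)
a=camera('top'); crop(a,'t17b',270,140,370,250,6)
"
```

```text
clock: 14.75
eef_pos: [0.5395, -0.0848, 0.2104]
tool_rot: [0.677, 0.736, 0.001, 0.0]
ft_force: [4.5, 3.4, 1.7]
grip_width: 0.0071
t14.75 tcp [ 0.5395 -0.0848  0.2104] grip 0.0071 F [4.5 3.4 1.7]
axes x[-0.083  0.997  0.001] y[0.997 0.083 0.002] z[ 0.002  0.001 -1.   ] q [-0.157  0.387 -0.04   1.142  0.002  1.332]
clock: 15.55
eef_pos: [0.4483, 0.0282, 0.209]
tool_rot: [0.678, 0.735, -0.001, -0.0]
ft_force: [0.1, 0.9, 0.9]
grip_width: 0.0299
clock: 15.85
eef_pos: [0.3538, 0.0405, 0.2513]
tool_rot: [0.677, 0.736, -0.0, -0.0]
ft_force: [1.6, 0.1, -0.1]
grip_width: 0.0295
t15.85 tcp [0.3538 0.0405 0.2513] grip 0.0295 F [ 1.6  0.1 -0.1]
axes x[-0.083  0.997  0.   ] y[ 0.997  0.083 -0.001] z[-0.001 -0.    -1.   ] q [ 0.114 -0.01  -0.425  1.157  0.     1.601]
```

View pics/s17b.png

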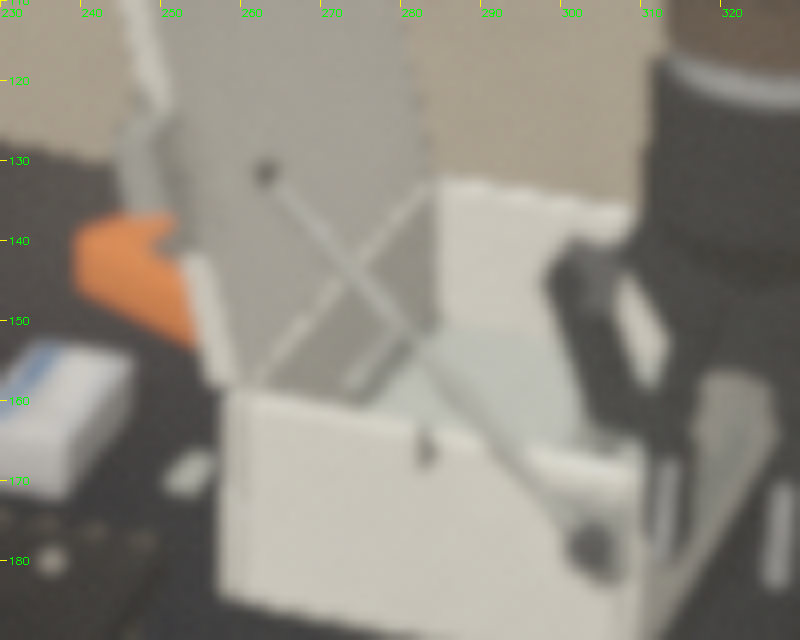

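View pics/t17b.png

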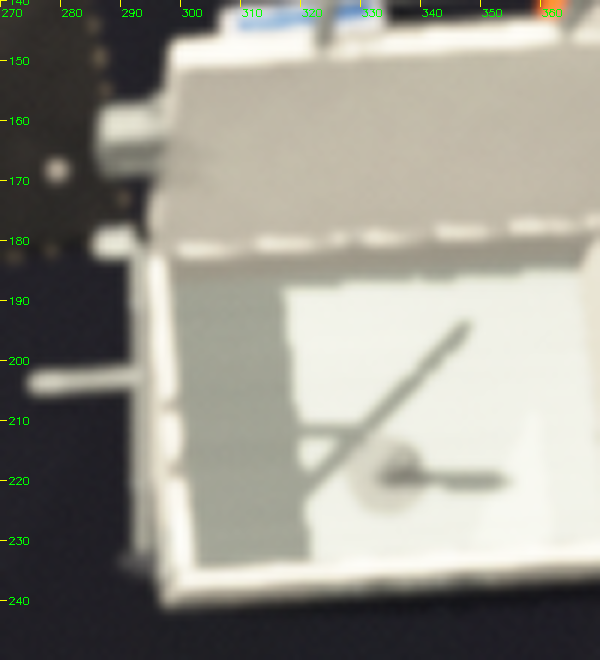

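```bash
python3 -c "
from h import *
go(W((-.02,0,.41)),4.9)
go(W((.116,0,.425)),4.9)"
```

```text
t15.95 tcp [0.3576 0.0402 0.2506] grip 0.0296 F [ 0.8 -0.6 -0.5]
axes x[-0.083  0.997 -0.   ] y[0.997 0.083 0.002] z[ 0.002 -0.    -1.   ] q [ 0.112 -0.004 -0.421  1.152 -0.     1.6  ]
y0 4.7 -> shift [-311.2  141.6 -158.9] turn -0.03 (alt 29.97)
t15.95 tcp [0.3576 0.0402 0.2506] grip 0.0296 F [ 0.8 -0.6 -0.5]
axes x[-0.083  0.997 -0.   ] y[0.997 0.083 0.002] z[ 0.002 -0.    -1.   ] q [ 0.112 -0.004 -0.421  1.152 -0.     1.6  ]
y0 4.7 -> shift [-310.8  277.6 -173.6] turn -0.03 (alt 29.97)
```

```bash
python3 -m inch '[0,0,0,-45,0, 0.3,0,0,-90,0, 0.6,-20,20,-130,0, 1,-60,45,-155,0, 1,-100,65,-170,0, 1,-145,85,-170,0, 1,-190,100,-170,0, 1,-235,120,-170,0]' && python3 -m inch '[1,-40,15,0,0, 1,-76,25,0,0, 1,-76,60,-5,0, 1,-76,100,-5,0, 1,-76,140,-5,0, 1,-76,157,-5,0, 1,-76,157,-5,0]' && python3 -c "
from h import *
go(W((.116,0,.36)),4.9)
a=camera('scene'); crop(a,'s18b',230,40,330,140,7)"
```

```text
clock: 16.75
eef_pos: [0.4983, -0.1874, 0.4187]
tool_rot: [0.678, 0.735, -0.0, -0.0]
ft_force: [-0.0, 0.3, 0.5]
grip_width: 0.0856
clock: 17.45
eef_pos: [0.6633, -0.248, 0.4174]
tool_rot: [0.677, 0.736, -0.001, -0.003]
ft_force: [-0.6, -0.1, -1.0]
grip_width: 0.0856
t17.45 tcp [ 0.6633 -0.248   0.4174] grip 0.0856 F [-0.6 -0.1 -1. ]
axes x[-0.083  0.997  0.003] y[ 0.997  0.083 -0.006] z[-0.006  0.002 -1.   ] q [-0.358  0.809  1.234  2.002 -0.     1.13 ]
y0 4.8 -> shift [ 1.6 -3.2 57.4] turn -0.02 (alt 29.98)
```

View pics/s18b.png

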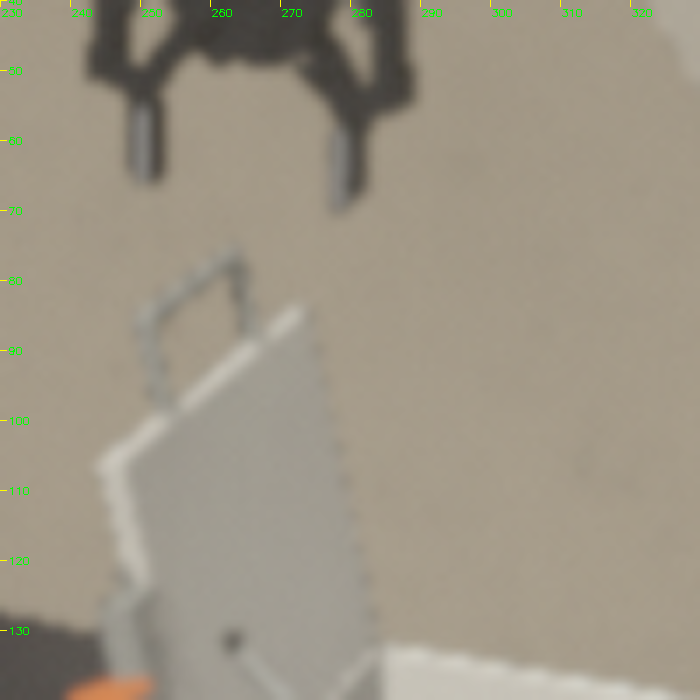

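```bash
python3 -m inch '[1,1,-1,20,0, 1,1,-1,40,0, 1,1,-1,57,0, 1,1,-1,57,0]' && python3 -c "
from h import *
go(W((.116,0,.36)),4.9)
a=camera('scene'); crop(a,'s19b',230,40,330,140,7)"
```

```text
clock: 17.9
eef_pos: [0.6562, -0.2468, 0.3656]
tool_rot: [0.678, 0.735, -0.001, -0.002]
ft_force: [0.6, 0.2, -0.2]
grip_width: 0.0856
t17.90 tcp [ 0.6562 -0.2468  0.3656] grip 0.0856 F [ 0.6  0.2 -0.2]
axes x[-0.08   0.997  0.002] y[ 0.997  0.08  -0.005] z[-0.005  0.001 -1.   ] q [-0.36   0.706  0.896  1.766 -0.     1.131]
y0 4.6 -> shift [-0.1  3.4  5.6] turn -0.05 (alt 29.95)
```

View pics/s19b.png

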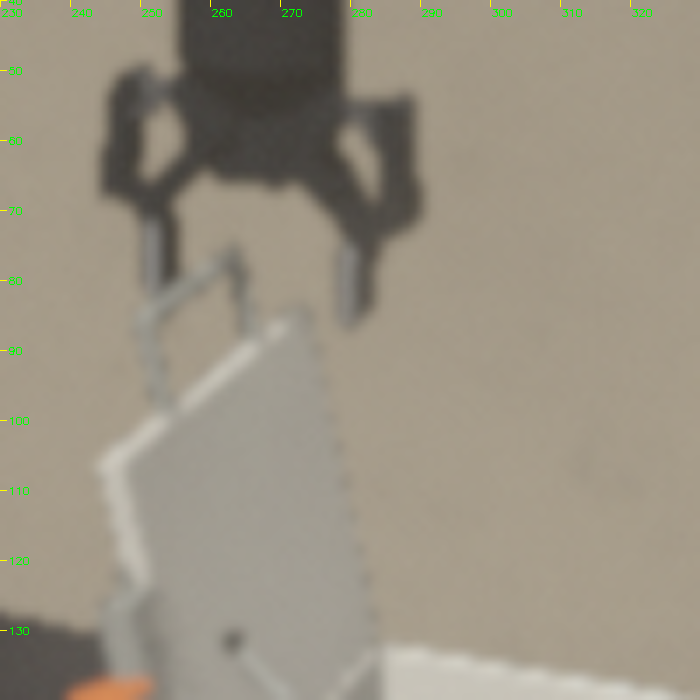

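```bash
python3 -m inch '[1,0,0,12,0, 1,0,-8,12,0, 1,0,-16,12,0, 1,0,-24,11,0, 1,0,-31,10,0, 1,0,-37,9,0, 1,0,-42,9,0, 1,0,-42,9,0]' && python3 -c "
from h import *
go(W((.0565,0,.36)),4.9)
a=camera('scene'); crop(a,'s20b',230,40,330,140,7)"
```

```text
clock: 18.75
eef_pos: [0.616, -0.25, 0.3595]
tool_rot: [0.678, 0.735, 0.0, 0.0]
ft_force: [0.3, -1.1, 0.1]
grip_width: 0.0856
t18.75 tcp [ 0.616  -0.25    0.3595] grip 0.0856 F [ 0.3 -1.1  0.1]
axes x[-0.081  0.997 -0.   ] y[0.997 0.081 0.   ] z[ 0. -0. -1.] q [-0.385  0.592  0.679  1.657 -0.     1.104]
y0 4.7 -> shift [ -0.4 -15.8  -0.5] turn -0.04 (alt 29.96)
```

View pics/s20b.png

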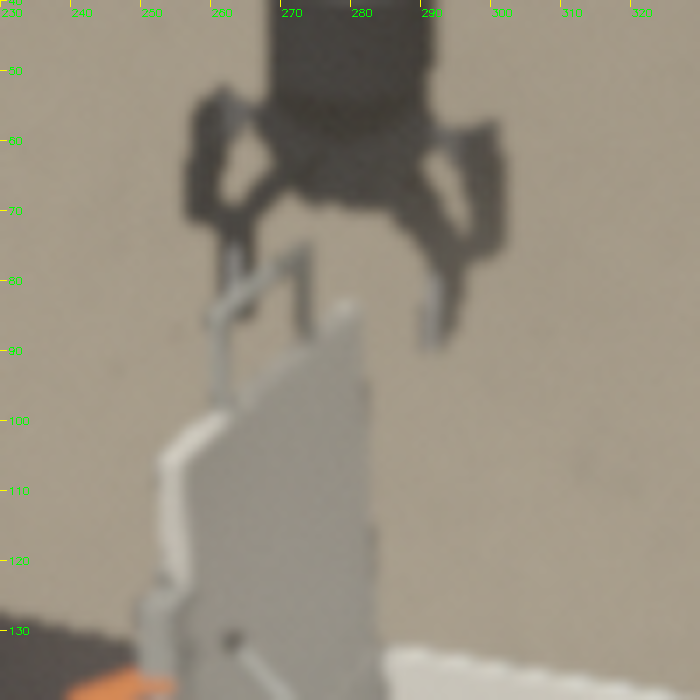

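```bash
python3 -m inch '[1,0,-6,-1,0, 1,0,-11,-2,0, 1,0,-16,-2,0, 1,0,-16,-2,0, 0.6,0,-5,-2,0, 0.2,0,4,-2,0, -0.2,0,12,-2,0, -0.2,0,16,-2,0]' && python3 -c "
from h import *
go(W((.094,0,.36)),4.9)
a=camera('scene'); crop(a,'s21b',230,40,330,140,7)"
```

```text
clock: 19.6
eef_pos: [0.6331, -0.2482, 0.3604]
tool_rot: [0.677, 0.736, -0.0, -0.0]
ft_force: [0.3, -0.0, -0.7]
grip_width: 0.0341
t19.60 tcp [ 0.6331 -0.2482  0.3604] grip 0.0341 F [ 0.3 -0.  -0.7]
axes x[-0.082  0.997  0.   ] y[ 0.997  0.082 -0.   ] z[-0.  0. -1.] q [-0.374  0.635  0.755  1.691  0.     1.115]
y0 4.7 -> shift [-0.6  4.5  0.4] turn -0.03 (alt 29.97)
```

View pics/s21b.png

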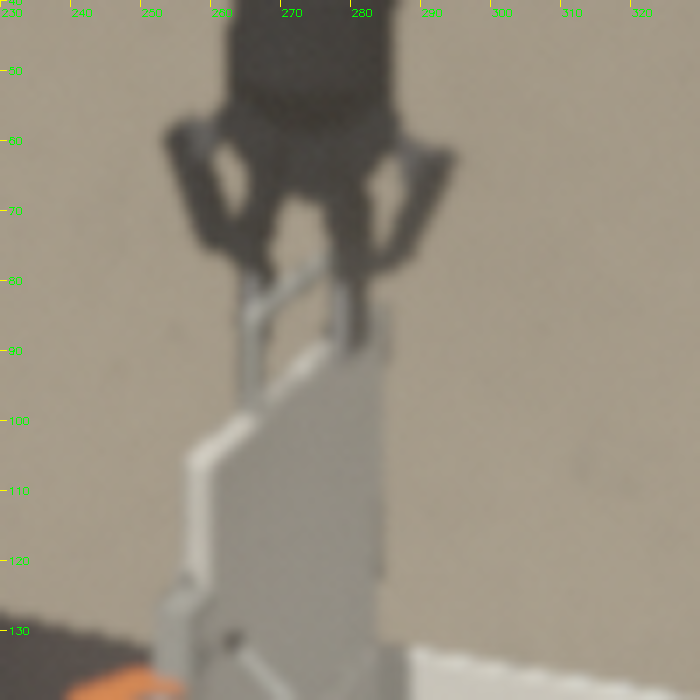

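```bash
python3 -m inch '[-0.3,0,0,-10,0, -0.6,0,0,-12,0, -1,0,0,-12,0, -1,0,0,-12,0, -1,0,0,-12,0, -1,0,0,-12,0]' && python3 -c "
from h import *
o,_=st()
d=o['eef_pos'][:2]-W((.0875,0,0))[:2]; x=d@[np.cos(CH[2]),np.sin(CH[2])]; print('x rel hinge',x,'theta',np.arccos(-x/.217))"
```

```text
clock: 20.25
eef_pos: [0.6327, -0.2485, 0.3739]
tool_rot: [0.678, 0.736, 0.0, 0.001]
ft_force: [0.2, -0.1, 6.0]
grip_width: 0.0079
t20.25 tcp [ 0.6327 -0.2485  0.3739] grip 0.0079 F [ 0.2 -0.1  6. ]
axes x[-0.082  0.997 -0.001] y[0.997 0.082 0.002] z[ 0.002 -0.001 -1.   ] q [-0.374  0.638  0.795  1.726 -0.     1.115]
x rel hinge 0.001585679058709717 theta 1.5781036685949563
```

```bash
python3 -m inch '[-1,0,-6,0,0, -1,0,-12,0.2,0, -1,0,-18,0.7,0, -1,0,-23,1.2,0, -1,0,-27,1.6,0, -1,0,-30,2,0, -1,0,-30,2,0]' && python3 -c "
from h import *
o,_=st()
d=o['eef_pos'][:2]-W((.0875,0,0))[:2]; x=d@[np.cos(CH[2]),np.sin(CH[2])]; print('x rel hinge',x,'theta',np.arccos(-x/.217))
a=camera('scene'); crop(a,'s22b',230,90,330,190,7)
a=camera('top'); crop(a,'t22b',270,140,370,250,6)"
```

```text
clock: 20.95
eef_pos: [0.6022, -0.2513, 0.3715]
tool_rot: [0.678, 0.735, -0.0, 0.001]
ft_force: [-0.8, -0.9, 4.9]
grip_width: 0.0084
t20.95 tcp [ 0.6022 -0.2513  0.3715] grip 0.0084 F [-0.8 -0.9  4.9]
axes x[-0.081  0.997 -0.001] y[0.997 0.081 0.   ] z[ 0.001 -0.001 -1.   ] q [-3.950e-01  5.630e-01  6.610e-01  1.667e+00 -1.000e-03  1.094e+00]
x rel hinge -0.02902716912394581 theta 1.4366284057848158
```

View pics/s22b.png

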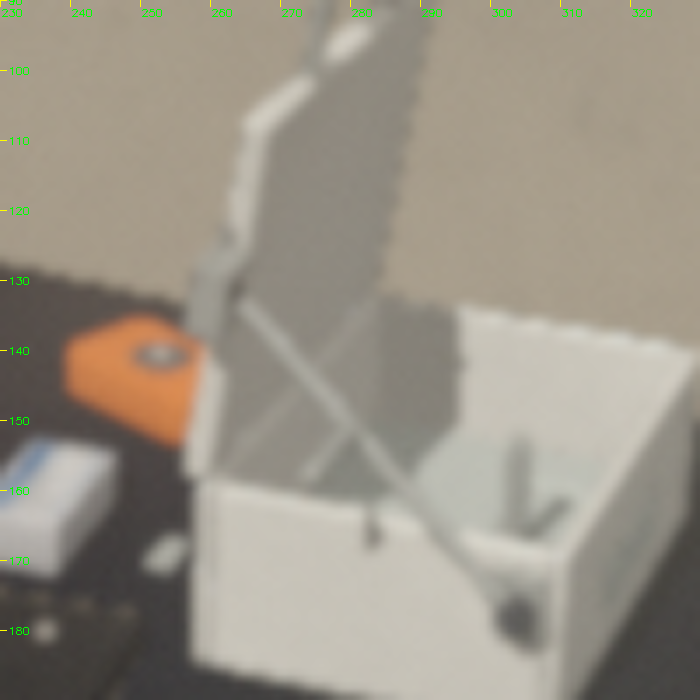

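View pics/t22b.png

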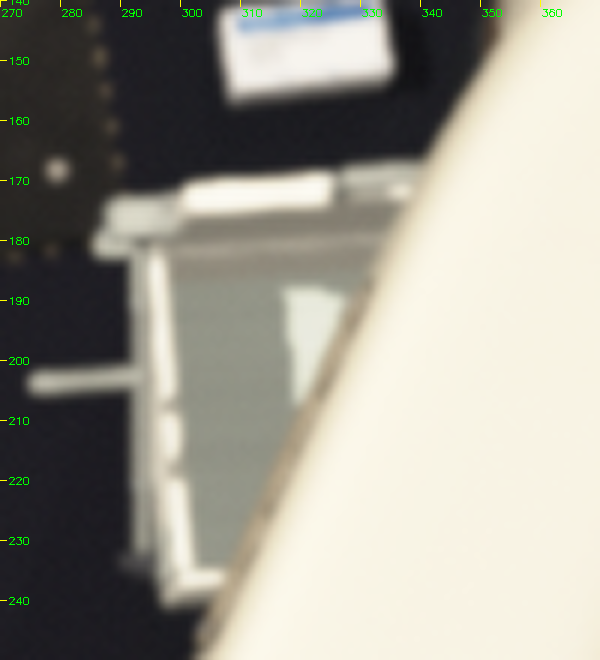

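```bash
python3 -m inch '[-1,0,-2,0.2,0, -1,0,-4,0.5,0, -1,0,-6,1,0, -1,0,-8,1.2,0, -1,0,-8,1.2,0]' && python3 -c "
from h import *
o,_=st()
d=o['eef_pos'][:2]-W((.0875,0,0))[:2]; x=d@[np.cos(CH[2]),np.sin(CH[2])]; print('x rel hinge',x,'theta',np.arccos(-x/.217))
a=camera('scene'); crop(a,'s23b',230,90,330,190,7)"
```

```text
clock: 21.55
eef_pos: [0.5946, -0.2519, 0.3704]
tool_rot: [0.678, 0.735, -0.0, 0.001]
ft_force: [-0.1, -0.6, 6.4]
grip_width: 0.0077
t21.55 tcp [ 0.5946 -0.2519  0.3704] grip 0.0077 F [-0.1 -0.6  6.4]
axes x[-0.081  0.997 -0.001] y[0.997 0.081 0.001] z[ 0.001 -0.001 -1.   ] q [-4.000e-01  5.450e-01  6.280e-01  1.652e+00 -1.000e-03  1.089e+00]
x rel hinge -0.03669013558629108 theta 1.4009012211728045
```

View pics/s23b.png

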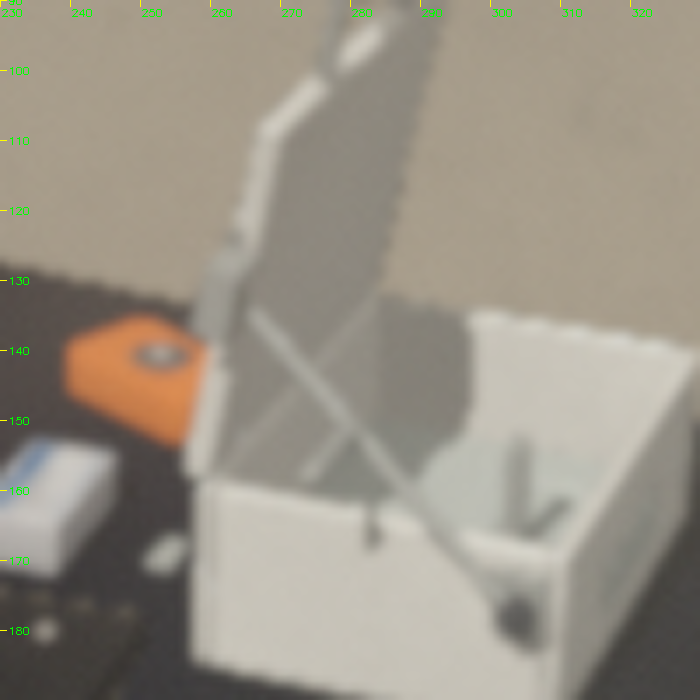

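```bash
python3 -m inch '[-1,0,-2,0.2,0, -1,0,-4,0.5,0, -1,0,-4,0.5,0]' && python3 -c "
from h import *
o,_=st()
d=o['eef_pos'][:2]-W((.0875,0,0))[:2]; x=d@[np.cos(CH[2]),np.sin(CH[2])]; print('x rel hinge',x,'theta',np.arccos(-x/.217))"
```

```text
clock: 21.9
eef_pos: [0.591, -0.2523, 0.3697]
tool_rot: [0.678, 0.735, 0.0, 0.001]
ft_force: [0.4, -1.5, 6.4]
grip_width: 0.008
t21.90 tcp [ 0.591  -0.2523  0.3697] grip 0.0080 F [ 0.4 -1.5  6.4]
axes x[-0.082  0.997 -0.001] y[0.997 0.082 0.002] z[ 0.002 -0.001 -1.   ] q [-4.030e-01  5.370e-01  6.120e-01  1.644e+00 -1.000e-03  1.086e+00]
x rel hinge -0.04031925575018884 theta 1.3839072748106076
```

```bash
python3 -m inch '[-1,0,-2,0.3,0, -1,0,-4,0.7,0, -1,0,-4,0.7,0]' && python3 -c "
from h import *
o,_=st()
d=o['eef_pos'][:2]-W((.0875,0,0))[:2]; x=d@[np.cos(CH[2]),np.sin(CH[2])]; print('x rel hinge',x,'theta',np.arccos(-x/.217))
a=camera('scene'); crop(a,'s24b',240,100,320,190,9)"
```

```text
clock: 22.2
eef_pos: [0.5889, -0.2525, 0.3694]
tool_rot: [0.677, 0.736, 0.002, 0.003]
ft_force: [7.1, -1.6, 4.5]
grip_width: 0.0081
t22.20 tcp [ 0.5889 -0.2525  0.3694] grip 0.0081 F [ 7.1 -1.6  4.5]
axes x[-0.082  0.997 -0.002] y[0.997 0.082 0.007] z[ 0.007 -0.001 -1.   ] q [-4.050e-01  5.280e-01  5.970e-01  1.633e+00  1.000e-03  1.083e+00]
x rel hinge -0.04237910360517558 theta 1.374237677414297
```

View pics/s24b.png

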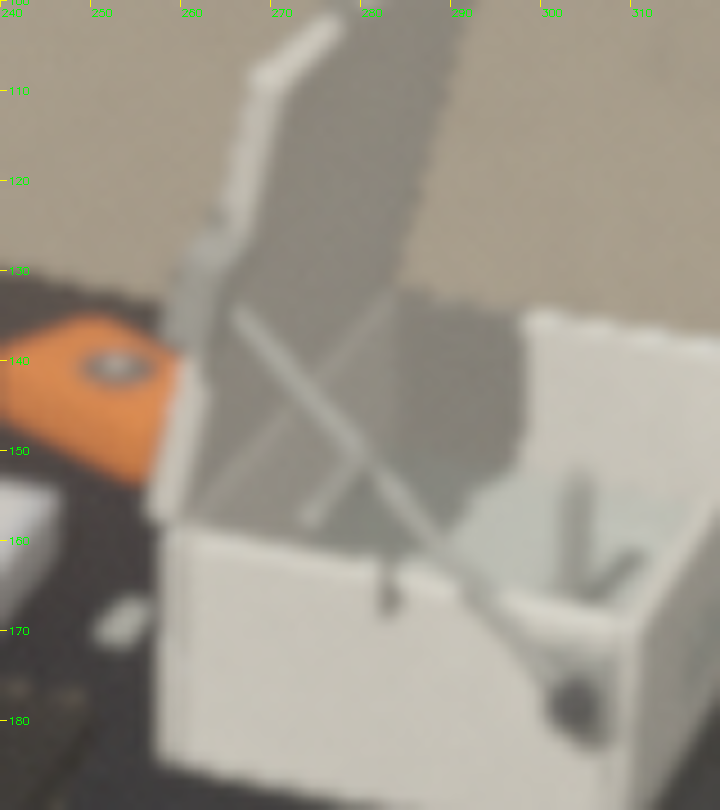

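```bash
python3 -m inch '[-0.9,0,1,0,0, -0.7,0,1,0,0, -0.5,0,1,0,0, -0.3,0,1,0,0, -0.2,0,1,0,0, -0.2,0,1,0,0, -0.2,0,1,-20,0, -0.2,0,1,-45,0]' && python3 -m inch '[-0.2,0,0,-10,0, -0.2,0,-40,-10,0, -0.2,20,-80,-10,0, -0.2,60,-120,0,0, -0.2,100,-160,0,0, -0.2,140,-200,20,0, -0.2,180,-230,40,0, -0.2,180,-230,40,0]' && python3 -c "
from h import *
o,_=st()
a=camera('scene'); crop(a,'s25b',230,50,330,190,6)
a=camera('top'); crop(a,'t25',270,140,400,250,6)"
```

```text
clock: 23.05
eef_pos: [0.5872, -0.2518, 0.4122]
tool_rot: [0.678, 0.735, -0.001, -0.002]
ft_force: [0.1, -0.2, 0.5]
grip_width: 0.0344
clock: 23.85
eef_pos: [0.3404, -0.0896, 0.3724]
tool_rot: [0.677, 0.736, -0.0, -0.001]
ft_force: [0.9, 0.4, 0.0]
grip_width: 0.0342
t23.85 tcp [ 0.3404 -0.0896  0.3724] grip 0.0342 F [0.9 0.4 0. ]
axes x[-0.082  0.997  0.001] y[ 0.997  0.082 -0.002] z[-0.002  0.001 -1.   ] q [-0.258 -0.077 -0.169  1.481  0.     1.231]
```

View pics/s25b.png

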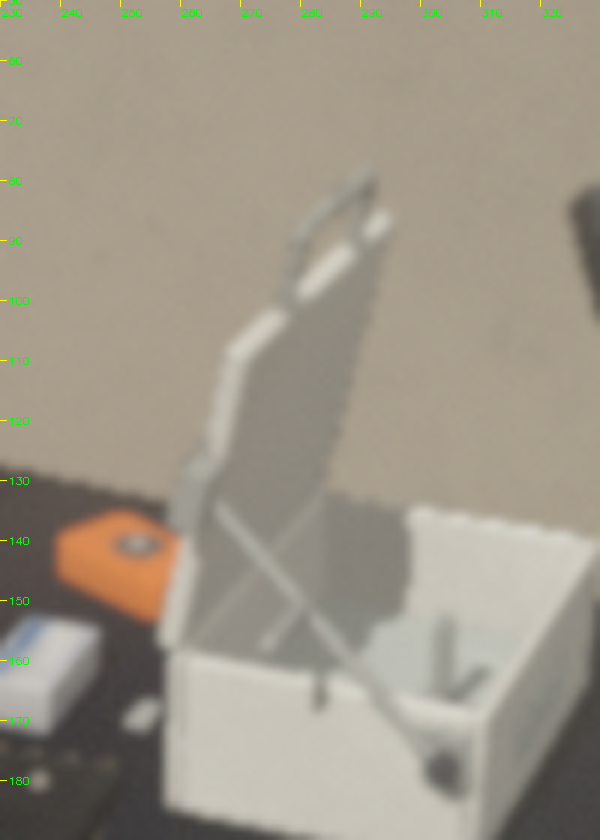

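View pics/t25.png

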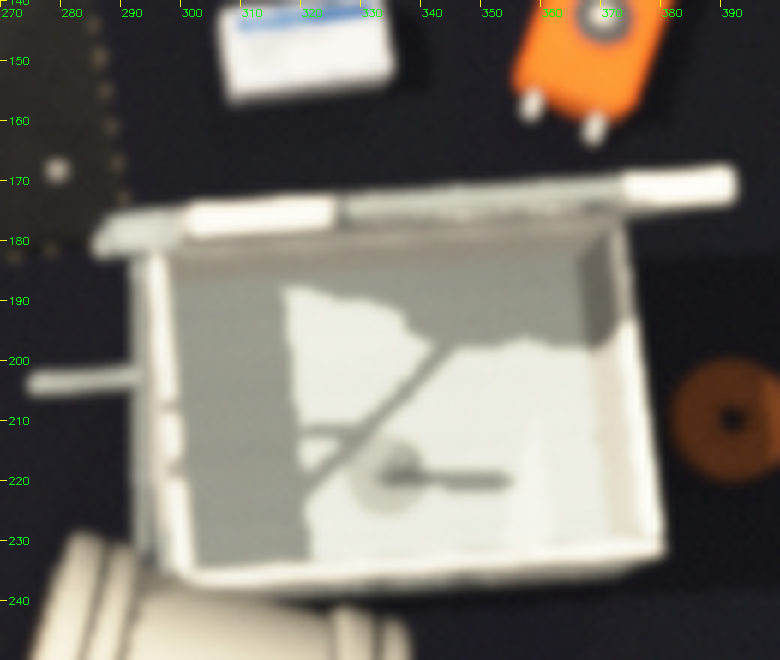

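```bash
python3 - <<'E'
from h import *
t=camera("top"); s=camera("scene")
print("foot",atz(t,[(333.83,218.83)],.032), "model",W((-.03,0,.032)),W((-.03,0,.032),(.5431,-.2568,.0891)),W((-.03,0,.032),(.5445,-.2563,.084)))
im=t["pixels"][205:232,320:362,::-1].astype(float); im=np.clip((im-90)/(245-90)*255,0,255).astype(np.uint8)
cv2.imwrite("pics/t26.png",cv2.resize(im,None,fx=18,fy=18,interpolation=cv2.INTER_CUBIC))
im=s["pixels"][145:175,290:320,::-1].astype(float); im=np.clip((im-70)/(220-70)*255,0,255).astype(np.uint8)
cv2.imwrite("pics/s26.png",cv2.resize(im,None,fx=18,fy=18,interpolation=cv2.INTER_CUBIC))
P=[W((-.03,0,.032)),W((-.03,0,.093))]
print(proj(t,P),proj(s,P))
E
```

```text
foot [[ 0.51545051 -0.25779922  0.032     ]] model [ 0.51411087 -0.25907682  0.032     ] [ 0.513219   -0.25946946  0.032     ] [ 0.51460578 -0.25881704  0.032     ]
[[334.24350867 219.26292038]
 [337.79332604 216.26854101]] [[303.23574111 167.75897439]
 [304.47021511 151.51108476]]
```

View pics/t26.png

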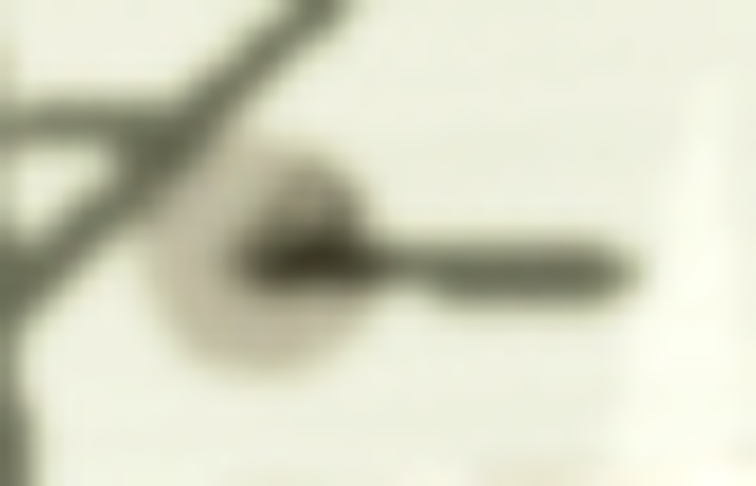

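View pics/s26.png

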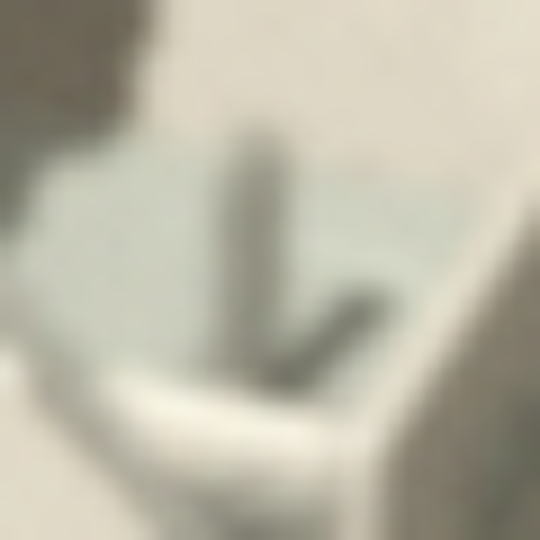

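```bash
cat > det.py <<'E'
from h import *
import sys
def det(t,n,uv,z,th=90,rr=14):
    g=cv2.cvtColor(t["pixels"],cv2.COLOR_RGB2GRAY)
    m=np.zeros_like(g); cv2.circle(m,(int(round(uv[0])),int(round(uv[1]))),rr,255,-1)
    b=((g>th)&(m>0)).astype(np.uint8)
    cs,_=cv2.findContours(b,cv2.RETR_EXTERNAL,cv2.CHAIN_APPROX_NONE); k=max(cs,key=cv2.contourArea)
    el=cv2.fitEllipse(k); print(n,np.round(el[0],2),np.round(el[1],1),atz(t,[el[0]],z)[0].round(4))
L=[("bearing",(253,240.6),.009),("spA",(153.7,239.6),.007),("spB",(190.6,237.8),.007),("spC",(220.3,208.5),.007),("washer",(248.9,212.5),.004),("ret",(223.9,238.5),.017)]
E
python3 - <<'E'
from det import *
t=camera("top")
for n,uv,z in L: det(t,n,uv,z)
crop(t,"t27",140,185,280,260,5)
go([.4437,-.0066,.2],94.9)
E
```

```text
bearing [252.9  240.07] [20.1 24.9] [ 0.4459 -0.0062  0.009 ]
spA [153.73 239.58] [16.7 17.3] [0.4403 0.3077 0.007 ]
spB [190.56 237.83] [16.9 17.4] [0.4486 0.191  0.007 ]
spC [220.3  208.56] [16.7 17. ] [0.5446 0.1004 0.007 ]
washer [250.7  218.83] [13.2 19.5] [0.514  0.0024 0.004 ]
ret [223.72 238.43] [18.9 19.5] [0.4481 0.0852 0.017 ]
t24.10 tcp [ 0.3444 -0.0917  0.374 ] grip 0.0342 F [0.2 0.8 0.7]
axes x[-0.082  0.997 -0.001] y[0.997 0.082 0.002] z[ 0.002 -0.001 -1.   ] q [-0.26  -0.071 -0.159  1.481 -0.     1.229]
y0 4.7 -> shift [ 76.8 105.6 174.1] turn 14.97 (alt -15.03)
```

View pics/t27.png

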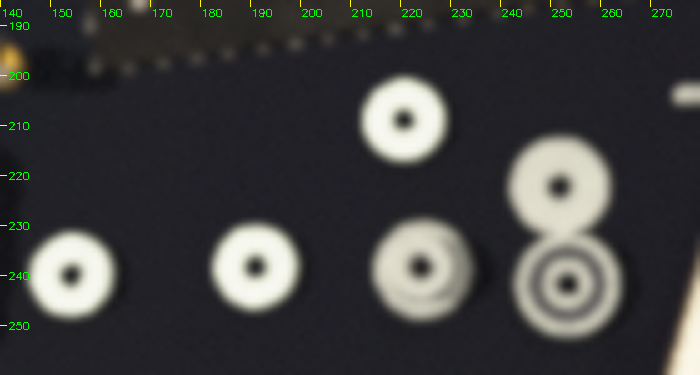

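```bash
python3 - <<'E'
from det import *
t=camera("top"); print(atz(t,[(253.1,241.3)],.012),atz(t,[(251.4,222)],.005))
s=camera("scene"); crop(s,"s28",245,195,315,250,10)
# template bearings: overlay circles
B=atz(t,[(253.1,241.3)],.014)[0]; Wc=atz(t,[(251.4,222)],.005)[0]
a=np.linspace(0,2*np.pi,60)
def circ(c,r,z): return [( np.array([c[0]+r*np.cos(a[i]),c[1]+r*np.sin(a[i]),z]),np.array([c[0]+r*np.cos(a[i+1]),c[1]+r*np.sin(a[i+1]),z])) for i in range(59)]
Ls=circ(B,.032,.014)+circ(B,.032,0)+circ(Wc,.031,.005)+circ(B,.0085,.014)
overlay(t,"t28",Ls,235,205,275,260,12); overlay(s,"s28o",Ls,245,195,315,250,10)
E
```

```text
[[ 0.44172703 -0.00699356  0.012     ]] [[ 5.03724714e-01 -1.13167611e-04  5.00000000e-03]]
```

View pics/t28.png

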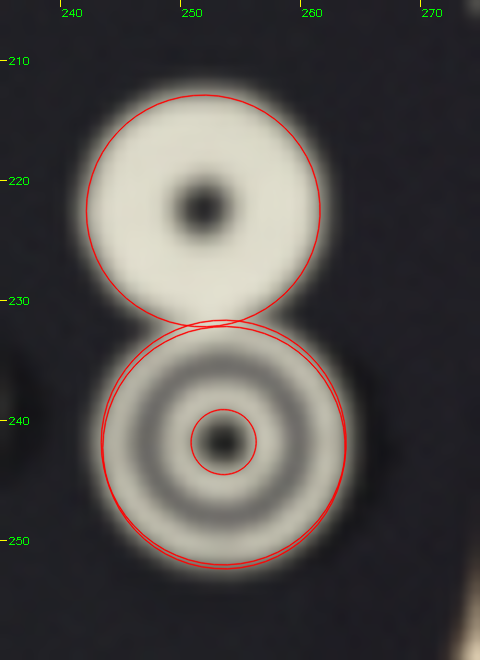

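View pics/s28o.png

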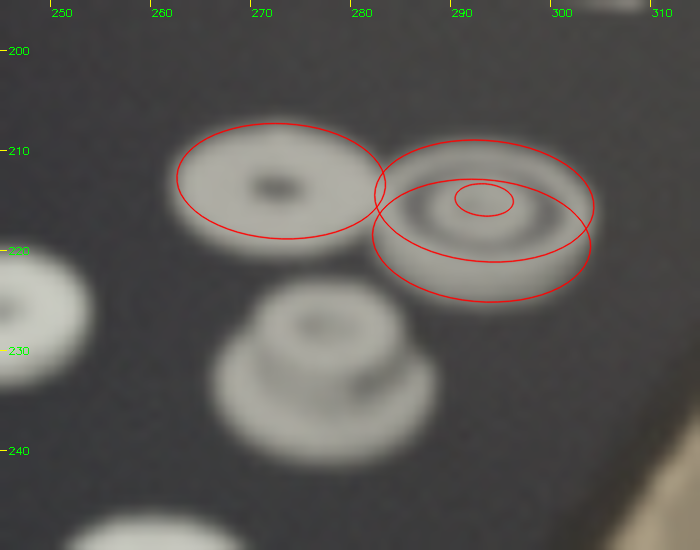

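View pics/s28.png

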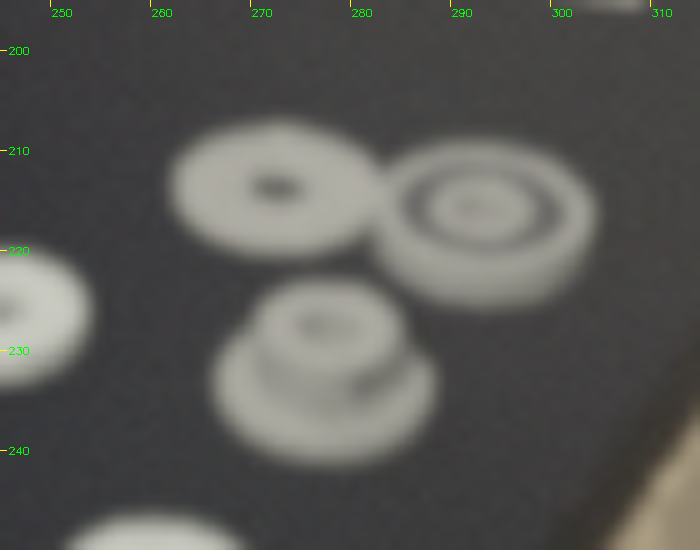

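```bash
python3 -m inch '[0.2,10,15,20,-1.4, 0.4,20,30,50,-2.8, 0.6,30,45,80,-4.2, 0.79,40,60,110,-5.6, 0.79,50,75,120,-7, 0.79,60,90,120,-8.4, 0.79,70,103,120,-9.8, 0.79,77,103,120,-11.2]' && python3 -c "
from h import *
go([.4415,-.007,.2],94.9)"
```

```text
clock: 25.0
eef_pos: [0.4429, -0.0062, 0.2529]
tool_rot: [0.155, 0.988, 0.0, 0.0]
ft_force: [0.4, 0.1, -0.5]
grip_width: 0.0765
t25.00 tcp [ 0.4429 -0.0062  0.2529] grip 0.0765 F [ 0.4  0.1 -0.5]
axes x[-0.952  0.305 -0.   ] y[0.305 0.952 0.   ] z[ 0.  0. -1.] q [-0.014  0.159 -0.234  1.177  0.     0.296]
y0 72.2 -> shift [ 1.1 -1.2 52.9] turn -3.78 (alt 26.22)
```

```bash
python3 -m inch '[0.79,1,-1,40,-1.4, 0.79,1,-1,80,-2.8, 0.79,1,-1,120,-3.8, 0.79,1,-1,140,-3.8, 0.79,1,-1,150,-3.8, 0.79,1,-1,150,-3.8]' && python3 -c "
from h import *
go([.4415,-.007,.072],94.9)
s=camera('scene'); crop(s,'s29',245,150,335,250,7)"
```

```text
clock: 25.6
eef_pos: [0.4389, -0.0073, 0.1021]
tool_rot: [-0.04, 0.999, 0.0, -0.001]
ft_force: [-1.0, 0.4, 0.3]
grip_width: 0.0765
t25.60 tcp [ 0.4389 -0.0073  0.1021] grip 0.0765 F [-1.   0.4  0.3]
axes x[-0.997 -0.081  0.003] y[-0.081  0.997  0.   ] z[-0.003 -0.    -1.   ] q [-0.017  0.329 -0.464  0.781 -0.    -0.098]
y0 94.6 -> shift [-2.7  0.1 30.1] turn -0.04 (alt 29.96)
```

View pics/s29.png

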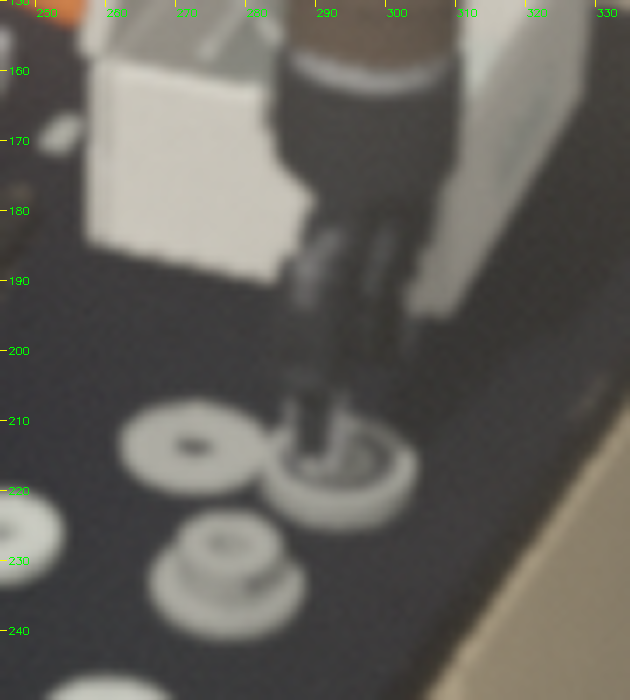

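```bash
python3 -m inch '[0.79,-2.5,0,12,0, 0.79,-2.5,0,22,0, 0.79,-2.5,0,30,0, 0.79,-2.5,0,30,0]' && python3 -c "
from h import *
go([.4415,-.007,.072],94.9)
s=camera('scene'); crop(s,'s30',245,150,335,250,7)"
```

```text
clock: 26.05
eef_pos: [0.4405, -0.0067, 0.0724]
tool_rot: [-0.041, 0.999, 0.0, -0.001]
ft_force: [-0.6, -0.2, 0.3]
grip_width: 0.0761
t26.05 tcp [ 0.4405 -0.0067  0.0724] grip 0.0761 F [-0.6 -0.2  0.3]
axes x[-0.997 -0.082  0.002] y[-0.082  0.997  0.   ] z[-0.002  0.    -1.   ] q [-0.015  0.38  -0.491  0.702 -0.    -0.097]
y0 94.7 -> shift [-0.9 -0.4  0.4] turn -0.03 (alt 29.97)
```

View pics/s30.png

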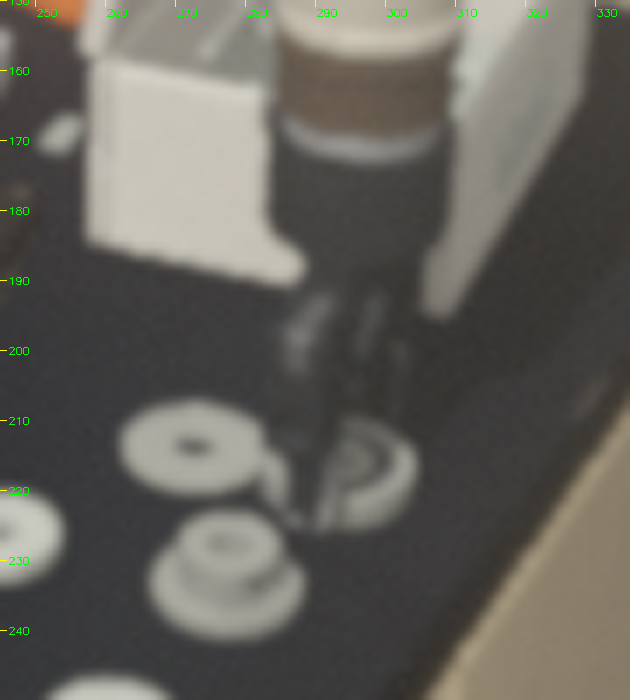

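```bash
python3 -m inch '[0.4,-0.5,0,0,0, 0.2,-0.5,0,0,0, 0.2,-0.5,0,0,0, 0.2,-0.5,0,0,0, 0.2,-0.5,0,0,0]' && python3 -m inch '[0.2,0,0,-10,0, 0.2,0,0,-25,0, 0.2,0,0,-25,0]' && python3 -c "
from h import *
st()
s=camera('scene'); crop(s,'s31',245,150,335,250,7)"
```

```text
clock: 26.6
eef_pos: [0.4418, -0.0068, 0.0746]
tool_rot: [-0.041, 0.999, -0.0, 0.0]
ft_force: [-3.2, -0.0, 8.7]
grip_width: 0.0612
clock: 26.9
eef_pos: [0.4435, -0.0067, 0.1004]
tool_rot: [-0.041, 0.999, -0.0, 0.002]
ft_force: [0.7, -0.5, -1.5]
grip_width: 0.0608
t26.90 tcp [ 0.4435 -0.0067  0.1004] grip 0.0608 F [ 0.7 -0.5 -1.5]
axes x[-0.997 -0.082 -0.004] y[-0.082  0.997 -0.   ] z[ 0.004 -0.    -1.   ] q [-0.015  0.335 -0.46   0.771  0.    -0.097]
```

View pics/s31.png

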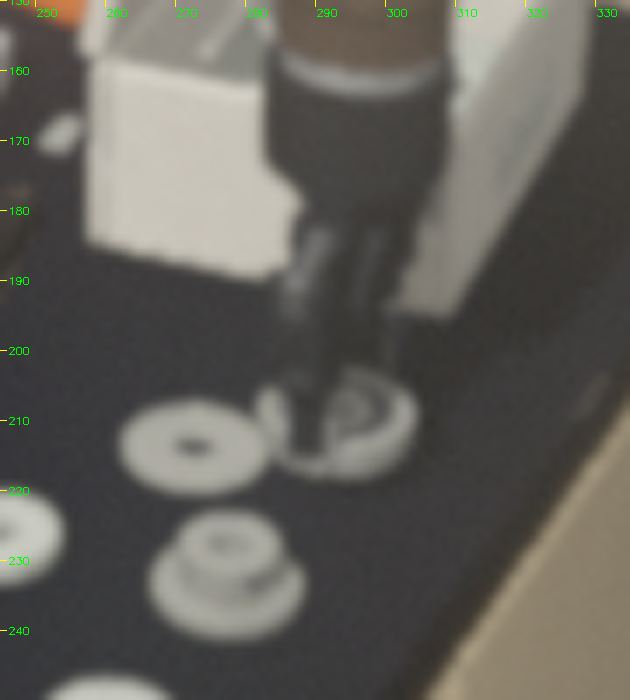

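```bash
python3 -m inch '[0.2,0,0,-45,0, 0.2,0,0,-90,0, 0.2,0,0,-135,0, 0.2,0,0,-180,0, 0.2,0,0,-180,0]' && python3 -c "
from h import *
go([.5152,-.2582,.25],94.9)"
```

```text
clock: 27.45
eef_pos: [0.4451, -0.0067, 0.2843]
tool_rot: [-0.041, 0.999, -0.0, 0.006]
ft_force: [1.0, -1.1, -1.5]
grip_width: 0.0611
t27.45 tcp [ 0.4451 -0.0067  0.2843] grip 0.0611 F [ 1.  -1.1 -1.5]
axes x[-0.997 -0.082 -0.012] y[-0.082  0.997 -0.001] z[ 0.012 -0.    -1.   ] q [-0.015  0.135 -0.179  1.245  0.    -0.097]
y0 94.7 -> shift [ -48.9 -256.4   35.1] turn -0.03 (alt 29.97)
```

```bash
python3 -m inch '[0.2,-7,-35,0,0, 0.2,-14,-75,0,0, 0.2,-22,-115,0,0, 0.2,-30,-155,0,0, 0.2,-38,-195,0,0, 0.2,-45,-235,0,0, 0.2,-49,-256,0,0, 0.2,-49,-256,0,0]' && python3 -c "
from h import *
go([.5152,-.2582,.25],94.9)
s=camera('scene'); crop(s,'s32',250,80,350,190,6)
o=sensors.get_obs()"
```

```text
clock: 28.25
eef_pos: [0.5116, -0.2606, 0.2757]
tool_rot: [-0.039, 0.999, 0.0, -0.001]
ft_force: [-0.3, 1.0, -2.3]
grip_width: 0.061
t28.25 tcp [ 0.5116 -0.2606  0.2757] grip 0.0610 F [-0.3  1.  -2.3]
axes x[-0.997 -0.078  0.002] y[-0.078  0.997  0.001] z[-0.002  0.001 -1.   ] q [-4.71e-01  4.02e-01  1.59e-01  1.33e+00 -1.00e-03 -5.49e-01]
y0 94.5 -> shift [-3.8  2.1 25.7] turn -0.07 (alt 29.93)
```

View pics/s32.png

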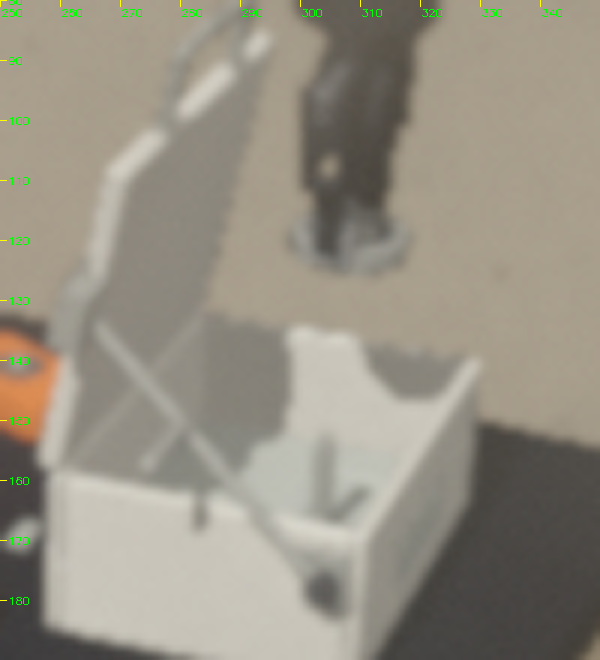

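```bash
python3 -m inch '[0.2,-3.8,2,30,0, 0.2,-3.8,2,60,0, 0.2,-3.8,2,88,0, 0.2,-3.8,2,92,0, 0.2,-3.8,2,92,0]' && python3 -c "
from h import *
go([.5152,-.2582,.183],94.9)
s=camera('scene'); crop(s,'s33',285,130,330,180,14)
o=sensors.get_obs(); e=o['eef_pos']
print('exp top-ring centre px if centred on TCP',proj(s,[[e[0],e[1],e[2]-.0746+.014],[e[0],e[1],e[2]-.0746]]))
print('spindle',proj(s,[[.5152,-.2582,.093],[.5152,-.2582,.032]]))"
```

```text
clock: 28.8
eef_pos: [0.5145, -0.2542, 0.1853]
tool_rot: [-0.042, 0.999, 0.001, -0.002]
ft_force: [0.7, 0.0, -1.1]
grip_width: 0.0609
t28.80 tcp [ 0.5145 -0.2542  0.1853] grip 0.0609 F [ 0.7  0.  -1.1]
axes x[-0.997 -0.083  0.003] y[-0.083  0.997  0.002] z[-0.003  0.002 -1.   ] q [-0.459  0.462  0.007  1.12   0.    -0.542]
y0 94.8 -> shift [-0.4 -4.1  2.3] turn -0.02 (alt 29.98)
exp top-ring centre px if centred on TCP [[304.27762571 142.78032862]
 [303.989847   146.64928764]]
spindle [[304.06468436 151.54157265]
 [302.83769597 167.79157613]]
```

View pics/s33.png

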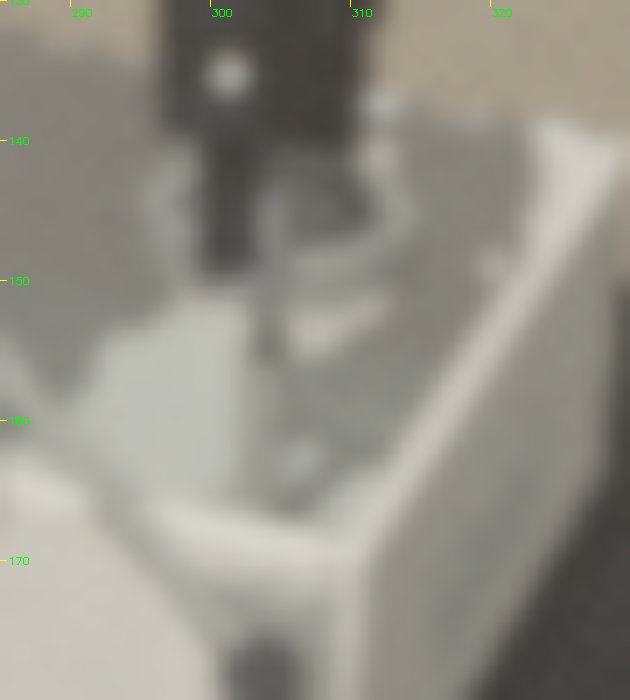

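```bash
python3 -m inch '[0.2,-1.5,-4,0,0, 0.2,-1.5,-4,5,0, 0.2,-1.5,-4,10,0, 0.2,-1.5,-4,15,0, 0.2,-1.5,-4,20,0, 0.2,-1.5,-4,25,0, 0.2,-1.5,-4,25,0]' && python3 -c "
from h import *
go([.5162,-.2582,.107],94.9)
s=camera('scene'); crop(s,'s34',285,130,330,180,14)"
```

```text
clock: 29.55
eef_pos: [0.5165, -0.2591, 0.1602]
tool_rot: [-0.041, 0.999, 0.001, -0.001]
ft_force: [-0.3, -0.5, -1.7]
grip_width: 0.0608
t29.55 tcp [ 0.5165 -0.2591  0.1602] grip 0.0608 F [-0.3 -0.5 -1.7]
axes x[-0.997 -0.082  0.002] y[-0.082  0.997  0.001] z[-0.002  0.001 -1.   ] q [-0.465  0.491 -0.016  1.066  0.    -0.547]
y0 94.7 -> shift [ 0.2  0.8 53.2] turn -0.03 (alt 29.97)
```

View pics/s34.png

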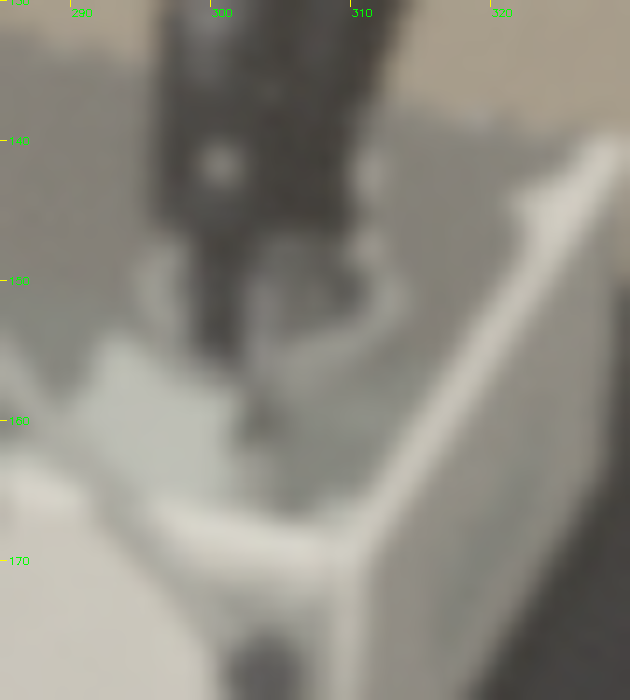

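```bash
python3 -m inch '[0.2,0,0,8,0, 0.2,0,0,16,0, 0.2,0,0,24,0, 0.2,0,0,32,0, 0.2,0,0,38,0, 0.2,0,0,38,0]' && python3 -c "
from h import *
go([.5162,-.2582,.107],94.9)"
```

```text
clock: 30.2
eef_pos: [0.5164, -0.259, 0.122]
tool_rot: [-0.041, 0.999, 0.001, -0.001]
ft_force: [0.5, 0.4, -2.3]
grip_width: 0.0604
t30.20 tcp [ 0.5164 -0.259   0.122 ] grip 0.0604 F [ 0.5  0.4 -2.3]
axes x[-0.997 -0.082  0.002] y[-0.082  0.997  0.001] z[-0.002  0.001 -1.   ] q [-0.465  0.53  -0.062  0.981 -0.    -0.547]
y0 94.7 -> shift [ 0.1  0.8 15. ] turn -0.03 (alt 29.97)
```

```bash
python3 -m inch '[0.2,0,0,4,0, 0.2,0,0,8,0, 0.2,0,0,12,0, 0.2,0,0,14,0, 0.2,0,0,14,0]' && python3 -c "
from h import *
go([.5162,-.2582,.107],94.9)"
```

```text
clock: 30.7
eef_pos: [0.5169, -0.2593, 0.109]
tool_rot: [-0.041, 0.999, 0.0, -0.0]
ft_force: [-0.0, 0.2, -2.0]
grip_width: 0.061
t30.70 tcp [ 0.5169 -0.2593  0.109 ] grip 0.0610 F [-0.   0.2 -2. ]
axes x[-0.997 -0.082  0.001] y[-0.082  0.997  0.   ] z[-0.001  0.    -1.   ] q [-0.465  0.545 -0.076  0.95   0.    -0.547]
y0 94.7 -> shift [0.6 1.1 2. ] turn -0.03 (alt 29.97)
```

```bash
python3 -m inch '[0.2,0,0,1,0, 0.2,0,0,2,0, 0.2,0,0,2,0]' && python3 -m inch '[0.4,0,0,0,0, 0.6,0,0,0,0, 0.79,0,0,0,0, 0.79,0,0,0,0, 0.79,0,0,-20,0, 0.79,0,0,-60,0, 0.79,0,0,-105,0, 0.79,0,0,-150,0]' && python3 -m inch '[0.79,0,0,-20,0, 0.5,10,40,-20,0, 0.5,20,80,-20,0, 0.5,30,120,-20,0, 0.5,40,160,-20,0, 0.5,50,200,-20,0, 0.5,50,240,-20,0, 0.5,50,260,-20,0]' && python3 -c "
from h import *
st()
s=camera('scene'); crop(s,'s35',250,110,340,190,8)
t=camera('top'); crop(t,'t35',280,165,400,250,6)"
```

```text
clock: 31.0
eef_pos: [0.5171, -0.2594, 0.1074]
tool_rot: [-0.041, 0.999, 0.0, -0.0]
ft_force: [0.3, 0.7, -1.7]
grip_width: 0.0609
clock: 31.8
eef_pos: [0.5169, -0.2592, 0.2589]
tool_rot: [-0.041, 0.999, 0.0, -0.0]
ft_force: [0.4, -0.5, 0.3]
grip_width: 0.0767
clock: 32.6
eef_pos: [0.4452, -0.002, 0.2779]
tool_rot: [-0.042, 0.999, 0.0, 0.0]
ft_force: [-0.1, -0.2, 1.2]
grip_width: 0.0642
t32.60 tcp [ 0.4452 -0.002   0.2779] grip 0.0642 F [-0.1 -0.2  1.2]
axes x[-0.996 -0.084 -0.001] y[-0.084  0.996  0.001] z[ 0.001  0.001 -1.   ] q [-5.000e-03  1.460e-01 -1.820e-01  1.242e+00  1.000e-03 -8.900e-02]
```

View pics/s35.png

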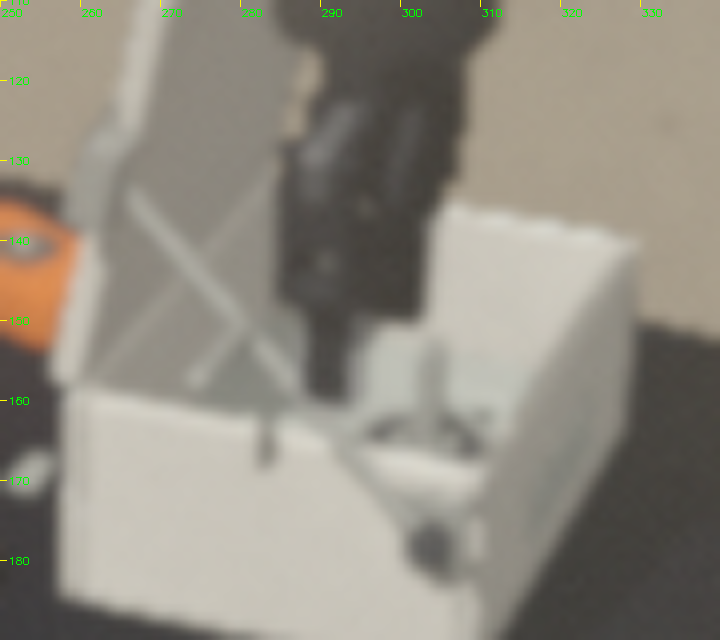

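View pics/t35.png

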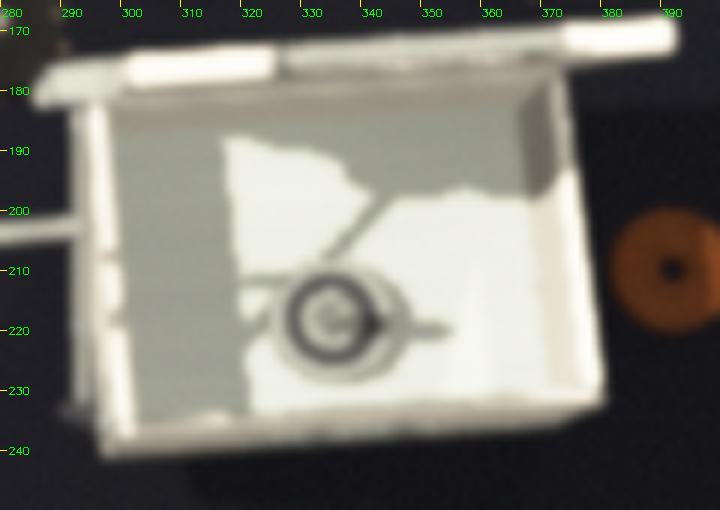

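```bash
python3 -c "
from det import *
t=camera('top')
for n,uv,z in L[1:4]: det(t,n,uv,z)
go([.5446,.1004,.13],94.9)"
```

```text
spA [153.67 239.54] [16.8 17.6] [0.4404 0.3079 0.007 ]
spB [190.57 237.84] [16.9 17.5] [0.4486 0.191  0.007 ]
spC [223.18 208.25] [20.9 24.7] [0.5458 0.0912 0.007 ]
t32.75 tcp [ 0.446  -0.0034  0.2778] grip 0.0644 F [ 0.1  0.6 -0.4]
axes x[-0.996 -0.085 -0.001] y[-0.085  0.996 -0.   ] z[ 0.001 -0.    -1.   ] q [-0.007  0.148 -0.18   1.242 -0.    -0.092]
y0 94.9 -> shift [-107.    95.1  147.9] turn -0.01 (alt 29.99)
```

```bash
python3 -m inch '[0.65,-35,32,20,0, 0.65,-70,64,50,0, 0.65,-107,95,90,0, 0.65,-107,95,130,0, 0.65,-107,95,148,0, 0.65,-107,95,148,0]' && python3 -c "
from h import *
go([.5446,.1004,.075],94.9)
s=camera('scene'); crop(s,'s36',205,160,295,250,8)"
```

```text
clock: 33.35
eef_pos: [0.5426, 0.0978, 0.1249]
tool_rot: [-0.041, 0.999, -0.001, -0.005]
ft_force: [0.1, 0.2, -0.4]
grip_width: 0.0703
t33.35 tcp [0.5426 0.0978 0.1249] grip 0.0703 F [ 0.1  0.2 -0.4]
axes x[-0.997 -0.081  0.009] y[-0.081  0.997 -0.001] z[-0.009 -0.002 -1.   ] q [ 0.179  0.486 -0.13   0.964 -0.     0.097]
y0 94.7 -> shift [-2.6  2.5 49.9] turn -0.04 (alt 29.96)
```

View pics/s36.png

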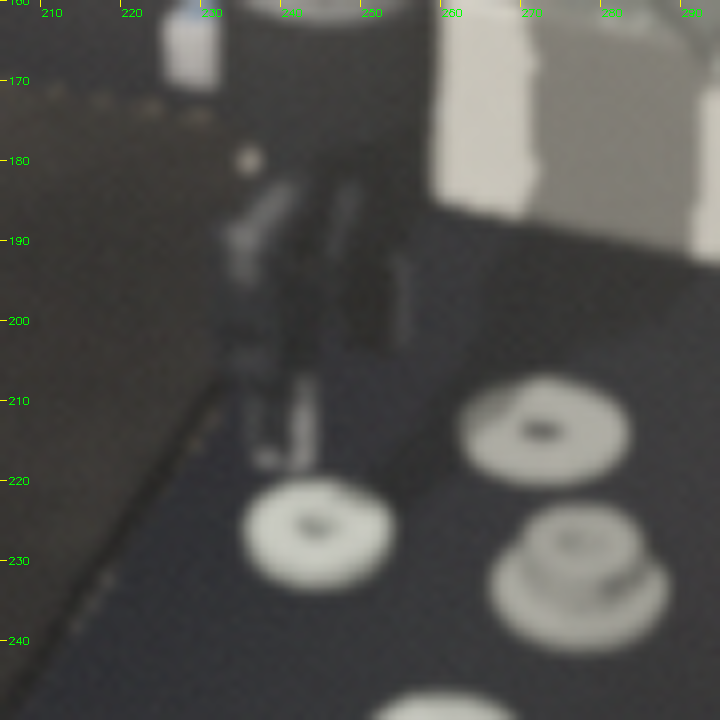

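```bash
python3 -m inch '[0.65,-2.3,2.5,20,0, 0.65,-2.3,2.5,38,0, 0.65,-2.3,2.5,50,0, 0.65,-2.3,2.5,50,0, 0.3,-2.3,2.5,50,0, 0,-2.3,2.5,50,0, 0,-2.3,2.5,50,0, 0,-2.3,2.5,50,0]' && python3 -m inch '[0,0,0,0,0, 0,0,0,0,0]' && python3 -c "
from h import *
go([.5446,.1004,.075],94.9)
s=camera('scene'); crop(s,'s37',205,160,295,250,8)"
```

```text
clock: 34.2
eef_pos: [0.5479, 0.1018, 0.0808]
tool_rot: [-0.041, 0.999, -0.0, 0.001]
ft_force: [-0.3, -0.5, 6.1]
grip_width: 0.0431
clock: 34.4
eef_pos: [0.5479, 0.1018, 0.0808]
tool_rot: [-0.041, 0.999, -0.0, 0.001]
ft_force: [-0.5, -0.5, 6.3]
grip_width: 0.043
t34.40 tcp [0.5479 0.1018 0.0808] grip 0.0430 F [-0.5 -0.5  6.3]
axes x[-0.997 -0.082 -0.003] y[-0.082  0.997 -0.   ] z[ 0.003 -0.    -1.   ] q [ 0.184  0.543 -0.169  0.856 -0.001  0.102]
y0 94.7 -> shift [ 3.5 -1.1  5.8] turn -0.03 (alt 29.97)
```

View pics/s37.png

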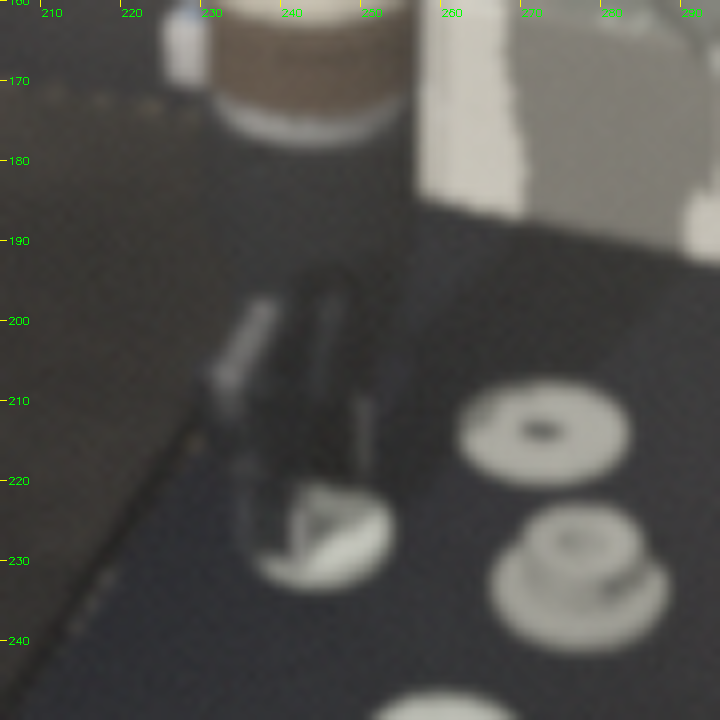

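```bash
python3 -m inch '[0.2,0,0,-3,0, 0.65,0,0,-6,0, 0.65,0,0,-6,0, 0.65,0,0,-30,0, 0.65,0,0,-45,0, 0.65,0,0,-45,0]' && python3 -c "
from h import *
go([.5446,.1004,.075],94.9)
s=camera('scene'); crop(s,'s38',205,160,295,250,8)
print(proj(s,[[.5446,.1004,.01],[.5446,.1004,.0]]))"
```

```text
clock: 35.05
eef_pos: [0.5485, 0.1021, 0.1264]
tool_rot: [-0.041, 0.999, 0.0, 0.002]
ft_force: [0.5, -0.3, -0.1]
grip_width: 0.0704
t35.05 tcp [0.5485 0.1021 0.1264] grip 0.0704 F [ 0.5 -0.3 -0.1]
axes x[-0.997 -0.082 -0.004] y[-0.082  0.997  0.001] z[ 0.004  0.001 -1.   ] q [ 0.184  0.488 -0.123  0.956  0.     0.102]
y0 94.7 -> shift [ 4.2 -1.4 51.4] turn -0.03 (alt 29.97)
[[244.33161082 224.30017624]
 [244.31536243 227.17910384]]
```

View pics/s38.png

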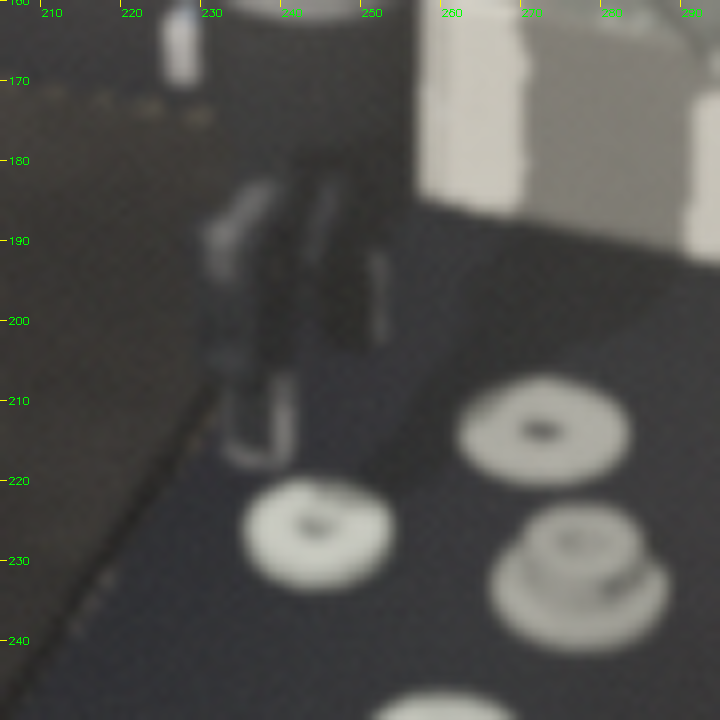

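```bash
python3 -m inch '[0.45,4,-1.3,15,0, 0.45,4,-1.3,30,0, 0.45,4,-1.3,45,0, 0.45,4,-1.3,50,0, 0.45,4,-1.3,54,0, 0.45,4,-1.3,54,0, 0.45,4,-1.3,54,0]' && python3 -c "
from h import *
go([.5446,.1004,.072],94.9)"
```

```text
clock: 35.8
eef_pos: [0.5434, 0.1002, 0.0707]
tool_rot: [-0.041, 0.999, 0.0, 0.0]
ft_force: [-0.1, 0.3, 0.0]
grip_width: 0.0618
t35.80 tcp [0.5434 0.1002 0.0707] grip 0.0618 F [-0.1  0.3  0. ]
axes x[-0.997 -0.082 -0.001] y[-0.082  0.997  0.   ] z[ 0.001  0.    -1.   ] q [ 0.182  0.55  -0.19   0.83   0.     0.1  ]
y0 94.7 -> shift [-1.2  0.1 -1.3] turn -0.03 (alt 29.97)
```

```bash
python3 -m inch '[0.2,-1,0,-1,0, 0,-1,0,-1,0, 0,-1,0,-1,0, 0,-1,0,-1,0, 0,-1,0,-1,0]' && python3 -c "
from h import *
st()"; python3 -m inch '[0,0,0,-10,0, 0,0,0,-25,0, 0,0,0,-25,0]'; python3 -c "
from h import *
s=camera('scene'); crop(s,'s39',205,160,295,250,8)"
```

```text
clock: 36.3
eef_pos: [0.5446, 0.1003, 0.0728]
tool_rot: [-0.041, 0.999, 0.0, 0.001]
ft_force: [-1.8, -0.8, 5.5]
grip_width: 0.0467
t36.30 tcp [0.5446 0.1003 0.0728] grip 0.0467 F [-1.8 -0.8  5.5]
axes x[-0.997 -0.082 -0.002] y[-0.082  0.997  0.   ] z[ 0.002  0.    -1.   ] q [ 0.182  0.549 -0.186  0.835 -0.     0.1  ]
clock: 36.6
eef_pos: [0.5459, 0.1006, 0.099]
tool_rot: [-0.041, 0.999, 0.0, 0.003]
ft_force: [1.0, 0.2, -0.4]
grip_width: 0.0469
```

View pics/s39.png

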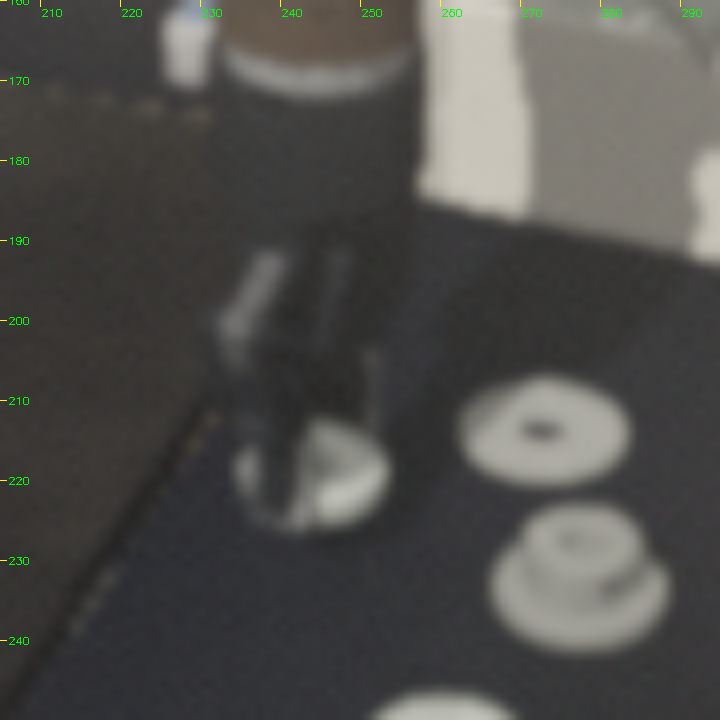

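```bash
python3 -m inch '[0,0,0,-40,0, 0,0,0,-85,0, 0,0,0,-130,0, 0,0,0,-175,0, 0,0,0,-200,0, 0,0,0,-200,0]' && python3 -c "
from h import *
go([.5158,-.2588,.25],94.9)"
```

```text
clock: 37.25
eef_pos: [0.546, 0.1006, 0.3009]
tool_rot: [-0.041, 0.999, 0.001, 0.004]
ft_force: [1.0, -0.3, -1.1]
grip_width: 0.0472
t37.25 tcp [0.546  0.1006 0.3009] grip 0.0472 F [ 1.  -0.3 -1.1]
axes x[-0.997 -0.082 -0.009] y[-0.082  0.997  0.001] z[ 0.009  0.002 -1.   ] q [ 0.182  0.346  0.142  1.358 -0.     0.1  ]
y0 94.7 -> shift [  60.  -355.7   50.1] turn -0.03 (alt 29.97)
```

```bash
python3 -m inch '[0,25,-35,0,0, 0,50,-80,0,0, 0,60,-125,0,0, 0,60,-170,0,0, 0,60,-215,0,0, 0,60,-260,0,0, 0,60,-305,0,0, 0,60,-345,0,0]' && python3 -m inch '[0,0,-10.7,20,0, 0,0,-10.7,60,0, 0,0,-10.7,90,0, 0,0,-10.7,90,0]' && python3 -c "
from h import *
go([.5158,-.2588,.175],94.9)
s=camera('scene'); crop(s,'s40',285,120,330,180,12)
e=sensors.get_obs()['eef_pos']; print(proj(s,[[e[0],e[1],e[2]-.0728+.01],[e[0],e[1],e[2]-.0728]]), proj(s,[[.5158,-.2588,.093]]))"
```

```text
clock: 38.05
eef_pos: [0.5118, -0.2505, 0.2942]
tool_rot: [-0.041, 0.999, 0.001, -0.001]
ft_force: [0.2, 0.6, -0.7]
grip_width: 0.047
clock: 38.45
eef_pos: [0.5096, -0.2577, 0.1995]
tool_rot: [-0.041, 0.999, 0.003, -0.006]
ft_force: [-1.3, 0.2, -1.0]
grip_width: 0.0469
t38.45 tcp [ 0.5096 -0.2577  0.1995] grip 0.0469 F [-1.3  0.2 -1. ]
axes x[-0.997 -0.081  0.012] y[-0.081  0.997  0.007] z[-0.012  0.006 -1.   ] q [-0.468  0.451  0.03   1.163  0.    -0.549]
y0 94.7 -> shift [-6.4 -1.8 24.4] turn -0.04 (alt 29.96)
[[306.16752929 138.88161052]
 [305.95548896 141.67083097]] [[303.96552525 151.43251585]]
```

View pics/s40.png

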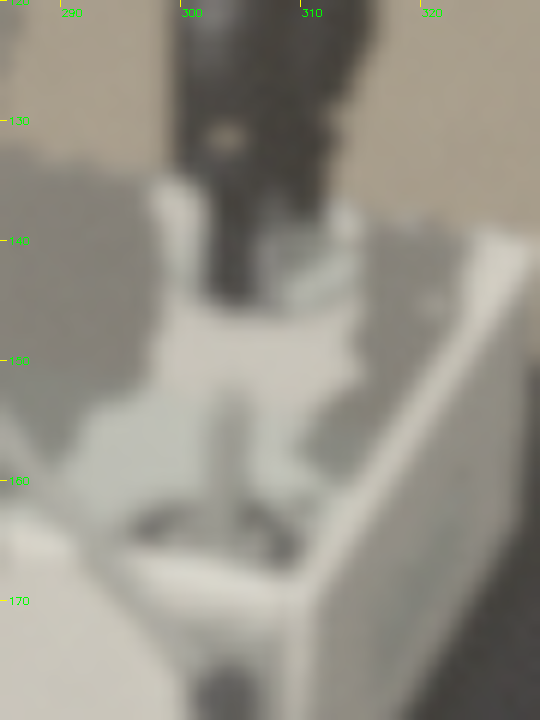

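```bash
python3 -m inch '[0,-3.5,-1,18,0, 0,-3.5,-1,18,0, 0,-3.5,-1,18,0, 0,-3.5,-1,18,0]' && python3 -c "
from h import *
go([.5158,-.2588,.175],94.9)
s=camera('scene'); crop(s,'s41',285,120,330,180,12)
e=sensors.get_obs()['eef_pos']; print(proj(s,[[e[0],e[1],e[2]-.0728+.01],[e[0],e[1],e[2]-.0728]]), proj(s,[[.5158,-.2588,.093]]))"
```

```text
clock: 38.9
eef_pos: [0.5177, -0.2601, 0.19]
tool_rot: [-0.041, 0.999, -0.001, 0.001]
ft_force: [-0.0, -0.5, -0.7]
grip_width: 0.0466
t38.90 tcp [ 0.5177 -0.2601  0.19  ] grip 0.0466 F [-0.  -0.5 -0.7]
axes x[-0.997 -0.082 -0.002] y[-0.082  0.997 -0.001] z[ 0.002 -0.001 -1.   ] q [-0.466  0.464  0.025  1.129 -0.    -0.548]
y0 94.7 -> shift [ 1.8  1.5 15. ] turn -0.03 (alt 29.97)
[[304.2988549  141.7918092 ]
 [304.09374671 144.5538943 ]] [[303.96552525 151.43251585]]
```

View pics/s41.png

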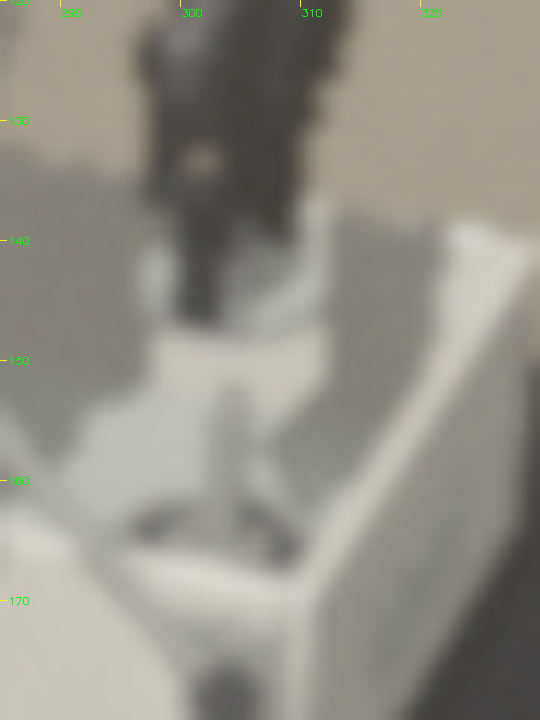

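```bash
python3 -m inch '[0,1.2,0.7,5,0, 0,1.2,0.7,12,0, 0,1.2,0.7,19,0, 0,1.2,0.7,26,0, 0,1.2,0.7,33,0, 0,1.2,0.7,40,0, 0,1.2,0.7,40,0]' && python3 -c "
from h import *
go([.5165,-.2593,.12],94.9)"
```

```text
clock: 39.65
eef_pos: [0.515, -0.2589, 0.1468]
tool_rot: [-0.041, 0.999, 0.001, -0.001]
ft_force: [0.6, -0.5, -0.5]
grip_width: 0.0471
t39.65 tcp [ 0.515  -0.2589  0.1468] grip 0.0471 F [ 0.6 -0.5 -0.5]
axes x[-0.997 -0.082  0.002] y[-0.082  0.997  0.001] z[-0.002  0.001 -1.   ] q [-0.466  0.502 -0.037  1.035  0.    -0.548]
y0 94.7 -> shift [-1.5 -0.5 26.8] turn -0.03 (alt 29.97)
```

```bash
python3 -m inch '[0,-1,0,6,0, 0,-1,0,12,0, 0,-1,0,18,0, 0,-1,0,23,0, 0,-1,0,26,0, 0,-1,0,26,0]' && python3 -c "
from h import *
go([.5165,-.2593,.12],94.9)"
```

```text
clock: 40.25
eef_pos: [0.5164, -0.2591, 0.1218]
tool_rot: [-0.041, 0.999, 0.0, -0.001]
ft_force: [0.0, -0.4, -0.1]
grip_width: 0.0467
t40.25 tcp [ 0.5164 -0.2591  0.1218] grip 0.0467 F [ 0.  -0.4 -0.1]
axes x[-0.997 -0.082  0.001] y[-0.082  0.997  0.001] z[-0.001  0.001 -1.   ] q [-0.465  0.53  -0.064  0.978  0.    -0.547]
y0 94.7 -> shift [-0.1 -0.2  1.8] turn -0.03 (alt 29.97)
```

```bash
python3 -m inch '[0.2,0,0,1,0, 0.45,0,0,1,0, 0.45,0,0,1,0, 0.45,0,0,0,0, 0.45,0,0,-30,0, 0.45,0,0,-75,0, 0.45,0,0,-120,0, 0.45,0,0,-160,0]' && python3 -m inch '[0.45,10,40,-10,0, 0.45,20,85,-10,0, 0.45,30,130,-10,0, 0.45,31,178,-10,0, 0.45,31,226,-10,0, 0.45,31,274,0,0, 0.45,31,320,10,0, 0.45,31,368,30,0]'&& python3 -m inch '[0.45,0,45,30,0, 0.45,0,86,60,0, 0.45,0,86,100,0, 0.45,0,86,130,0, 0.45,0,86,130,0]' && python3 -c "
from det import *
go([.4486,.191,.072],94.9)
s=camera('scene'); crop(s,'s42',285,120,330,180,12)
t=camera('top'); crop(t,'t42',300,195,370,245,10)
crop(s,'s42b',225,200,300,280,9)"
```

```text
clock: 41.05
eef_pos: [0.5168, -0.2592, 0.285]
tool_rot: [-0.041, 0.999, -0.0, 0.001]
ft_force: [-0.2, 0.3, 0.2]
grip_width: 0.062
clock: 41.85
eef_pos: [0.4563, 0.1052, 0.2545]
tool_rot: [-0.041, 0.999, 0.0, 0.002]
ft_force: [1.2, 0.6, 1.4]
grip_width: 0.0621
clock: 42.35
eef_pos: [0.4455, 0.1882, 0.1195]
tool_rot: [-0.042, 0.999, -0.002, -0.004]
ft_force: [-0.8, -0.8, 0.3]
grip_width: 0.0621
t42.35 tcp [0.4455 0.1882 0.1195] grip 0.0621 F [-0.8 -0.8  0.3]
axes x[-0.996 -0.083  0.009] y[-0.083  0.997 -0.003] z[-0.008 -0.004 -1.   ] q [ 0.4    0.38  -0.323  0.877 -0.     0.316]
y0 94.8 -> shift [-3.7  2.7 47.4] turn -0.02 (alt 29.98)
```

View pics/s42.png

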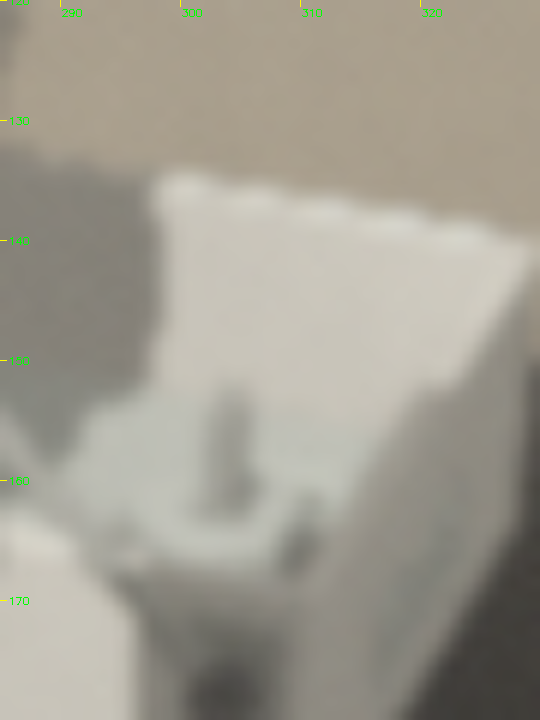

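View pics/t42.png

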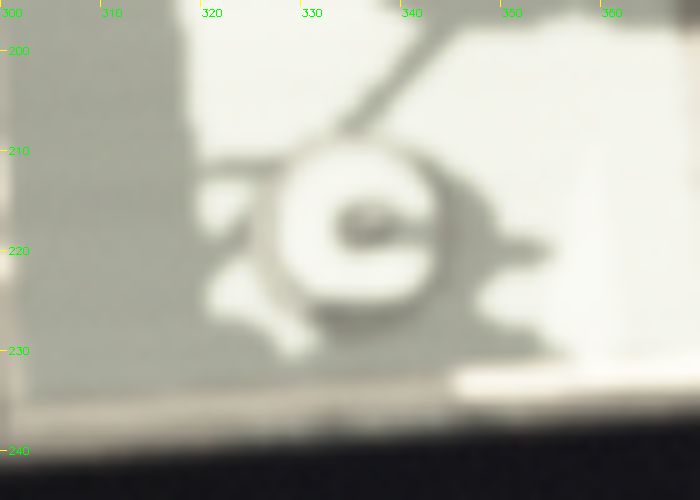

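View pics/s42b.png

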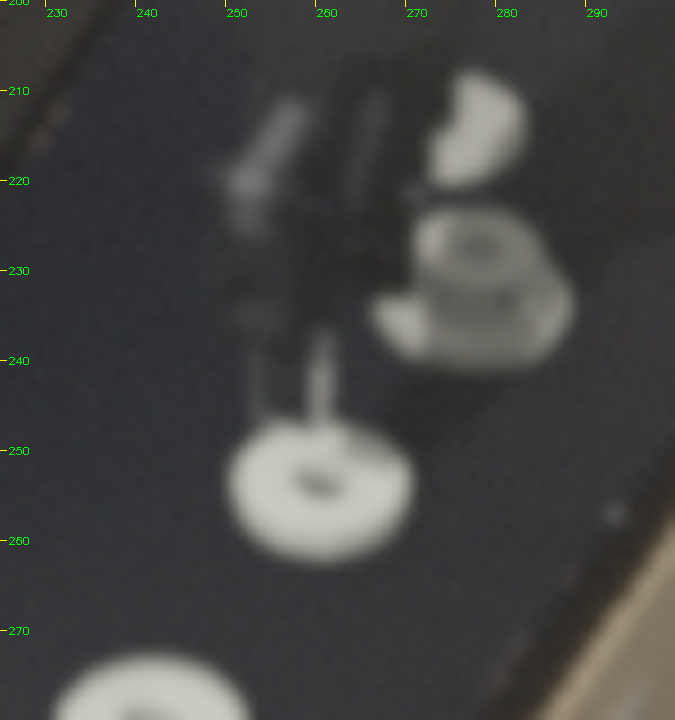

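```bash
python3 -m inch '[0.45,-2,1.5,15,0, 0.45,-2,1.5,30,0, 0.45,-2,1.5,42,0, 0.45,-2,1.5,47,0, 0.45,-2,1.5,47,0, 0.45,-2,1.5,47,0]' && python3 -c "
from h import *
go([.4486,.191,.072],94.9)"
```

```text
clock: 43.05
eef_pos: [0.4513, 0.1906, 0.077]
tool_rot: [-0.041, 0.999, 0.0, 0.001]
ft_force: [0.1, -0.3, 0.4]
grip_width: 0.0621
t43.05 tcp [0.4513 0.1906 0.077 ] grip 0.0621 F [ 0.1 -0.3  0.4]
axes x[-0.997 -0.082 -0.001] y[-0.082  0.997  0.   ] z[ 0.001  0.001 -1.   ] q [ 0.4    0.445 -0.36   0.764  0.     0.318]
y0 94.7 -> shift [2.6 0.6 5. ] turn -0.04 (alt 29.96)
```

```bash
python3 -m inch '[0.45,2.6,0.5,5,0, 0.45,2.6,0.5,5,0, 0.45,2.6,0.5,5,0, 0.2,2.6,0.5,5,0, 0,2.6,0.5,5,0, 0,2.6,0.5,5,0, 0,2.6,0.5,5,0, 0,2.6,0.5,5,0]' && python3 -c "
from h import *
st()"; python3 -m inch '[0,0,0,-10,0, 0,0,0,-25,0, 0,0,0,-25,0]'; python3 -c "
from h import *
s=camera('scene'); crop(s,'s43',225,200,300,280,9)"
```

```text
clock: 43.85
eef_pos: [0.4482, 0.1909, 0.072]
tool_rot: [-0.041, 0.999, 0.0, 0.0]
ft_force: [-1.8, -0.3, 5.7]
grip_width: 0.0466
t43.85 tcp [0.4482 0.1909 0.072 ] grip 0.0466 F [-1.8 -0.3  5.7]
axes x[-0.997 -0.082 -0.001] y[-0.082  0.997  0.   ] z[ 0.001  0.    -1.   ] q [ 0.403  0.449 -0.371  0.75  -0.     0.321]
clock: 44.15
eef_pos: [0.4495, 0.1915, 0.0982]
tool_rot: [-0.041, 0.999, 0.001, 0.002]
ft_force: [0.4, -0.5, -0.7]
grip_width: 0.0463
```

View pics/s43.png

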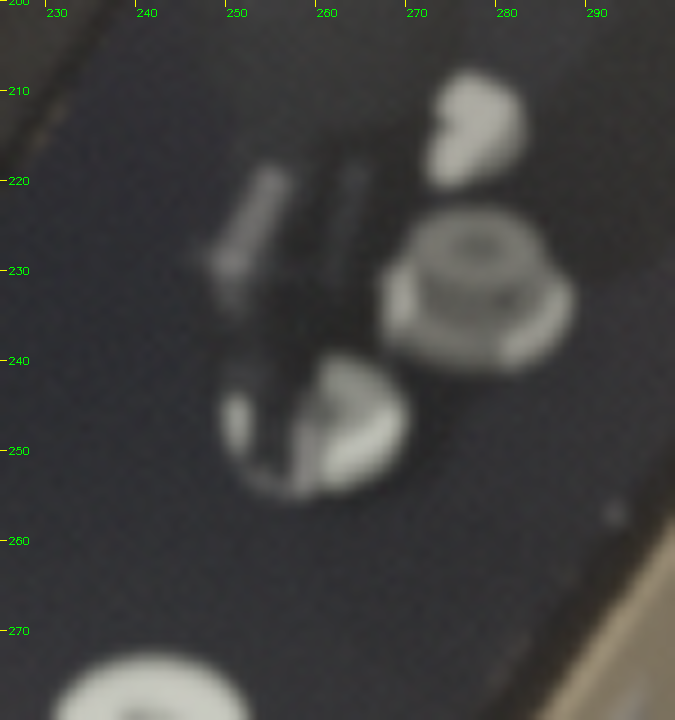

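```bash
python3 -m inch '[0,0,0,-40,0, 0,0,0,-85,0, 0,0,0,-130,0, 0,0,-20,-175,0, 0,10,-60,-200,0, 0,15,-105,-205,0, 0,15,-150,-205,0, 0,15,-195,-205,0]' && python3 -m inch '[0,-5,-40,0,0, 0,-10,-85,0,0, 0,-20,-130,0,0, 0,-30,-175,0,0, 0,-40,-220,0,0, 0,-44,-255,0,0, 0,-44,-259,0,0, 0,-44,-259,0,0]' && python3 -c "
from h import *
go([.5163,-.2592,.19],94.9)"
```

```text
clock: 45.0
eef_pos: [0.4488, -0.0062, 0.3013]
tool_rot: [-0.041, 0.999, -0.0, 0.0]
ft_force: [0.9, 0.5, -0.7]
grip_width: 0.0472
clock: 45.8
eef_pos: [0.5137, -0.2602, 0.2998]
tool_rot: [-0.04, 0.999, 0.001, -0.001]
ft_force: [0.1, 0.1, -0.4]
grip_width: 0.0468
t45.80 tcp [ 0.5137 -0.2602  0.2998] grip 0.0468 F [ 0.1  0.1 -0.4]
axes x[-0.997 -0.08   0.002] y[-0.08   0.997  0.001] z[-0.002  0.001 -1.   ] q [-0.469  0.396  0.212  1.389  0.    -0.549]
y0 94.6 -> shift [ -2.8   0.6 109.8] turn -0.05 (alt 29.95)
```

```bash
python3 -m inch '[0,-2,0.6,35,0, 0,-2,0.6,75,0, 0,-2,0.6,105,0, 0,-2,0.6,109,0, 0,-2,0.6,109,0, 0,-2,0.6,109,0]' && python3 -c "
from h import *
go([.5163,-.2592,.19],94.9)
s=camera('scene'); crop(s,'s44',285,120,330,180,12)
e=sensors.get_obs()['eef_pos']; print(proj(s,[[e[0],e[1],e[2]-.0728+.01],[e[0],e[1],e[2]-.0728]]), proj(s,[[.5158,-.2588,.093]]))"
```

```text
clock: 46.4
eef_pos: [0.5171, -0.2583, 0.1942]
tool_rot: [-0.041, 0.999, -0.001, 0.001]
ft_force: [0.4, -1.1, 0.5]
grip_width: 0.0468
t46.40 tcp [ 0.5171 -0.2583  0.1942] grip 0.0468 F [ 0.4 -1.1  0.5]
axes x[-0.997 -0.083 -0.003] y[-0.083  0.997 -0.002] z[ 0.003 -0.001 -1.   ] q [-0.463  0.458  0.026  1.136  0.    -0.546]
y0 94.8 -> shift [ 0.9 -0.8  4.2] turn -0.02 (alt 29.98)
[[304.30051776 140.69411348]
 [304.0950673  143.46588074]] [[303.96552525 151.43251585]]
```

View pics/s44.png

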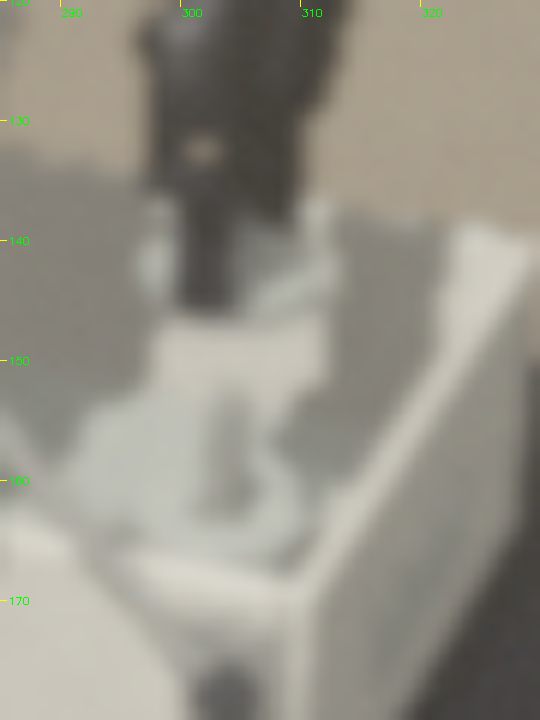

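```bash
python3 -m inch '[0,0.4,-0.7,8,0, 0,0.4,-0.7,16,0, 0,0.4,-0.7,24,0, 0,0.4,-0.7,32,0, 0,0.4,-0.7,40,0, 0,0.4,-0.7,42,0, 0,0.4,-0.7,42,0]' && python3 -c "
from h import *
go([.5165,-.2593,.13],94.9)"
```

```text
clock: 47.15
eef_pos: [0.5154, -0.2591, 0.1494]
tool_rot: [-0.041, 0.999, 0.0, -0.001]
ft_force: [0.7, -0.4, -0.4]
grip_width: 0.0464
t47.15 tcp [ 0.5154 -0.2591  0.1494] grip 0.0464 F [ 0.7 -0.4 -0.4]
axes x[-0.997 -0.082  0.001] y[-0.082  0.997  0.001] z[-0.001  0.001 -1.   ] q [-0.466  0.499 -0.034  1.039  0.    -0.548]
y0 94.7 -> shift [-1.1 -0.3 19.4] turn -0.03 (alt 29.97)
```

Now seat and release, then move on towards spacer A.

```bash
python3 -m inch '[0,-0.5,0,6,0, 0,-0.5,0,12,0, 0,-0.5,0,17,0, 0,-0.5,0,19,0, 0,-0.5,0,19,0]' && python3 -c "
from h import *
go([.5165,-.2593,.128],94.9)"; python3 -m inch '[0.2,0,0,0,0, 0.45,0,0,0,0, 0.45,0,0,0,0, 0.45,0,0,0,0, 0.45,0,0,-30,0, 0.45,0,0,-75,0, 0.45,0,0,-120,0, 0.45,0,0,-150,0]' && python3 -m inch '[0.45,10,40,-10,0, 0.45,20,85,-10,0, 0.45,30,130,-10,0, 0.45,31,178,-10,0, 0.45,31,226,-10,0, 0.45,31,274,0,0, 0.45,31,320,0,0, 0.45,31,368,0,0]'&& python3 -c "
from det import *
go([.4404,.3078,.2],94.9)
s=camera('scene'); crop(s,'s45',285,120,330,180,12)
t=camera('top'); crop(t,'t45',300,195,370,245,10)"
```

```text
clock: 47.65
eef_pos: [0.516, -0.2591, 0.1306]
tool_rot: [-0.041, 0.999, 0.0, -0.0]
ft_force: [1.1, -0.5, -0.3]
grip_width: 0.0466
t47.65 tcp [ 0.516  -0.2591  0.1306] grip 0.0466 F [ 1.1 -0.5 -0.3]
axes x[-0.997 -0.082  0.001] y[-0.082  0.997  0.001] z[-0.001  0.    -1.   ] q [-0.465  0.519 -0.055  0.997  0.    -0.547]
y0 94.7 -> shift [-0.5 -0.3  2.6] turn -0.03 (alt 29.97)
clock: 48.45
eef_pos: [0.5169, -0.2596, 0.285]
tool_rot: [-0.041, 0.999, -0.001, 0.002]
ft_force: [0.3, -0.9, 0.5]
grip_width: 0.0616
clock: 49.25
eef_pos: [0.4546, 0.1067, 0.2813]
tool_rot: [-0.041, 0.999, -0.0, 0.0]
ft_force: [0.8, -0.4, 0.7]
grip_width: 0.0619
t49.25 tcp [0.4546 0.1067 0.2813] grip 0.0619 F [ 0.8 -0.4  0.7]
axes x[-0.997 -0.081 -0.   ] y[-0.081  0.997 -0.   ] z[ 0. -0. -1.] q [ 0.231  0.187 -0.123  1.26  -0.     0.149]
y0 94.7 -> shift [ -2.2 201.6  81.3] turn -0.04 (alt 29.96)
```

View pics/s45.png

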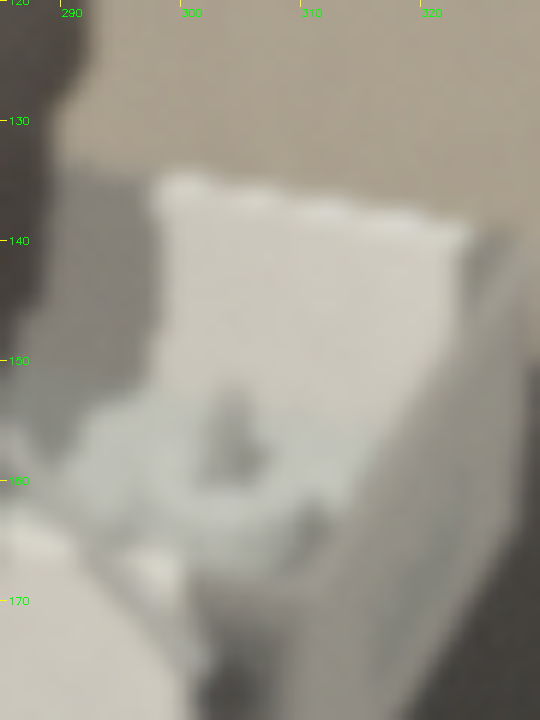

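View pics/t45.png

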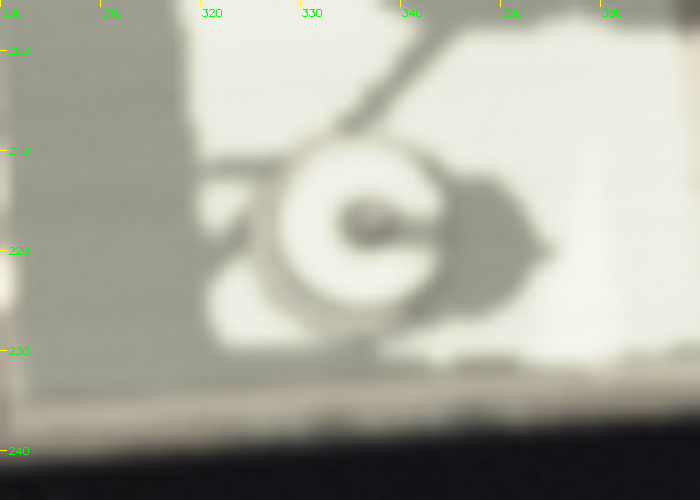

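```bash
python3 -m inch '[0.45,-1,30,0,1.4, 0.45,-1,70,0,2.8, 0.45,-1,115,0,4.2, 0.45,-1,160,10,5.6, 0.45,-2,200,20,7, 0.45,-2,201,40,8.4, 0.45,-2,201,60,9.8, 0.45,-2,201,80,10]' && python3 -c "
from det import *
t=camera('top'); print(atz(t,[(137,240)],.024)); crop(t,'t46',110,200,200,270,8)
go([.4404,.3078,.13],34.9)"
```

```text
clock: 50.15
eef_pos: [0.441, 0.3054, 0.2005]
tool_rot: [0.465, 0.885, 0.0, 0.0]
ft_force: [-0.7, -1.6, -0.3]
grip_width: 0.0621
[[0.43608419 0.35632846 0.024     ]]
t50.20 tcp [0.4395 0.3041 0.1969] grip 0.0620 F [-0.8 -1.5 -2.1]
axes x[-0.567  0.824 -0.   ] y[ 0.824  0.567 -0.006] z[-0.005 -0.004 -1.   ] q [ 0.605  0.381 -0.087  1.109 -0.     1.573]
y0 34.5 -> shift [ 2.6  3.3 66.9] turn -0.06 (alt 29.94)
```

View pics/t46.png

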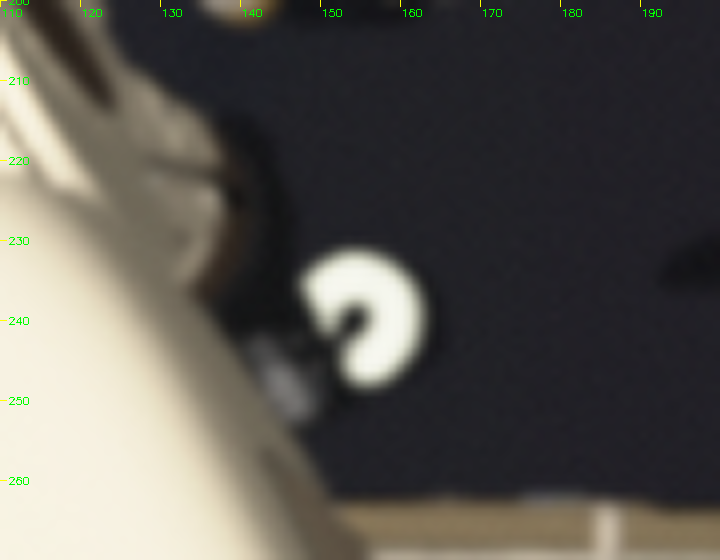

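```bash
python3 -m inch '[0.45,1.5,2,30,0, 0.45,1.5,2,65,0, 0.45,1.5,2,95,0, 0.45,1.5,2,115,0, 0.45,1.5,2,120,0, 0.45,1.5,2,120,0, 0.45,1.5,2,120,0]' && python3 -c "
from h import *
go([.4404,.3078,.072],34.9)
s=camera('scene'); crop(s,'s46',205,220,285,310,8)"
```

```text
clock: 50.9
eef_pos: [0.4426, 0.3082, 0.0826]
tool_rot: [0.464, 0.886, 0.001, 0.001]
ft_force: [-0.9, 0.7, 0.0]
grip_width: 0.062
t50.90 tcp [0.4426 0.3082 0.0826] grip 0.0620 F [-0.9  0.7  0. ]
axes x[-0.569  0.822 -0.   ] y[0.822 0.569 0.002] z[ 0.002  0.001 -1.   ] q [ 0.608  0.513 -0.219  0.836 -0.     1.574]
y0 34.7 -> shift [ 0.9 -2.1 10.6] turn -0.04 (alt 29.96)
```

View pics/s46.png

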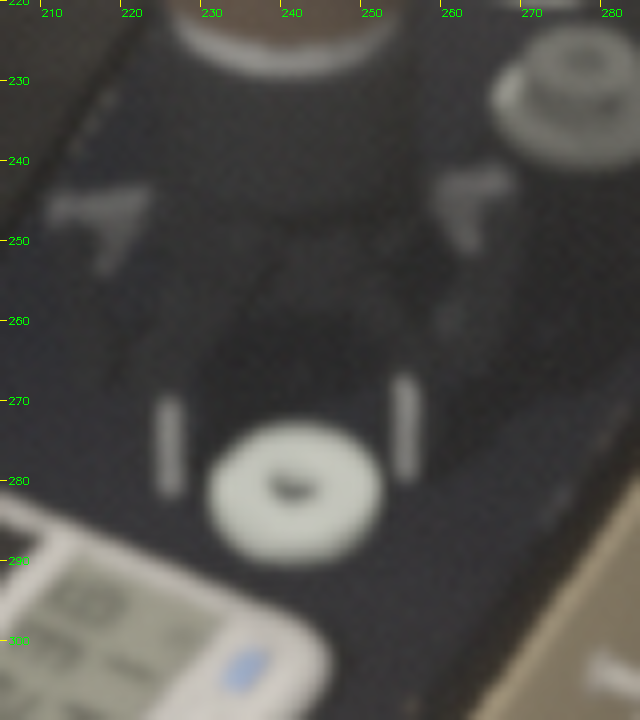

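```bash
python3 -m inch '[0.45,0.9,-2,6,0, 0.45,0.9,-2,11,0, 0.45,0.9,-2,11,0, 0.2,0.9,-2,11,0, 0,0.9,-2,11,0, 0,0.9,-2,11,0, 0,0.9,-2,11,0, 0,0.9,-2,11,0]' && python3 -c "
from h import *
go([.4404,.3078,.072],34.9)"; python3 -m inch '[0,0,0,-10,0, 0,0,0,-25,0, 0,0,0,-25,0]'; python3 -c "
from h import *
s=camera('scene'); crop(s,'s47',205,220,285,310,8)"
```

```text
clock: 51.75
eef_pos: [0.4394, 0.3075, 0.0708]
tool_rot: [0.464, 0.886, 0.0, 0.0]
ft_force: [-1.6, -1.2, 5.9]
grip_width: 0.0473
t51.75 tcp [0.4394 0.3075 0.0708] grip 0.0473 F [-1.6 -1.2  5.9]
axes x[-0.569  0.822  0.   ] y[0.822 0.569 0.   ] z[ 0.  0. -1.] q [ 0.611  0.525 -0.236  0.809  0.     1.576]
y0 34.7 -> shift [-0.4  1.  -1.2] turn -0.03 (alt 29.97)
clock: 52.05
eef_pos: [0.4407, 0.3084, 0.0972]
tool_rot: [0.464, 0.886, 0.002, 0.001]
ft_force: [1.7, -0.0, -0.9]
grip_width: 0.047
```

View pics/s47.png

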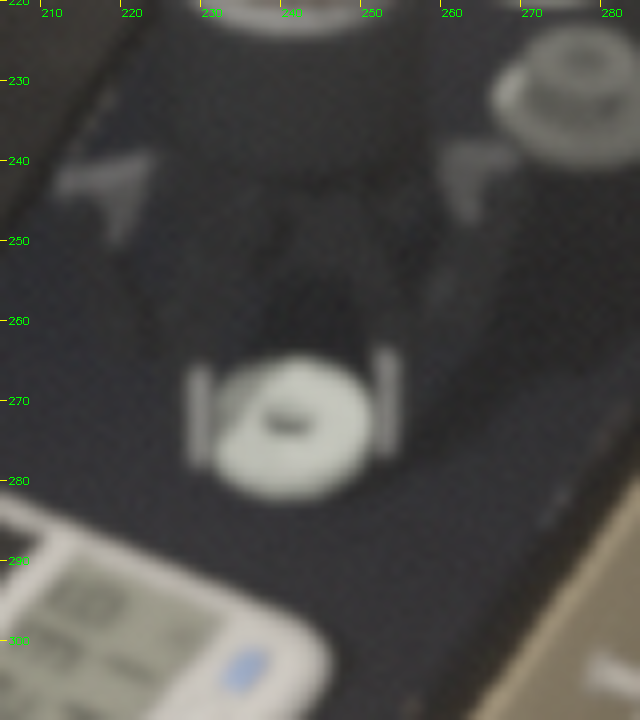

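```bash
python3 -m inch '[0,0,0,-40,0, 0,0,0,-85,-1, 0,-10,-6,-130,-2.4, 0,-45,-30,-175,-3.8, 0,-85,-55,-200,-5.2, 0,-125,-80,-205,-6.6, 0,-165,-106,-205,-8, 0,-205,-132,-205,-9.4]' && python3 -c "
from h import *
go([.5163,-.2592,.30],94.9)"
```

```text
clock: 52.9
eef_pos: [0.4472, 0.0869, 0.3]
tool_rot: [0.011, 1.0, 0.0, 0.001]
ft_force: [-0.5, -0.4, -1.3]
grip_width: 0.0475
t52.90 tcp [0.4472 0.0869 0.3   ] grip 0.0475 F [-0.5 -0.4 -1.3]
axes x[-1.     0.022 -0.001] y[0.022 1.    0.   ] z[ 0.001  0.    -1.   ] q [ 0.192  0.154 -0.114  1.302 -0.     0.215]
y0 88.7 -> shift [-7.690e+01 -3.445e+02  1.000e-01] turn -1.03 (alt 28.97)
```

```bash
python3 -m inch '[0,-5,-40,0,-0.5, 0,-15,-85,0,-1, 0,-25,-130,0,-1, 0,-37,-175,0,-1, 0,-50,-220,0,-1, 0,-62,-265,0,-1, 0,-72,-310,0,-1, 0,-76,-340,0,-1]' && python3 -m inch '[0,0,-4,20,0, 0,0,-4,60,0, 0,0,-4,95,0, 0,0,-4,107,0, 0,0,-4,107,0, 0,0,-4,107,0]' && python3 -c "
from h import *
go([.5163,-.2592,.19],94.9)
s=camera('scene'); crop(s,'s48',285,120,330,180,12)
e=sensors.get_obs()['eef_pos']; print(proj(s,[[e[0],e[1],e[2]-.0708+.01],[e[0],e[1],e[2]-.0708]]), proj(s,[[.5158,-.2588,.093]]))"
```

```text
clock: 53.7
eef_pos: [0.5138, -0.2566, 0.2985]
tool_rot: [-0.037, 0.999, -0.0, -0.0]
ft_force: [1.1, 0.3, -0.3]
grip_width: 0.0475
clock: 54.3
eef_pos: [0.5146, -0.2577, 0.1939]
tool_rot: [-0.038, 0.999, -0.0, 0.001]
ft_force: [0.0, -0.3, 0.0]
grip_width: 0.0471
t54.30 tcp [ 0.5146 -0.2577  0.1939] grip 0.0471 F [ 0.  -0.3  0. ]
axes x[-0.997 -0.077 -0.001] y[-0.077  0.997 -0.001] z[ 0.001 -0.001 -1.   ] q [-0.464  0.455  0.02   1.134  0.    -0.541]
y0 94.4 -> shift [-1.5 -1.6  3.9] turn -0.08 (alt 29.92)
[[304.90322871 140.32754987]
 [304.69558829 143.10480347]] [[303.96552525 151.43251585]]
```

View pics/s48.png

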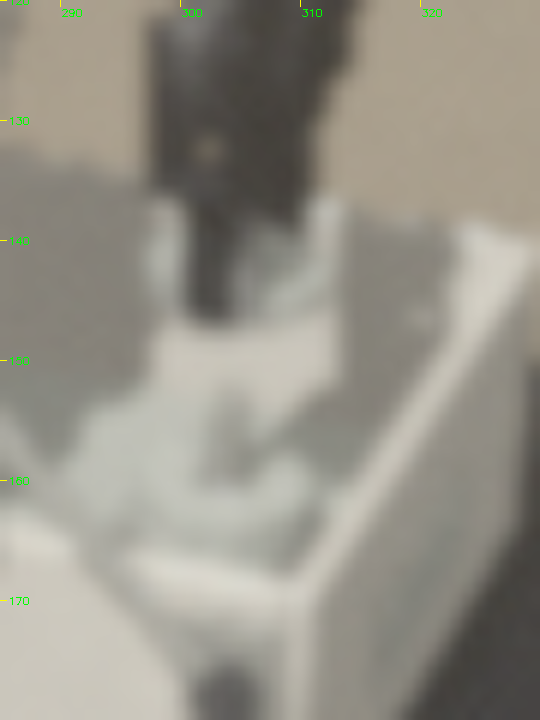

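```bash
python3 -m inch '[0,-1.5,-1.5,8,0, 0,-1.5,-1.5,16,0, 0,-1.5,-1.5,24,0, 0,-1.5,-1.5,32,0, 0,-1.5,-1.5,38,0, 0,-1.5,-1.5,38,0, 0,-1.5,-1.5,38,0]' && python3 -c "
from h import *
go([.5165,-.2593,.138],94.9)"
```

```text
clock: 55.05
eef_pos: [0.5155, -0.2588, 0.1545]
tool_rot: [-0.038, 0.999, 0.0, -0.0]
ft_force: [-0.4, -0.2, -1.5]
grip_width: 0.0476
t55.05 tcp [ 0.5155 -0.2588  0.1545] grip 0.0476 F [-0.4 -0.2 -1.5]
axes x[-0.997 -0.076  0.   ] y[-0.076  0.997  0.   ] z[-0.  0. -1.] q [-0.465  0.494 -0.028  1.049 -0.    -0.542]
y0 94.4 -> shift [-1.  -0.5 16.5] turn -0.09 (alt 29.91)
```

```bash
python3 -m inch '[0,-0.5,-0.3,6,0, 0,-0.5,-0.3,12,0, 0,-0.5,-0.3,15,0, 0,-0.5,-0.3,15,0, 0,-0.5,-0.3,15,0]' && python3 -c "
from h import *
st()"; python3 -m inch '[0.2,0,0,0,0, 0.45,0,0,0,0, 0.45,0,0,0,0, 0.45,0,0,0,0, 0.45,0,0,-30,0, 0.45,0,0,-75,0, 0.6,0,0,-120,0, 0.6,0,0,-150,0]' && python3 -m inch '[0.6,40,20,-10,0, 0.6,80,50,-30,0, 0.6,110,80,-50,0, 0.6,130,120,-60,0, 0.6,150,155,-60,0, 0.6,150,160,-60,0]'&& python3 -c "
from det import *
st()
s=camera('scene'); crop(s,'s49',235,120,335,250,6)
t=camera('top'); crop(t,'t49',200,190,380,260,4)"
```

```text
clock: 55.55
eef_pos: [0.5161, -0.2592, 0.1397]
tool_rot: [-0.038, 0.999, 0.0, -0.0]
ft_force: [-1.4, -0.4, -0.9]
grip_width: 0.0476
t55.55 tcp [ 0.5161 -0.2592  0.1397] grip 0.0476 F [-1.4 -0.4 -0.9]
axes x[-0.997 -0.076  0.   ] y[-0.076  0.997  0.   ] z[-0.  0. -1.] q [-0.465  0.51  -0.045  1.016 -0.    -0.542]
clock: 56.35
eef_pos: [0.5167, -0.2594, 0.2936]
tool_rot: [-0.038, 0.999, -0.001, 0.002]
ft_force: [0.1, -0.6, 0.2]
grip_width: 0.0681
clock: 56.95
eef_pos: [0.3515, -0.1087, 0.3508]
tool_rot: [-0.039, 0.999, 0.0, 0.0]
ft_force: [0.5, -0.1, -0.7]
grip_width: 0.068
t56.95 tcp [ 0.3515 -0.1087  0.3508] grip 0.0680 F [ 0.5 -0.1 -0.7]
axes x[-0.997 -0.079 -0.001] y[-0.079  0.997  0.   ] z[ 0.001  0.    -1.   ] q [-3.00e-01 -4.10e-02 -1.91e-01  1.42e+00  1.00e-03 -3.79e-01]
```

View pics/s49.png

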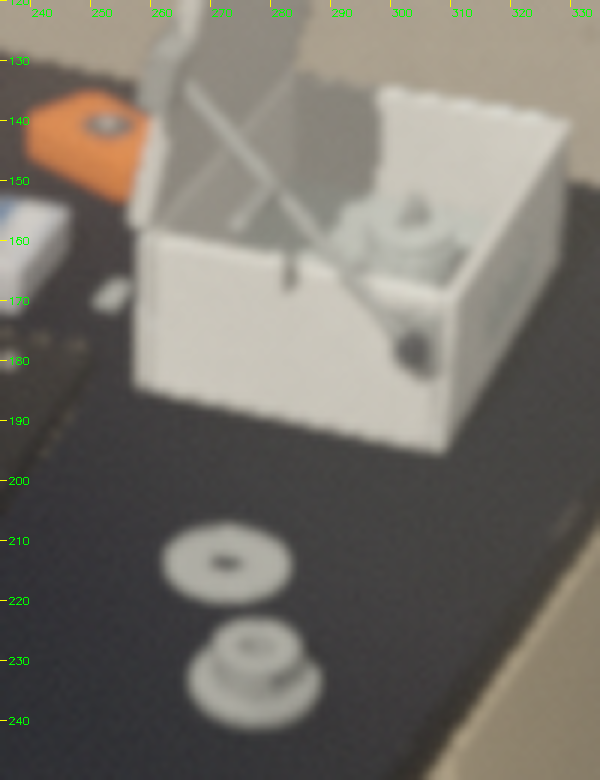

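View pics/t49.png

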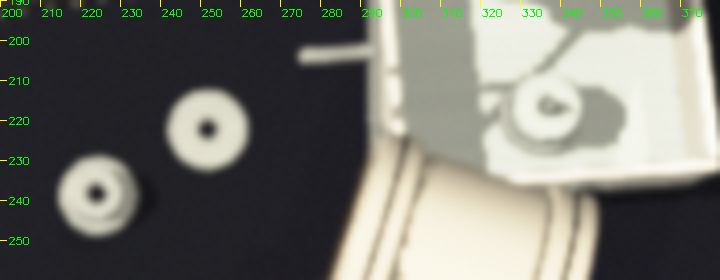

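```bash
python3 -c "
from det import *
t=camera('top'); det(t,'washer',(251.4,221.8),.004); det(t,'ret',(223.9,238.5),.017); crop(t,'t50',235,205,270,240,16)
go([.5037,.0,.13],94.9)"
```

```text
washer [251.37 221.93] [20.1 20.3] [ 0.5041 -0.      0.004 ]
ret [223.74 238.4 ] [18.9 19.6] [0.4482 0.0852 0.017 ]
t57.10 tcp [ 0.3547 -0.1111  0.3502] grip 0.0682 F [-0.3 -0.6 -0.9]
axes x[-0.997 -0.077 -0.002] y[-0.077  0.997 -0.001] z[ 0.002 -0.001 -1.   ] q [-0.303 -0.035 -0.186  1.417 -0.    -0.381]
y0 94.4 -> shift [-156.8   99.5  220.4] turn -0.08 (alt 29.92)
```

View pics/t50.png

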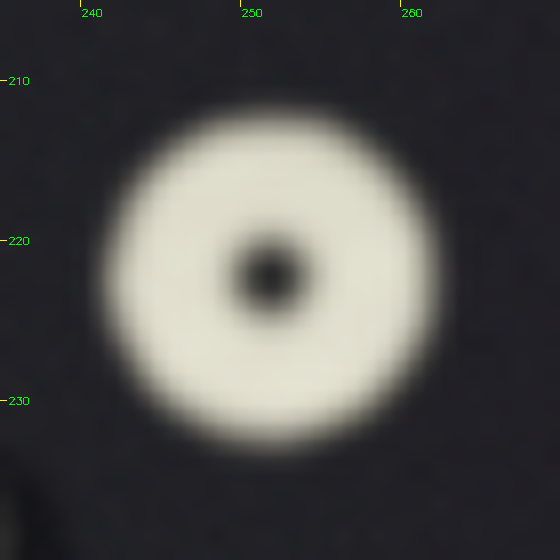

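```bash
python3 -m inch '[0.6,-15,40,0,0, 0.6,-40,75,20,0, 0.6,-80,95,50,0, 0.6,-120,99.5,100,0, 0.6,-155,99.5,145,0, 0.6,-155,99.5,190,0, 0.6,-155,99.5,220,-0.1, 0.6,-155,99.5,220,-0.1]' && python3 -c "
from h import *
go([.5039,.0,.09],94.9)"
```

```text
clock: 57.9
eef_pos: [0.4977, -0.0008, 0.1226]
tool_rot: [-0.043, 0.999, 0.0, -0.007]
ft_force: [-0.9, 0.6, 0.1]
grip_width: 0.0686
t57.90 tcp [ 0.4977 -0.0008  0.1226] grip 0.0686 F [-0.9  0.6  0.1]
axes x[-0.996 -0.086  0.015] y[-0.086  0.996  0.001] z[-0.015 -0.    -1.   ] q [-0.001  0.402 -0.277  0.906 -0.    -0.087]
y0 94.9 -> shift [-6.7  0.2 32.5] turn 0.00 (alt -30.00)
```

```bash
python3 -m inch '[0.6,-4,0,15,0, 0.6,-4,0,30,0, 0.6,-4,0,36,0, 0.6,-4,0,36,0, 0.6,-4,0,36,0]' && python3 -c "
from h import *
go([.5039,.0,.0685],94.9)
s=camera('scene'); crop(s,'s51',235,170,315,250,8)"
```

```text
clock: 58.4
eef_pos: [0.5061, 0.0, 0.0951]
tool_rot: [-0.043, 0.999, -0.0, 0.001]
ft_force: [-0.2, -0.2, 0.6]
grip_width: 0.0681
t58.40 tcp [0.5061 0.     0.0951] grip 0.0681 F [-0.2 -0.2  0.6]
axes x[-0.996 -0.086 -0.002] y[-0.086  0.996 -0.   ] z[ 0.002 -0.    -1.   ] q [ 0.     0.444 -0.299  0.826 -0.    -0.086]
y0 94.9 -> shift [ 2.2  0.2 26.6] turn 0.01 (alt -29.99)
```

View pics/s51.png

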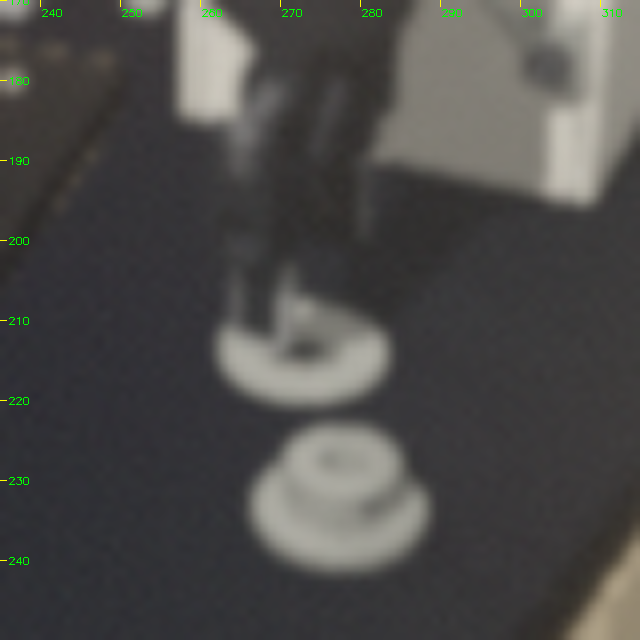

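```bash
python3 -m inch '[0.6,2.2,0.2,10,0, 0.6,2.2,0.2,18,0, 0.6,2.2,0.2,24,0, 0.6,2.2,0.2,26,0, 0.6,2.2,0.2,26,0, 0.6,2.2,0.2,26,0]' && python3 -c "
from h import *
go([.5039,.0,.0685],94.9)
s=camera('scene'); crop(s,'s52',235,170,315,250,8)"
```

```text
clock: 59.05
eef_pos: [0.5031, 0.0004, 0.0678]
tool_rot: [-0.043, 0.999, 0.0, -0.0]
ft_force: [-0.5, -0.8, -0.7]
grip_width: 0.0683
t59.05 tcp [5.031e-01 4.000e-04 6.780e-02] grip 0.0683 F [-0.5 -0.8 -0.7]
axes x[-0.996 -0.087  0.   ] y[-0.087  0.996  0.   ] z[-0.  0. -1.] q [ 0.001  0.48  -0.331  0.76   0.    -0.086]
y0 95.0 -> shift [-0.8 -0.4 -0.7] turn 0.01 (alt -29.99)
```

View pics/s52.png

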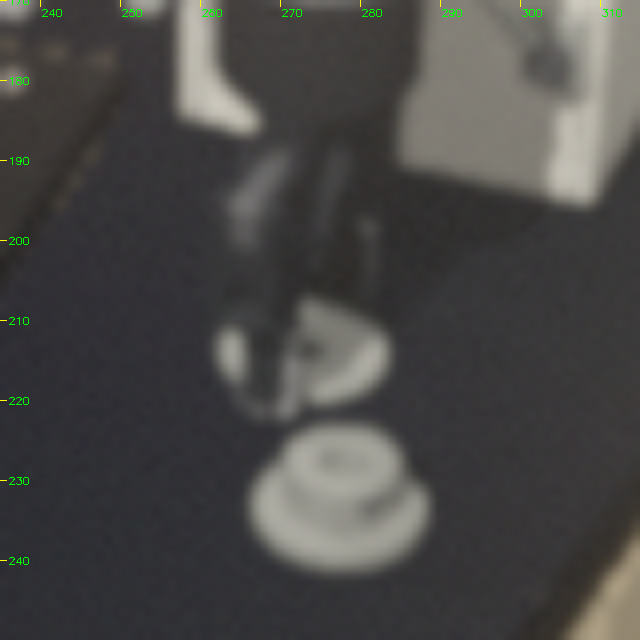

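Fingers straddle the washer (near pad in front at 270,219). Close on it.

```bash
python3 -m inch '[0.4,-0.8,-0.3,0,0, 0.2,-0.8,-0.3,0,0, 0.2,-0.8,-0.3,0,0, 0.2,-0.8,-0.3,0,0, 0.2,-0.8,-0.3,0,0]' && python3 -c "
from h import *
st()"; python3 -m inch '[0.2,0,0,-10,0, 0.2,0,0,-25,0, 0.2,0,0,-25,0]'; python3 -c "
from h import *
st()
s=camera('scene'); crop(s,'s53',235,170,315,250,8)"
```

```text
clock: 59.6
eef_pos: [0.5038, 0.0001, 0.0688]
tool_rot: [-0.043, 0.999, -0.0, 0.0]
ft_force: [-2.8, 0.8, 6.3]
grip_width: 0.0578
t59.60 tcp [5.038e-01 1.000e-04 6.880e-02] grip 0.0578 F [-2.8  0.8  6.3]
axes x[-0.996 -0.087 -0.   ] y[-0.087  0.996 -0.   ] z[ 0.  0. -1.] q [ 0.     0.479 -0.329  0.763  0.    -0.087]
clock: 59.9
eef_pos: [0.5056, 0.0001, 0.095]
tool_rot: [-0.043, 0.999, -0.0, 0.002]
ft_force: [-0.4, 0.1, -0.2]
grip_width: 0.0575
t59.90 tcp [5.056e-01 1.000e-04 9.500e-02] grip 0.0575 F [-0.4  0.1 -0.2]
axes x[-0.996 -0.087 -0.005] y[-0.087  0.996 -0.   ] z[ 0.005 -0.    -1.   ] q [ 0.     0.442 -0.303  0.821 -0.    -0.087]
```

View pics/s53.png

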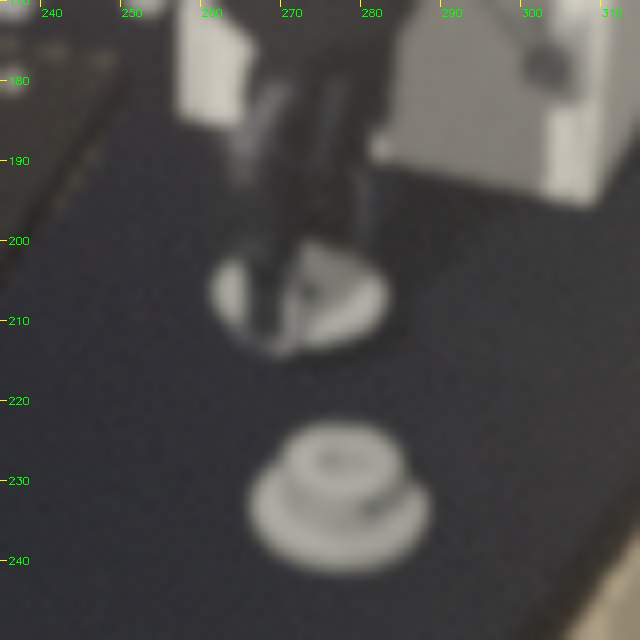

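```bash
python3 -m inch '[0.2,0,0,-40,0, 0.2,0,0,-85,0, 0.2,0,0,-130,0, 0.2,0,0,-175,0, 0.2,0,0,-205,0, 0.2,20,-25,-205,0, 0.2,20,-65,-205,0, 0.2,20,-105,-205,0]' && python3 -m inch '[0.2,0,-40,0,0, 0.2,0,-80,0,0, 0.2,-5,-120,0,0, 0.2,-10,-150,0,0, 0.2,-10,-154,0,0, 0.2,-10,-154,0,0]' && python3 -c "
from h import *
go([.5163,-.2592,.19],94.9)"
```

```text
clock: 60.75
eef_pos: [0.4927, -0.1068, 0.2978]
tool_rot: [-0.044, 0.999, -0.0, 0.0]
ft_force: [0.4, -0.0, -0.8]
grip_width: 0.0575
clock: 61.35
eef_pos: [0.516, -0.2595, 0.2966]
tool_rot: [-0.043, 0.999, 0.001, -0.001]
ft_force: [-0.5, 0.4, -1.6]
grip_width: 0.0579
t61.35 tcp [ 0.516  -0.2595  0.2966] grip 0.0579 F [-0.5  0.4 -1.6]
axes x[-0.996 -0.085  0.002] y[-0.085  0.996  0.001] z[-0.002  0.001 -1.   ] q [-0.466  0.401  0.211  1.383  0.    -0.551]
y0 94.9 -> shift [-5.000e-01  1.000e-01  1.066e+02] turn -0.00 (alt 30.00)
```

```bash
python3 -m inch '[0.2,0.5,0,35,0, 0.2,0.5,0,75,0, 0.2,0.5,0,102,0, 0.2,0.5,0,107,0, 0.2,0.5,0,107,0, 0.2,0.5,0,107,0]' && python3 -c "
from h import *
go([.5163,-.2592,.19],94.9)
s=camera('scene'); crop(s,'s54',285,120,330,180,12)
e=sensors.get_obs()['eef_pos']; print(proj(s,[[e[0],e[1],e[2]-.0688+.005],[e[0],e[1],e[2]-.0688]]), proj(s,[[.5158,-.2588,.093]]))"
```

```text
clock: 61.95
eef_pos: [0.5169, -0.2586, 0.1926]
tool_rot: [-0.044, 0.999, -0.001, 0.001]
ft_force: [0.4, 0.7, -0.2]
grip_width: 0.058
t61.95 tcp [ 0.5169 -0.2586  0.1926] grip 0.0580 F [ 0.4  0.7 -0.2]
axes x[-0.996 -0.088 -0.003] y[-0.088  0.996 -0.001] z[ 0.003 -0.001 -1.   ] q [-0.464  0.459  0.024  1.132  0.    -0.552]
y0 95.0 -> shift [ 0.6 -0.6  2.6] turn 0.02 (alt -29.98)
[[304.3638589  141.39326433]
 [304.26096217 142.77899631]] [[303.96552525 151.43251585]]
```

View pics/s54.png

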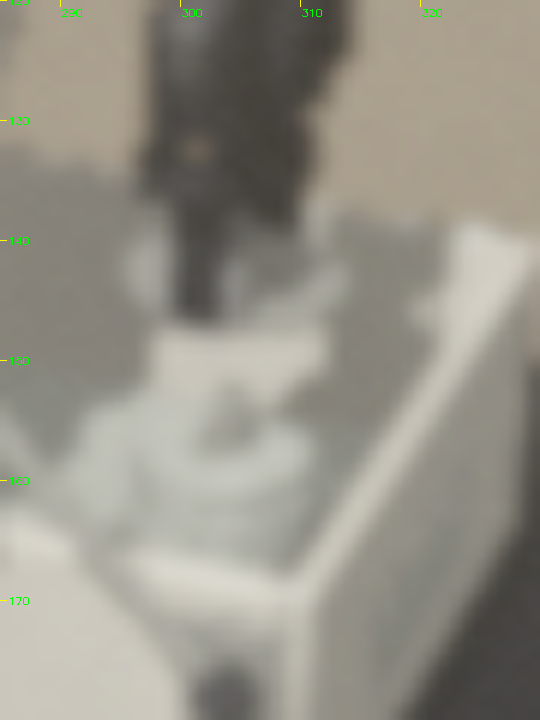

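```bash
python3 -m inch '[0.2,0.5,-0.6,8,0, 0.2,0.5,-0.6,16,0, 0.2,0.5,-0.6,24,0, 0.2,0.5,-0.6,30,0, 0.2,0.5,-0.6,36,0, 0.2,0.5,-0.6,36,0, 0.2,0.5,-0.6,36,0]' && python3 -c "
from h import *
go([.5165,-.2593,.147],94.9)"
```

```text
clock: 62.7
eef_pos: [0.5153, -0.2594, 0.1545]
tool_rot: [-0.043, 0.999, 0.0, -0.0]
ft_force: [-0.2, -0.1, -0.7]
grip_width: 0.0577
t62.70 tcp [ 0.5153 -0.2594  0.1545] grip 0.0577 F [-0.2 -0.1 -0.7]
axes x[-0.996 -0.087  0.   ] y[-0.087  0.996  0.   ] z[-0.001  0.    -1.   ] q [-0.466  0.494 -0.028  1.049  0.    -0.553]
y0 95.0 -> shift [-1.2  0.   7.5] turn 0.01 (alt -29.99)
```

```bash
python3 -m inch '[0.2,-0.8,0,3,0, 0.2,-0.8,0,6,0, 0.2,-0.8,0,8,0, 0.2,-0.8,0,8,0]' && python3 -c "
from h import *
st()
s=camera('scene'); crop(s,'s55',285,130,330,180,14)"
```

```text
clock: 63.1
eef_pos: [0.516, -0.2593, 0.1464]
tool_rot: [-0.043, 0.999, 0.0, -0.0]
ft_force: [-0.8, 0.6, -0.7]
grip_width: 0.0575
t63.10 tcp [ 0.516  -0.2593  0.1464] grip 0.0575 F [-0.8  0.6 -0.7]
axes x[-0.996 -0.087  0.001] y[-0.087  0.996  0.   ] z[-0.001  0.    -1.   ] q [-0.466  0.503 -0.037  1.032  0.    -0.553]
```

View pics/s55.png

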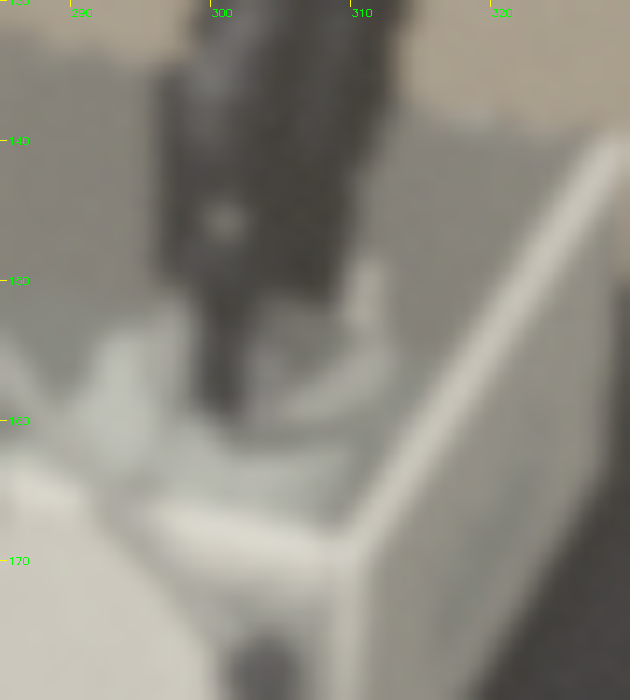

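Release and back off to look.

```bash
python3 -m inch '[0.3,0,0,0.5,0, 0.5,0,0,0.5,0, 0.6,0,0,0.5,0, 0.6,0,0,0,0, 0.6,0,0,-30,0, 0.6,0,0,-75,0, 0.3,0,0,-120,0, 0.3,0,0,-140,0]' && python3 -m inch '[0.3,40,20,-10,0, 0.3,80,50,-30,0, 0.3,110,80,-50,0, 0.3,130,120,-60,0, 0.3,150,155,-60,0, 0.3,150,160,-60,0, 0.3,150,160,-60,0]'&& python3 -c "
from det import *
st()
s=camera('scene'); crop(s,'s56',235,120,335,250,6); crop(s,'s56b',285,130,330,180,14)
t=camera('top'); det(t,'ret',(223.9,238.5),.017); crop(t,'t56',200,190,380,260,4); crop(t,'t56b',310,195,360,240,12)"
```

```text
clock: 63.95
eef_pos: [0.5175, -0.2601, 0.2921]
tool_rot: [-0.043, 0.999, -0.002, 0.003]
ft_force: [0.7, -0.1, -0.0]
grip_width: 0.0557
clock: 64.65
eef_pos: [0.3528, -0.1124, 0.3475]
tool_rot: [-0.044, 0.999, -0.0, 0.001]
ft_force: [1.0, 0.1, 0.3]
grip_width: 0.0553
t64.65 tcp [ 0.3528 -0.1124  0.3475] grip 0.0553 F [1.  0.1 0.3]
axes x[-0.996 -0.089 -0.002] y[-0.089  0.996 -0.001] z[ 0.002 -0.001 -1.   ] q [-0.308 -0.037 -0.196  1.41  -0.    -0.397]
ret [223.71 238.42] [18.9 19.6] [0.4482 0.0853 0.017 ]
```

View pics/s56.png

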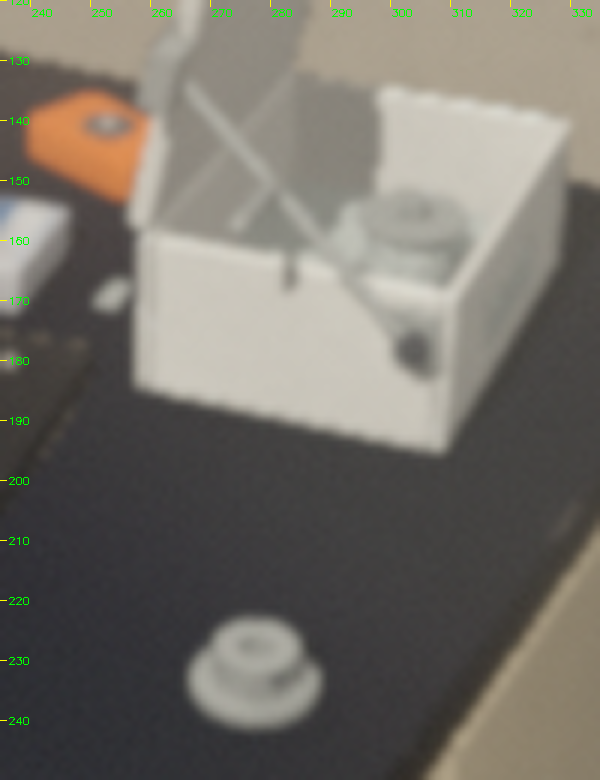

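View pics/s56b.png

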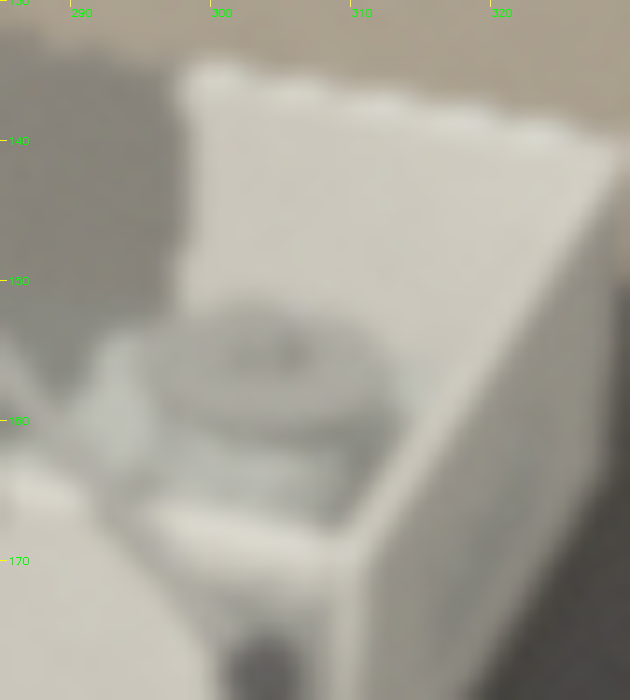

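View pics/t56b.png

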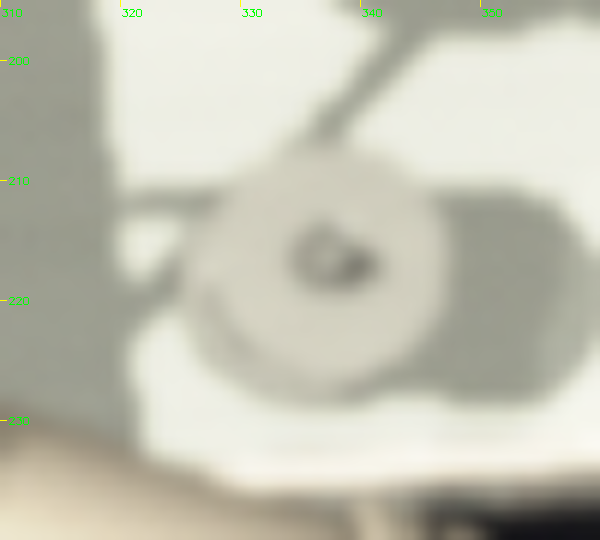

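View pics/t56.png

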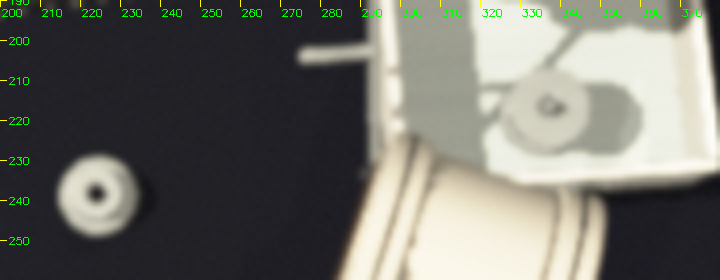

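```bash
python3 -c "
from det import *
t=camera('top'); crop(t,'t57',208,222,240,255,18)
print(atz(t,[(223.71,238.42)],.007),atz(t,[(223.67,238.0)],.026))
go([.448,.0853,.15],94.9)"
```

```text
[[0.4492111  0.08603742 0.007     ]] [[0.44857273 0.08476502 0.026     ]]
t64.80 tcp [ 0.3537 -0.1137  0.3468] grip 0.0554 F [ 0.2 -0.1  0.5]
axes x[-0.996 -0.086 -0.   ] y[-0.086  0.996 -0.   ] z[ 0. -0. -1.] q [-0.311 -0.033 -0.194  1.41  -0.    -0.397]
y0 95.0 -> shift [-111.1  190.2  196.7] turn 0.01 (alt -29.99)
```

View pics/t57.png

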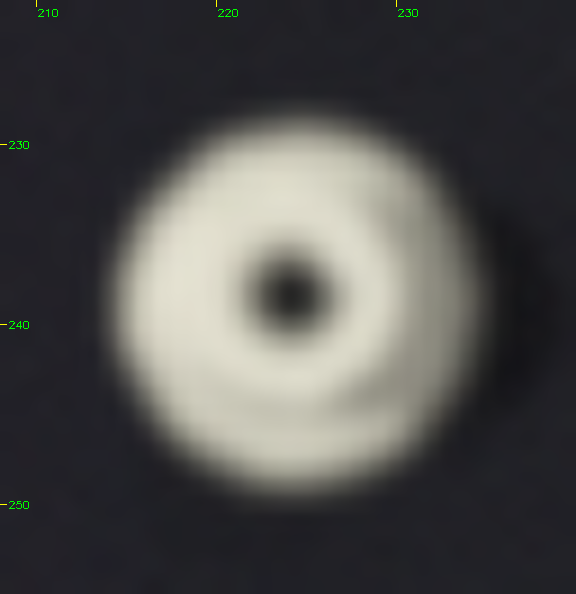

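```bash
python3 -m inch '[0.3,-15,45,0,0, 0.3,-35,90,20,0, 0.3,-60,130,50,0, 0.3,-85,160,90,0, 0.3,-111,190,130,0, 0.3,-111,190,175,0, 0.3,-111,190,200,0, 0.3,-111,190,200,0]' && python3 -c "
from h import *
go([.4489,.0853,.083],94.9)"
```

```text
clock: 65.6
eef_pos: [0.4441, 0.0852, 0.1413]
tool_rot: [-0.043, 0.999, -0.001, -0.006]
ft_force: [-1.1, -0.4, 0.4]
grip_width: 0.0559
t65.60 tcp [0.4441 0.0852 0.1413] grip 0.0559 F [-1.1 -0.4  0.4]
axes x[-0.996 -0.087  0.012] y[-0.087  0.996 -0.001] z[-0.012 -0.002 -1.   ] q [ 0.19   0.3   -0.375  0.908 -0.     0.103]
y0 95.0 -> shift [-5.5 -0.2 58.2] turn 0.01 (alt -29.99)
```

```bash
python3 -m inch '[0.3,-3.5,-0.2,15,0, 0.3,-3.5,-0.2,30,0, 0.3,-3.5,-0.2,40,0, 0.3,-3.5,-0.2,40,0, 0.3,-3.5,-0.2,40,0]' && python3 -c "
from h import *
go([.4489,.0853,.083],94.9)
s=camera('scene'); crop(s,'s58',240,180,310,250,9)"
```

```text
clock: 66.1
eef_pos: [0.4511, 0.0857, 0.1076]
tool_rot: [-0.043, 0.999, 0.0, 0.0]
ft_force: [-0.2, 0.1, 0.8]
grip_width: 0.0555
t66.10 tcp [0.4511 0.0857 0.1076] grip 0.0555 F [-0.2  0.1  0.8]
axes x[-0.996 -0.086 -0.001] y[-0.086  0.996  0.   ] z[ 0.001  0.    -1.   ] q [ 0.188  0.351 -0.409  0.81  -0.     0.102]
y0 94.9 -> shift [ 2.3 -0.2 24.6] turn 0.01 (alt -29.99)
```

View pics/s58.png

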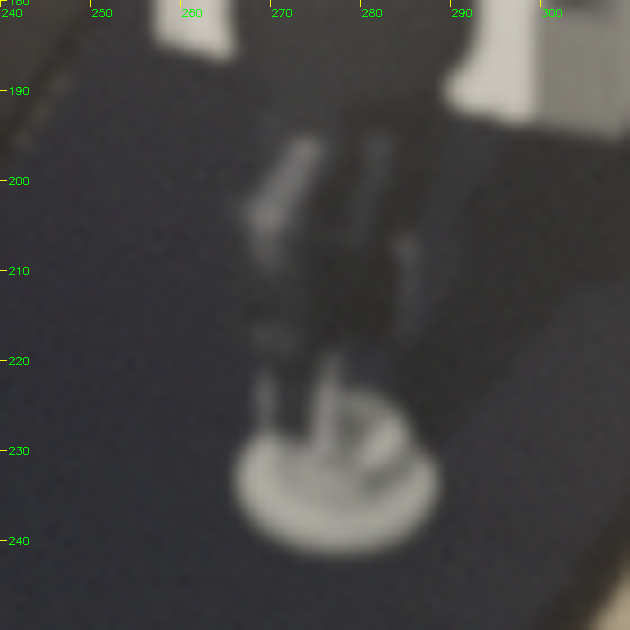

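```bash
python3 -m inch '[0.3,2.2,-0.2,10,0, 0.3,2.2,-0.2,18,0, 0.3,2.2,-0.2,24,0, 0.3,2.2,-0.2,24,0, 0.3,2.2,-0.2,24,0]' && python3 -c "
from h import *
go([.4489,.0853,.083],94.9)"; python3 -m inch '[0,0,0,0,0, -0.3,0,0,0,0, -0.3,0,0,0,0, -0.3,0,0,0,0, -0.3,0,0,0,0]' && python3 -c "
from h import *
st()"; python3 -m inch '[-0.3,0,0,-10,0, -0.3,0,0,-25,0, -0.3,0,0,-25,0]'; python3 -c "
from h import *
st()
s=camera('scene'); crop(s,'s59',240,180,310,250,9)"
```

```text
clock: 66.65
eef_pos: [0.4481, 0.0856, 0.0825]
tool_rot: [-0.043, 0.999, -0.0, -0.0]
ft_force: [0.2, 0.4, -0.4]
grip_width: 0.0554
t66.65 tcp [0.4481 0.0856 0.0825] grip 0.0554 F [ 0.2  0.4 -0.4]
axes x[-0.996 -0.087  0.001] y[-0.087  0.996 -0.   ] z[-0.001 -0.    -1.   ] q [ 0.189  0.386 -0.442  0.744 -0.     0.102]
y0 95.0 -> shift [-0.8 -0.4 -0.5] turn 0.01 (alt -29.99)
clock: 67.15
eef_pos: [0.4487, 0.0856, 0.0835]
tool_rot: [-0.043, 0.999, -0.0, 0.001]
ft_force: [-1.8, -1.3, 5.3]
grip_width: 0.0374
t67.15 tcp [0.4487 0.0856 0.0835] grip 0.0374 F [-1.8 -1.3  5.3]
axes x[-0.996 -0.087 -0.001] y[-0.087  0.996 -0.   ] z[ 0.001 -0.    -1.   ] q [ 0.189  0.385 -0.441  0.744 -0.     0.102]
clock: 67.45
eef_pos: [0.4496, 0.0859, 0.1095]
tool_rot: [-0.043, 0.999, 0.0, 0.002]
ft_force: [0.9, 0.0, -1.3]
grip_width: 0.0369
t67.45 tcp [0.4496 0.0859 0.1095] grip 0.0369 F [ 0.9  0.  -1.3]
axes x[-0.996 -0.087 -0.004] y[-0.087  0.996  0.001] z[ 0.003  0.001 -1.   ] q [ 0.189  0.345 -0.413  0.81   0.     0.102]
```

View pics/s59.png

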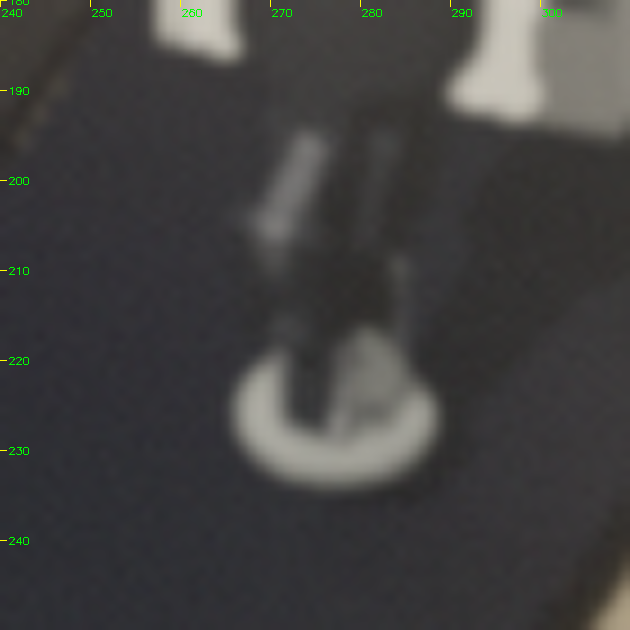

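```bash
python3 -m inch '[-0.3,0,0,-40,0, -0.3,0,0,-85,0, -0.3,0,0,-130,0, -0.3,0,0,-175,0, -0.3,0,0,-200,0, -0.3,5,-30,-205,0, -0.3,5,-70,-205,0, -0.3,5,-110,-205,0]' && python3 -m inch '[-0.3,0,-40,0,0, -0.3,-8,-85,0,0, -0.3,-18,-130,0,0, -0.3,-28,-175,0,0, -0.3,-36,-215,0,0, -0.3,-41,-238,0,0, -0.3,-41,-239,0,0, -0.3,-41,-239,0,0]' && python3 -c "
from h import *
go([.5163,-.2592,.20],94.9)"
```

```text
clock: 68.3
eef_pos: [0.4527, -0.0251, 0.3126]
tool_rot: [-0.044, 0.999, 0.0, 0.0]
ft_force: [-0.0, -0.7, -2.2]
grip_width: 0.0372
clock: 69.1
eef_pos: [0.514, -0.2592, 0.3113]
tool_rot: [-0.043, 0.999, 0.001, -0.001]
ft_force: [0.8, 0.8, -1.6]
grip_width: 0.0372
t69.10 tcp [ 0.514  -0.2592  0.3113] grip 0.0372 F [ 0.8  0.8 -1.6]
axes x[-0.996 -0.086  0.002] y[-0.086  0.996  0.002] z[-0.002  0.002 -1.   ] q [-0.467  0.393  0.237  1.418  0.    -0.553]
y0 94.9 -> shift [ -2.5  -0.4 111.3] turn 0.00 (alt -30.00)
```

```bash
python3 -m inch '[-0.3,-2,-0.4,35,0, -0.3,-2,-0.4,75,0, -0.3,-2,-0.4,102,0, -0.3,-2,-0.4,110,0, -0.3,-2,-0.4,110,0, -0.3,-2,-0.4,110,0]' && python3 -c "
from h import *
go([.5163,-.2592,.20],94.9)
s=camera('scene'); crop(s,'s60',285,120,330,180,12)
e=sensors.get_obs()['eef_pos']; print(proj(s,[[e[0],e[1],e[2]-.0835+.008],[e[0],e[1],e[2]-.0835]]), proj(s,[[.5158,-.2588,.093]]))"
```

```text
clock: 69.7
eef_pos: [0.5173, -0.259, 0.2045]
tool_rot: [-0.044, 0.999, -0.001, 0.001]
ft_force: [-0.7, -0.1, -1.3]
grip_width: 0.037
t69.70 tcp [ 0.5173 -0.259   0.2045] grip 0.0370 F [-0.7 -0.1 -1.3]
axes x[-0.996 -0.088 -0.002] y[-0.088  0.996 -0.001] z[ 0.002 -0.001 -1.   ] q [-0.464  0.451  0.044  1.161  0.    -0.552]
y0 95.0 -> shift [ 1.1 -0.1  4.5] turn 0.02 (alt -29.98)
[[304.25723469 141.25202071]
 [304.09304102 143.46691041]] [[303.96552525 151.43251585]]
```

View pics/s60.png

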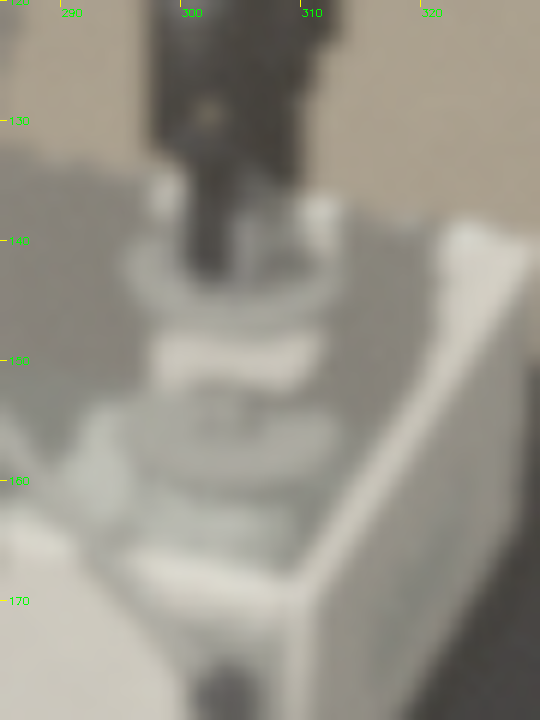

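```bash
python3 -m inch '[-0.3,0.8,-0.1,8,0, -0.3,0.8,-0.1,14,0, -0.3,0.8,-0.1,20,0, -0.3,0.8,-0.1,26,0, -0.3,0.8,-0.1,30,0, -0.3,0.8,-0.1,30,0, -0.3,0.8,-0.1,30,0]' && python3 -c "
from h import *
go([.5163,-.2592,.165],94.9)"
```

```text
clock: 70.45
eef_pos: [0.5157, -0.2594, 0.1726]
tool_rot: [-0.043, 0.999, 0.0, -0.0]
ft_force: [-0.1, 0.9, -2.9]
grip_width: 0.0371
t70.45 tcp [ 0.5157 -0.2594  0.1726] grip 0.0371 F [-0.1  0.9 -2.9]
axes x[-0.996 -0.087  0.   ] y[-0.087  0.996  0.   ] z[-0.  0. -1.] q [-0.466  0.477 -0.004  1.09  -0.    -0.553]
y0 95.0 -> shift [-0.6  0.1  7.6] turn 0.01 (alt -29.99)
```

```bash
python3 -m inch '[-0.3,-0.4,0,2,0, -0.3,-0.4,0,4,0, -0.3,-0.4,0,6,0, -0.3,-0.4,0,7,0, -0.3,-0.4,0,7,0]' && python3 -c "
from h import *
go([.5163,-.2592,.165],94.9)
s=camera('scene'); crop(s,'s61',285,120,330,180,12)"
```

```text
clock: 70.95
eef_pos: [0.516, -0.2592, 0.1656]
tool_rot: [-0.043, 0.999, 0.0, -0.0]
ft_force: [-0.3, 0.9, -1.7]
grip_width: 0.0372
t70.95 tcp [ 0.516  -0.2592  0.1656] grip 0.0372 F [-0.3  0.9 -1.7]
axes x[-0.996 -0.087  0.   ] y[-0.087  0.996  0.   ] z[-0.  0. -1.] q [-0.466  0.484 -0.012  1.075  0.    -0.552]
y0 95.0 -> shift [-0.3 -0.   0.6] turn 0.01 (alt -29.99)
```

View pics/s61.png

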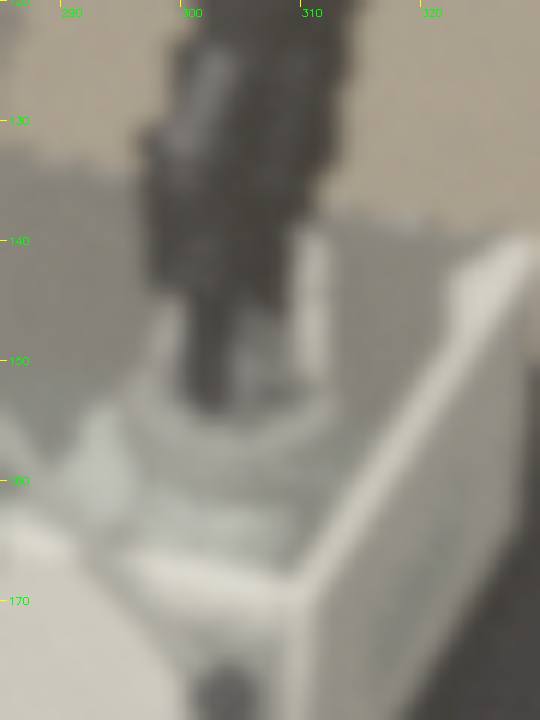

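```bash
python3 -m inch '[-0.3,0,0,0.7,0, -0.3,0,0,1.2,0, -0.3,0,0,1.2,0]' && python3 -m inch '[-0.1,0,0,0,0, 0.1,0,0,0,0, 0.3,0,0,0,0, 0.3,0,0,0,0, 0.3,0,0,-30,0, 0.3,0,0,-75,0, 0.3,0,0,-110,0, 0.3,0,0,-130,0]' && python3 -m inch '[0.3,40,20,-10,0, 0.3,80,50,-30,0, 0.3,110,80,-50,0, 0.3,130,120,-60,0, 0.3,150,155,-60,0, 0.3,170,200,-60,0, 0.3,190,230,-60,0, 0.3,190,230,-60,0]'&& python3 -c "
from det import *
st()
s=camera('scene'); crop(s,'s62',235,70,335,200,6); crop(s,'s62b',285,130,330,180,14)
t=camera('top'); crop(t,'t62',265,160,395,250,6); crop(t,'t62b',310,195,360,240,12)"
```

```text
clock: 71.3
eef_pos: [0.5161, -0.2593, 0.1646]
tool_rot: [-0.043, 0.999, 0.0, 0.0]
ft_force: [0.1, 0.5, -1.4]
grip_width: 0.0375
clock: 72.1
eef_pos: [0.517, -0.2598, 0.2986]
tool_rot: [-0.043, 0.999, -0.001, 0.003]
ft_force: [0.5, -0.1, -0.4]
grip_width: 0.0555
clock: 72.9
eef_pos: [0.3042, -0.0444, 0.3551]
tool_rot: [-0.046, 0.999, 0.0, 0.0]
ft_force: [-0.0, -0.2, 0.8]
grip_width: 0.0555
t72.90 tcp [ 0.3042 -0.0444  0.3551] grip 0.0555 F [-0.  -0.2  0.8]
axes x[-0.996 -0.091 -0.001] y[-0.091  0.996  0.001] z[ 0.001  0.001 -1.   ] q [-1.460e-01 -1.680e-01 -2.890e-01  1.448e+00  1.000e-03 -2.370e-01]
```

View pics/s62.png

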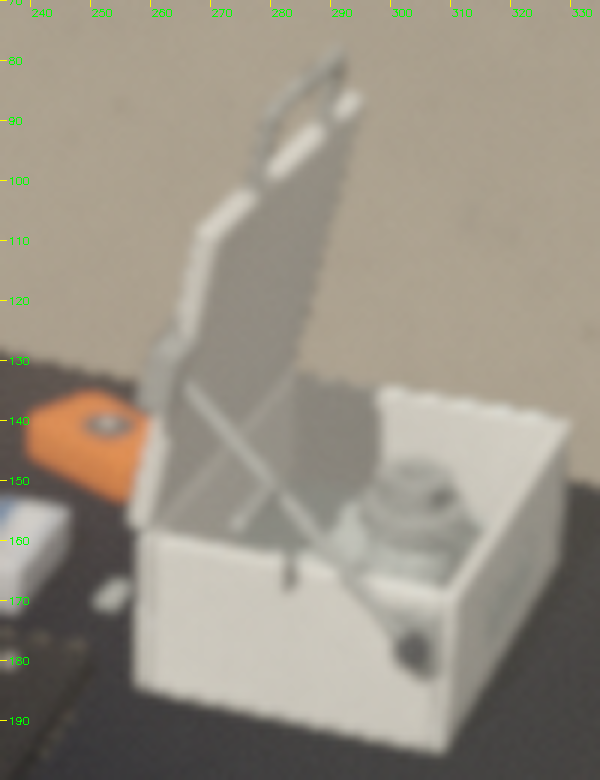

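View pics/s62b.png

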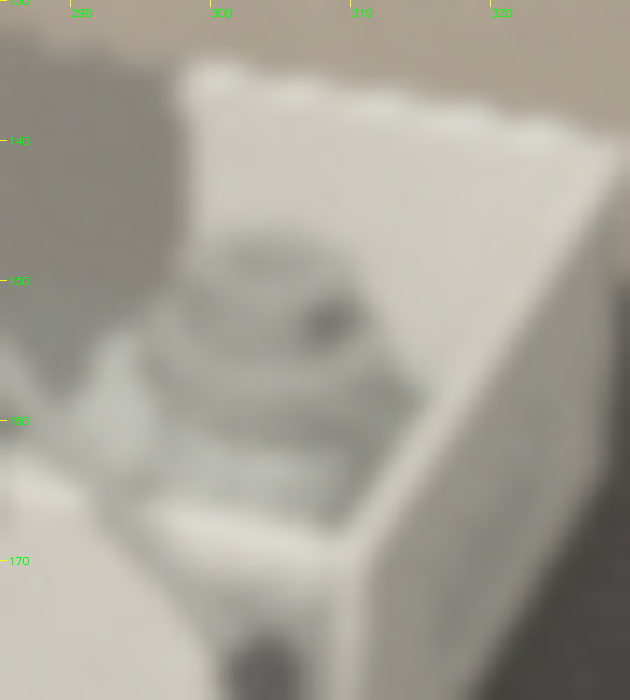

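```bash
python3 - <<'E'
from h import *
s=camera('scene'); t=camera('top')
S=(.5160,-.2590)
print("hub top px scene",proj(s,[[*S,.107]]),"top",proj(t,[[*S,.107]]))
# bore dark spot in top near the prediction
p=proj(t,[[*S,.107]])[0]; g=cv2.cvtColor(t["pixels"],cv2.COLOR_RGB2GRAY).astype(float)
u,v=np.round(p).astype(int); w=g[v-3:v+4,u-3:u+4]; d=(w.max()-w).clip(0)**2; yy,xx=np.mgrid[v-3:v+4,u-3:u+4]
c=[(d*xx).sum()/d.sum(),(d*yy).sum()/d.sum()]; print("bore px",np.round(c,2),"world",atz(t,[c],.107).round(4)); print(w.astype(int))
np.save("a.npy",s["pixels"])
E
python3 -m inch '[0.3,0,0,0,0, 0.3,0,0,0,0, 0.3,0,0,0,0, 0.3,0,0,0,0, 0.3,0,0,0,0, 0.3,0,0,0,0, 0.3,0,0,0,0, 0.3,0,0,0,0]'
python3 - <<'E'
from h import *
s=camera('scene'); a=np.load("a.npy").astype(int); d=abs(a-s["pixels"])[70:200,235:340]; print(d.mean(),d.max())
E
```

```text
hub top px scene [[304.21840854 147.57997075]] top [[338.61893966 214.91080855]]
bore px [338.41 214.87] world [[ 0.5161 -0.2584  0.107 ]]
[[200 185 172 175 192 206 210]
 [181 155 137 139 166 194 208]
 [165 132 117 117 141 178 203]
 [158 127 115 110 128 171 202]
 [168 140 123 117 137 177 205]
 [190 167 151 146 167 196 210]
 [206 196 187 186 195 208 211]]
clock: 73.9
eef_pos: [0.3068, -0.0466, 0.3546]
tool_rot: [-0.043, 0.999, 0.0, 0.0]
ft_force: [-0.4, -0.7, 0.6]
grip_width: 0.0559
0.6269352869352869 5
```

The collar's bore shows in the top view within 1 mm of the spindle axis at the seated height. Nothing in the picture moves, so I'm handing in.

```bash
python3 -c "
from workcell import order
print(order.job_done())"
```

```text
the job is handed in; nothing more can be done
None
```

The lid is propped on the rod, and the spindle is loaded from the bottom up: bearing, three spacers, washer, then the collar with its flange down. I handed the job in at about 74 s; no verdict came back.

- **Lid and rod:** I leaned the lid back against its stop and swung the rod up. A fit to the pictures put the rod at about 0.73 rad, so I nudged it to about 0.75. I then let the lid down until the tip went into the socket and the lid rested at about 1.38 rad by arm position.
- **Along the way:** The washer was knocked against the bearing before I picked either up, so I located both again. My first close on a spacer passed over its top without moving it; I went lower and gripped it on the second try. I noticed no slackening of the grip.
- **Last checks:**
    - The collar let go with its underside at about 81 mm, which is the seated height.
    - Its bore lay within about 1 mm of the spindle axis in the top view.
    - In the last scene view the lid stood propped and the collar sat hub up, and nothing in the chamber area changed between two pictures about 1 s apart.
    - The force reading was about zero with the arm clear.
- **Not checked:** I reached the picture-viewing limit, so I checked the final top view by numbers only. I never measured the distance from rod tip to hole directly, nor the bystanders' positions. The carton was in place in late views, and the arm never went near the vials.

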